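Demagnetise a batch of drivers and tweezers in a tunnel coil

TASK

Demagnetise the small tools (screwdrivers and tweezers) lying on the worktop to the right of the tunnel demagnetiser: lay them all flat and lengthwise in the cream-white sled, turn the selector on the coil up from off by exactly three clicks, then run the loaded sled through the coil along its track, by its grip posts, as far as the left-hand stop. Only then turn the selector back to off. Lay the tools flat on the slate-blue mat behind the left end of the track, along its longer side, run the empty sled back through the coil to the right-hand stop, and leave all other things on the bench where they are.

Things in the scene. Friction and masses are not known exactly. Their poses are not given: they have to be found in the camera images.
- demag: Tunnel demagnetiser, fixed to the bench (place and yaw vary). Origin: on the bench, mid-track, under the coil. y axis: along the track to its left-hand end (world +y at yaw 0); x: away from the robot. Track floor 6 mm up, 105 mm wide between guide rails (11 mm high, 6 mm thick), 482 mm long between its end stops (22 mm high). Over its middle stands the grey coil with the selector on top.
- coil_mouth (a point): Centre of the coil's opening, 35 mm above the bench, axes as the demagnetiser's. The coil is a bridge over the track, 170 mm wide (x), 50 mm deep (y from -25 to +25 mm), 104 mm high; 118 mm clear between its legs, underside 64 mm above the bench. Too low and narrow for a gripper: the sled is pushed in by one post and drawn out by the other.
- left_stop (a point): Inner face of the left-hand end stop, at the track floor, 241 mm from the coil's middle along the demagnetiser's y. Against it the sled's origin is 142 mm left of the coil's middle; the right-hand stop is its mirror image.
- selector (a joint): Selector knob on the coil, vertical axis, rad. 0 = off, grows clockwise seen from above; five click stops 0.419 rad (24 deg) apart: 0, 0.419, 0.838, 1.257, 1.676. Three clicks = 1.257. A ball detent: it takes about 0.09 N m to leave a stop; let go, the knob snaps to the nearest stop. End limits 0.06 rad beyond the outer stops.
- selector_grip (a point): On the knob's axis, 130.5 mm above the bench. The knob's grip bar is 34 mm long, 11 mm thick, 26 mm high (111.5 to 137.5 mm above the bench), on a round skirt 41 mm across, top 111.5 mm up. Site axes turn with the knob: x along the bar (white pointer on its -x end), y across it, z up. At off the axes are the demagnetiser's: pointer to the robot.
- sled: Cream-white nylon sled, loose, 100 mm wide (x), 197 mm long (y), 0.3 to 0.6 kg; slides easily in the track, 2.5 mm play each side; starts at its right end. Origin: centre of its underside, axes as the demagnetiser's. Flat bed 6 mm above the origin, 169 mm long, 94 mm wide inside; end walls to 16 mm, side walls to 18 mm above the origin, cut away from y -33 to +33 mm for the fingers.
- grip_left (a point): Top of the sled's left grip post, 46 mm above the sled's origin and 89.5 mm from it along +y. Post 14 mm (x) by 18 mm (y), its lowest free part 10 mm above the bed (end wall).
- grip_right (a point): Top of the sled's right grip post, likewise, at y = -89.5 mm of the sled.
- driver_a: Precision screwdriver, 150 mm long, dark green handle with a pale cap. May be absent. Origin: middle of its length, at its underside; body axes: y along the tool, z up as it lies. The handle is 10 mm wide, 12 mm high, from y = -73 to +13 mm; the thin shaft points to +y. Grip at y from -35 to 0. 30 g.
- driver_b: Precision screwdriver, 150 mm long, black handle. May be absent. Same sizes and axes as driver_a.
- tweezers_steel: Bright steel tweezers lying on their side, 123 mm long. May be absent. Origin: near the middle, at the underside; body axes: y along the tool, z up as it lies. Solid part 9 mm wide (x from -7 to +2 mm), 8 mm high, y from -58 to +62 mm. Grip at mid length, across x, centred on x = -2.5 mm. 18 g.
- tweezers_black: Black steel tweezers lying on their side, 143 mm long. May be absent. Origin: near the middle, at the underside; body axes: y along the tool, z up as it lies. Solid part 8 mm wide (x from -4 to +4 mm), 8 mm high, y from -68 to +72 mm. Grip at mid length, across x. 18 g.
- mat: Slate-blue rubber mat, fixed, 130 mm (its own x) by 160 mm (its own y), 3 mm thick, behind the left part of the track (place and yaw vary); its y axis points roughly across the track. Origin: centre of its underside.
- solder_reel: Bystander: blue reel of solder, 74 mm diameter, 66 mm high, right of the tools; stays where it is. Origin: centre of the underside.
- solder_sucker: Bystander: blue solder sucker, 195 mm long, 27 mm wide, 31 mm high, lying behind the coil; stays where it is. Origin: centre of the underside.
- parts_box: Bystander: small slate-grey component box, 54 x 53 x 35 mm, behind the coil; stays where it is. Origin: centre of the underside.

How it is judged:
By the outcome, as a careful person would: the job done as asked, in the order asked, and still so for the second after the job is handed in, with the robot touching nothing.
Of driver_a, driver_b, tweezers_steel, tweezers_black only 2 to 3 are there at a start; the rules pass over those that are not, and their reading is None.
At some moment in a run one of driver_a, driver_b, tweezers_steel, tweezers_black may be knocked a few centimetres aside while the robot is not near it.
Once in a run the grip may slacken for a moment while it holds something.
It also fails if it takes over 210 s, if anything falls off the work surface, if the arm or the gripper's body presses on something with over 40 N, if the wrist force passes 120 N, or if a joint passes its speed limit or range.

ROBOT

A 7-joint arm with a two-finger parallel gripper is mounted at the origin on a cart in front of the work surface, level with it; the furniture and walls round the work are solid. World frame = base frame: x ahead of the robot, y to its left, z up, the work surface at z = 0. Lengths are in m, angles in degrees, forces in N, time in s.
With the tool pointing down it reaches from about 0.4 to 0.925 m from the base axis. Payload 4.1 kg.
Tool frame: the origin (TCP) lies midway between the tips of the shut fingers; the grasp point (between the pads) lies 19 mm behind it; z points along the fingers, x is the direction in which the jaws open and shut, and the axes are right-handed (so a half turn about z gives the same grasp; the last joint's range is limited). The gripper opens to 85 mm and grips with 20 to 120 N. Pads are 22 mm wide; open, the fingers measure 114 mm over their backs; the gripper's body (76 mm by 85 mm) begins 54 mm behind the grasp point. The pads swing forward as they close: fully open they stand 13 mm farther back than shut.
Start: joints at [-74.771, 22.827, 2.584, 88.041, -1.071, 69.15, -2.905], TCP at [0.232, 0.607, 0.231] pointing down, gripper open.
Joint ranges: [-161.44, 161.44], [-28.35, 127.94], [-78.24, 83.42], [0, 140.83], [-78.03, 258.03], [13.02, 114.36], [-168.23, 168.23]. Speed limits (degrees/s): [147.25, 147.25, 180, 180, 180, 180, 180].

INTERFACE

Orientations are given as [roll, pitch, yaw] about the fixed x, y, z axes, in that order (R = Rz(yaw) Ry(pitch) Rx(roll)).
In Python, from cell import sensors, vision, env, models gives the robot as it stands. The module is installed in compiled form; this text tells all that it offers.
- The arm moves only by the tool arm_command, never from a script. Its argument "series" is a list of rows, each an object of numbers: "x", "y", "z": the shift along the tool's x, y, z in cm; "rx", "ry", "rz": the turn, a rotation vector about the tool's x, y, z in rad; "hand": the closure, from 0 (fully open) to 1 (shut). In form: [{"x": .., "y": .., "z": .., "rx": .., "ry": .., "rz": .., "hand": ..}, ...]. A call has 1 to 8 rows; each row is the pose to reach, as a shift and turn from the pose measured when the call began, along the tool's axes at that moment; what a row does not reach only later rows make up. A row lasts 1/12 s, in which the tool goes at most 41.7 mm and 7.16 degrees, less where a joint would pass 70% of its speed; a pose out of reach is approached as far as the arm can. A call with a gripper value outside its range is refused whole. The fingers move at their own pace and stop on an object; the grip force is fixed at half the most. Time passes only in rows, so rows that repeat a pose let the fingers close. It gives the time, the measured TCP pose, the force and the opening at its end, in the units of the state.
- sensors.state(): the state, without advancing time (a new reading comes with each control period).
- vision.snapshot(name): name is "scene" or "side" or "wrist"; returns the picture (480x640x3 uint8, red, green, blue); there is no depth.
- vision.camera_params(name): a dict with "intrinsics" (3x3 intrinsics, pixels), "pose" (4x4, takes a point from camera to world coordinates); the wrist camera has in their place "tool_from_camera" (4x4, takes a point from camera to tool coordinates, whose origin is the TCP and whose axes are the tool frame's). Camera axes: x right, y down, z forward; pixel columns grow to the right and rows downward; lengths in m; the calibration is good to about 2 mm. A picture is of the moment at which its call begins: read the wrist's pose just before it. camera_params takes no time and is no camera call.
- env.close_job(): hands the job in, once; it reports no verdict.
Trained networks look in the newest picture that a camera, given by its name, has taken for a name from the list of things; names that differ only in an ending like _2 or _b are one class to them, and where a whole thing is asked for, a point or a joint stands for the part that bears it (a point fixed in the world has none). Each returns a list of dicts, best first, with "conf" (0 to 1); they miss things now and then, are a little off and sometimes report something else, mostly with a low value. They report only what shows in the picture. A call takes as long as a camera call.
- models.boxes_of(camera, query): "xy" ([column, row] in pixels, amid what is visible of it).
- models.masks_of(camera, query): "mask" (480x640 bool, what is visible of it) and "xy" ([column, row] in pixels, amid what is visible of it).
The state is a dict: "time": time; "joint_pos": joint angles; "joint_vel": joint speeds; "effort": joint torques, N m; "ee_pos": TCP position; "tool_rot": TCP orientation; "force": force on the tool from outside, world axes, zero at the start; "wrist_torque": the same for the moment, N m; "grip_width": finger opening in m.
Only numpy, scipy, OpenCV 4.12 (cv2) and the standard library are available. Lean on these libraries where they do the work, as an engineer would, in place of code of your own. Each camera call takes 0.05 s, during which the arm holds its last target. There are 200 camera calls.

## Working session

There is one attempt and no reset: what is moved stays moved. The work goes in short steps, Python scripts to look and compute and a tool call to move; the robot and the scene stay as the last step left them, time stands still between calls to the robot, and variables do not carry over. Pictures are saved under pics/ and viewed, about 12 in all and at most 16, crops included, and the job is handed in when it is done.

Besides the shell and the picture viewer there is one more tool, called after ">>>" by a JSON object that holds its "op" and its "data". arm_command: Moves the arm, as the interface text tells. Its arguments: {"type":"object","properties":{"series":{"type":"array","items":{"type":"object","properties":{"x":{"type":"number"},"y":{"type":"number"},"z":{"type":"number"},"rx":{"type":"number"},"ry":{"type":"number"},"rz":{"type":"number"},"hand":{"type":"number"}}}}},"required":["series"]}

```bash
mkdir -p pics; python3 - <<'E'
from cell import sensors, vision, env, models
import cv2, numpy as np
print(sensors.state())
for n in ["scene","side","wrist"]:
    im=vision.snapshot(n); cv2.imwrite(f"pics/{n}0.png",im[:,:,::-1]); p=vision.camera_params(n)
    print(n,{k:np.round(v,4).tolist() for k,v in p.items()})
E
```

```text
{'time': 0.0, 'joint_pos': array([-74.77041853,  22.87305118,   2.57947027,  88.11536738,
        -1.07090609,  69.14958953,  -2.90670703]), 'joint_vel': array([-0.03613395,  0.04282441, -0.13178503,  0.09295557, -0.03552742,
       -0.14591188,  0.08025764]), 'effort': array([ 7.95826345e-04, -4.75127363e+01,  1.36479300e+00, -2.54215711e+01,
        1.14687154e-02,  9.74364288e-03, -1.40554243e-05]), 'ee_pos': array([0.23164548, 0.60663366, 0.23024117]), 'tool_rot': array([1.79991910e+02, 1.13590287e-01, 6.91036225e+01]), 'force': array([ 0.00749086, -0.32221145, -0.38219837]), 'wrist_torque': array([ 0.00166938, -0.02775701,  0.03420366]), 'grip_width': 0.08546592781967932}
scene {'intrinsics': [[473.7885, 0.0, 317.0805], [0.0, 473.7885, 233.9134], [0.0, 0.0, 1.0]], 'pose': [[-0.4092, -0.6707, 0.6186, -0.2254], [-0.9124, 0.3029, -0.2752, 0.2562], [-0.0027, -0.677, -0.7359, 1.0075], [0.0, 0.0, 0.0, 1.0]]}
side {'intrinsics': [[464.5923, 0.0, 312.849], [0.0, 464.5923, 249.3758], [0.0, 0.0, 1.0]], 'pose': [[-0.999, 0.04, -0.0197, 0.5406], [0.0393, 0.5802, -0.8135, 0.9576], [-0.0211, -0.8135, -0.5812, 0.8561], [0.0, 0.0, 0.0, 1.0]]}
wrist {'intrinsics': [[397.7533, 0.0, 309.2344], [0.0, 397.7533, 247.831], [0.0, 0.0, 1.0]], 'tool_from_camera': [[1.0, -0.0016, -0.0006, 0.0003], [0.0017, 0.9451, 0.3267, -0.0841], [0.0001, -0.3267, 0.9451, -0.1435], [0.0, 0.0, 0.0, 1.0]]}
```

View pics/scene0.png

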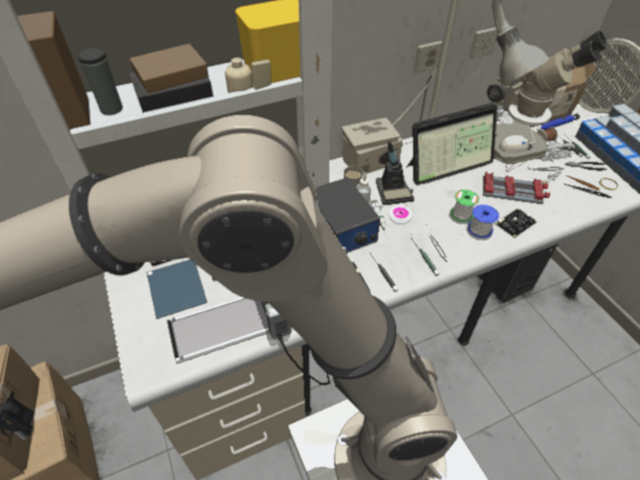

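View pics/side0.png

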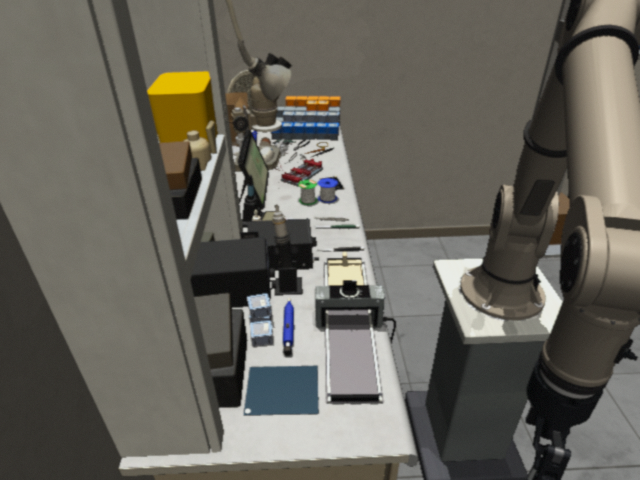

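```bash
cat > h.py <<'E'
from cell import sensors, vision, env, models
import cv2, numpy as np
from scipy.spatial.transform import Rotation as R
def T_tool():
    s=sensors.state(); T=np.eye(4); T[:3,:3]=R.from_euler('xyz',s['tool_rot'],degrees=True).as_matrix(); T[:3,3]=s['ee_pos']; return T
def cam(n,T=None):
    p=vision.camera_params(n)
    return p['intrinsics'], (p['pose'] if 'pose' in p else (T_tool() if T is None else T)@p['tool_from_camera'])
def p2w(n,uv,z=0.,T=None):
    K,P=cam(n,T); uv=np.atleast_2d(uv).astype(float)
    d=(np.linalg.inv(K)@np.c_[uv,np.ones(len(uv))].T).T@P[:3,:3].T
    return P[:3,3]+d*((z-P[2,3])/d[:,2])[:,None]
def w2p(n,X,T=None):
    K,P=cam(n,T); X=np.atleast_2d(X); c=(X-P[:3,3])@P[:3,:3]; q=c@K.T; return q[:,:2]/q[:,2:]
def snap(n,f=None):
    T=T_tool(); im=vision.snapshot(n)
    if f: cv2.imwrite(f'pics/{f}.png',im[:,:,::-1])
    return im,T
def go(pos,yaw,pre=''):
    "tool pointing down; yaw (deg) = world direction of tool x, modulo 180 nearest"
    T=T_tool(); cur=np.degrees(np.arctan2(T[1,0],T[0,0]))
    yaw=cur+((yaw-cur+90)%180-90)
    G=np.eye(4); G[:3,:3]=R.from_euler('xyz',[180,0,yaw],degrees=True).as_matrix(); G[:3,3]=pos
    D=np.linalg.inv(T)@G; rv=R.from_matrix(D[:3,:3]).as_rotvec()
    print(pre,'cm',np.round(D[:3,3]*100,2),'rv',np.round(rv,4)); return G
def st():
    s=sensors.state(); print('t %.2f'%s['time'],'pos',np.round(s['ee_pos'],4),'rot',np.round(s['tool_rot'],2),'F',np.round(s['force'],1),'w %.4f'%s['grip_width'],'q',np.round(s['joint_pos'],0))
def blob(m,z,n,T):
    "centre, long-axis yaw, length, width of mask projected on plane z"
    v,u=np.nonzero(m); X=p2w(n,np.c_[u,v],z,T)[:,:2]; (c,wh,a)=cv2.minAreaRect((X*1000).astype(np.float32))
    b=cv2.boxPoints((c,wh,a)); e=max((b[1]-b[0],b[2]-b[1]),key=np.linalg.norm)
    return np.array(c)/1000,np.degrees(np.arctan2(e[1],e[0]))%180,max(wh),min(wh)
E
python3 - <<'E'
from h import *
for n in ["scene","side"]:
    im,T=snap(n)
    for q in ["driver_a","tweezers_steel","tweezers_black","mat","sled","demag","selector","solder_reel"]:
        for d in models.masks_of(n,q)[:4]:
            if d['conf']>.25:
                c,a,l,w=blob(d['mask'],0,n,T); print(n,q,'%.2f'%d['conf'],np.round(d['xy']),np.round(c,3),'yaw %.0f %.0fx%.0f'%(a,l,w))
im,T=snap("side"); cv2.imwrite('pics/sidec.png',cv2.resize(im[170:420,230:400,::-1],None,fx=3,fy=2.4,interpolation=cv2.INTER_CUBIC))
E
```

```text
scene driver_a 0.65 [387. 280.] [ 0.405 -0.229] yaw 179 104x19
scene tweezers_steel 0.65 [439. 244.] [ 0.432 -0.412] yaw 174 93x14
scene tweezers_black 0.55 [386. 276.] [ 0.406 -0.228] yaw 179 103x16
scene mat 0.71 [176. 288.] [0.604 0.293] yaw 178 165x131
scene sled 0.51 [391. 281.] [ 0.404 -0.23 ] yaw 0 93x11
scene demag 0.79 [227. 323.] [0.349 0.09 ] yaw 87 512x301
scene solder_reel 0.67 [485. 222.] [ 0.47  -0.595] yaw 133 149x79
side driver_a 0.54 [345. 227.] [ 0.396 -0.367] yaw 176 78x19
side tweezers_steel 0.45 [334. 222.] [ 0.436 -0.421] yaw 176 101x20
side mat 0.74 [283. 391.] [0.603 0.29 ] yaw 177 160x135
side sled 0.61 [346. 270.] [ 0.42  -0.139] yaw 86 151x99
side sled 0.36 [280. 391.] [0.601 0.292] yaw 178 165x135
side demag 0.84 [351. 333.] [0.415 0.074] yaw 88 527x207
side selector 0.49 [346. 290.] [ 0.417 -0.048] yaw 86 66x45
side solder_reel 0.93 [327. 190.] [ 0.442 -0.635] yaw 86 194x72
```

View pics/sidec.png

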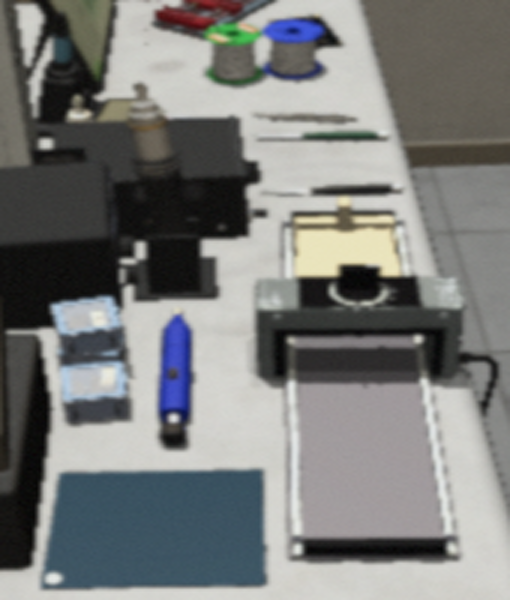

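```bash
python3 - <<'E'
from h import *
go([.46,.33,.27],90)
E
```

```text
cm [-17.77  31.2   -3.87] rv [ 0.000e+00 -2.000e-04 -3.647e-01]
```

>>> {"op": "arm_command", "data": {"series": [{"x": -17.8,"y": 31.2,"z": -3.9,"rz": -0.365,"hand": 0},{"x": -17.8,"y": 31.2,"z": -3.9,"rz": -0.365,"hand": 0},{"x": -17.8,"y": 31.2,"z": -3.9,"rz": -0.365,"hand": 0},{"x": -17.8,"y": 31.2,"z": -3.9,"rz": -0.365,"hand": 0},{"x": -17.8,"y": 31.2,"z": -3.9,"rz": -0.365,"hand": 0},{"x": -17.8,"y": 31.2,"z": -3.9,"rz": -0.365,"hand": 0},{"x": -17.8,"y": 31.2,"z": -3.9,"rz": -0.365,"hand": 0},{"x": -17.8,"y": 31.2,"z": -3.9,"rz": -0.365,"hand": 0}]}}

```text
invalid input
```

>>> {"op": "arm_command", "data": {"series": [{"x": -32,"y": -2,"z": 0,"hand": 0},{"x": -32,"y": -2,"z": 0,"hand": 0},{"x": -32,"y": -2,"z": 0,"hand": 0},{"x": -32,"y": -2,"z": 0,"hand": 0},{"x": -32,"y": -2,"z": 0,"hand": 0},{"x": -32,"y": -2,"z": 0,"hand": 0},{"x": -32,"y": -2,"z": 0,"hand": 0},{"x": -32,"y": -2,"z": 0,"hand": 0}]}}

```text
invalid input
```

>>> {"op": "arm_command", "data": {"series": [{"x": -32,"y": -2,"z": 0,"hand": 0},{"x": -32,"y": -2,"z": 0,"hand": 0},{"x": -32,"y": -2,"z": 0,"hand": 0},{"x": -32,"y": -2,"z": 0,"hand": 0},{"x": -32,"y": -2,"z": 0,"hand": 0},{"x": -32,"y": -2,"z": 0,"hand": 0},{"x": -32,"y": -2,"z": 0,"hand": 0},{"x": -32,"y": -2,"z": 0,"hand": 0}]}}

```text
invalid input
```

>>> {"op": "arm_command", "data": {"series": [{"x": -17.8,"y": 31.2,"z": -3.9,"rx": 0,"ry": 0,"rz": -0.365,"hand": 0},{"x": -17.8,"y": 31.2,"z": -3.9,"rx": 0,"ry": 0,"rz": -0.365,"hand": 0},{"x": -17.8,"y": 31.2,"z": -3.9,"rx": 0,"ry": 0,"rz": -0.365,"hand": 0},{"x": -17.8,"y": 31.2,"z": -3.9,"rx": 0,"ry": 0,"rz": -0.365,"hand": 0},{"x": -17.8,"y": 31.2,"z": -3.9,"rx": 0,"ry": 0,"rz": -0.365,"hand": 0},{"x": -17.8,"y": 31.2,"z": -3.9,"rx": 0,"ry": 0,"rz": -0.365,"hand": 0},{"x": -17.8,"y": 31.2,"z": -3.9,"rx": 0,"ry": 0,"rz": -0.365,"hand": 0},{"x": -17.8,"y": 31.2,"z": -3.9,"rx": 0,"ry": 0,"rz": -0.365,"hand": 0}]}}

```text
time: 1.77
ee_pos: [0.4432, 0.3494, 0.2679]
tool_rot: [180.0, -0.0, 90.0]
force: [0.7, 0.7, -0.7]
grip_width: 0.0855
```

>>> {"op": "arm_command", "data": {"series": [{"x": -32,"y": -2,"z": 0,"rx": 0,"ry": 0,"rz": 0,"hand": 0},{"x": -32,"y": -2,"z": 0,"rx": 0,"ry": 0,"rz": 0,"hand": 0},{"x": -32,"y": -2,"z": 0,"rx": 0,"ry": 0,"rz": 0,"hand": 0},{"x": -32,"y": -2,"z": 0,"rx": 0,"ry": 0,"rz": 0,"hand": 0},{"x": -32,"y": -2,"z": 0,"rx": 0,"ry": 0,"rz": 0,"hand": 0},{"x": -32,"y": -2,"z": 0,"rx": 0,"ry": 0,"rz": 0,"hand": 0},{"x": -32,"y": -2,"z": 0,"rx": 0,"ry": 0,"rz": 0,"hand": 0},{"x": -32,"y": -2,"z": 0,"rx": 0,"ry": 0,"rz": 0,"hand": 0}]}}

```text
time: 2.43
ee_pos: [0.4226, 0.0256, 0.2679]
tool_rot: [179.9, -0.0, 89.8]
force: [0.7, -0.0, -0.4]
grip_width: 0.085
```

```bash
python3 - <<'E'
from h import *
im,T=snap("wrist","w1"); st(); np.save('w1T.npy',T)
E
```

```text
t 2.48 pos [0.4223 0.0196 0.268 ] rot [1.7995e+02 1.2000e-01 8.9380e+01] F [-1.5 -5.   0.3] w 0.0856 q [-32.  -4.  22. 114.   2.  69.  79.]
```

View pics/w1.png

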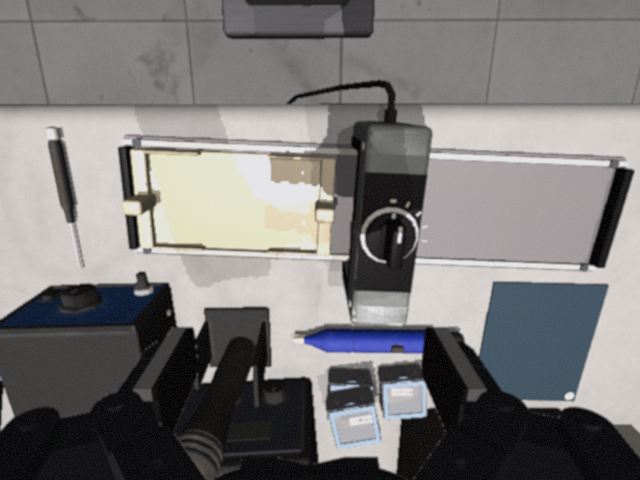

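>>> {"op": "arm_command", "data": {"series": [{"x": -30,"y": -2,"z": 0,"rx": 0,"ry": 0,"rz": 0,"hand": 0},{"x": -30,"y": -2,"z": 0,"rx": 0,"ry": 0,"rz": 0,"hand": 0},{"x": -30,"y": -2,"z": 0,"rx": 0,"ry": 0,"rz": 0,"hand": 0},{"x": -30,"y": -2,"z": 0,"rx": 0,"ry": 0,"rz": 0,"hand": 0},{"x": -30,"y": -2,"z": 0,"rx": 0,"ry": 0,"rz": 0,"hand": 0},{"x": -30,"y": -2,"z": 0,"rx": 0,"ry": 0,"rz": 0,"hand": 0},{"x": -30,"y": -2,"z": 0,"rx": 0,"ry": 0,"rz": 0,"hand": 0},{"x": -30,"y": -2,"z": 0,"rx": 0,"ry": 0,"rz": 0,"hand": 0}]}}

```text
time: 3.15
ee_pos: [0.3976, -0.2857, 0.2695]
tool_rot: [179.9, 0.3, 89.0]
force: [-0.6, -0.1, -0.3]
grip_width: 0.0855
```

```bash
cat > fit.py <<'E'
from h import *
from scipy.optimize import least_squares
def fit(M,U,n,T,x0=(.415,.03,0)):
    M=np.array(M)/1000; U=np.array(U,float)
    def W(p): 
        c,s=np.cos(p[2]),np.sin(p[2]); return np.c_[p[0]+c*M[:,0]-s*M[:,1],p[1]+s*M[:,0]+c*M[:,1],M[:,2]]
    r=least_squares(lambda p:(w2p(n,W(p),T)-U).ravel(),x0,loss='soft_l1')
    return r.x,r.fun.reshape(-1,2)
E
python3 - <<'E'
from fit import *
T=np.load('w1T.npy')
M=[[-85,25,104],[-85,-25,104],[85,25,104],[85,-25,104],[0,0,137.5],[-52.5,241,11],[52.5,241,11],[-52.5,-241,11],[52.5,-241,11]]
U=[[431,128],[357,124],[405,322],[352,318],[396,240],[613,168],[596,265],[131,147],[137,248]]
p,f=fit(M,U,'wrist',T); print(p,np.degrees(p[2])); print(np.round(f,1).tolist())
im,T=snap("wrist","w2"); st(); np.save('w2T.npy',T)
for q in ["driver_a","tweezers_steel","tweezers_black"]:
    for d in models.masks_of("wrist",q)[:4]:
        if d['conf']>.25:
            c,a,l,w=blob(d['mask'],0.006,"wrist",T); print(q,'%.2f'%d['conf'],np.round(d['xy']),np.round(c,4),'yaw %.1f %.0fx%.0f'%(a,l,w))
E
```

```text
[ 0.43443941  0.08813046 -0.04313432] -2.471414249299834
[[0.9, -1.3], [7.5, -0.0], [-0.1, 6.4], [-3.8, 8.4], [-1.1, 8.8], [3.0, -2.2], [-8.2, -1.0], [-2.0, -0.4], [2.8, -0.1]]
t 3.20 pos [ 0.3972 -0.2876  0.2695] rot [179.9    0.44  88.85] F [-0.  -2.6  0.2] w 0.0851 q [-12.   5.  46. 107.  -4.  69. 124.]
driver_a 0.85 [370. 197.] [ 0.4255 -0.225 ] yaw 179.7 146x13
driver_a 0.73 [248. 200.] [ 0.4241 -0.3562] yaw 175.6 142x12
tweezers_steel 0.84 [198. 215.] [ 0.4208 -0.4063] yaw 173.9 75x15
tweezers_steel 0.61 [540. 220.] [ 0.4318 -0.0404] yaw 87.0 211x107
tweezers_steel 0.29 [525. 172.] [ 0.4169 -0.0369] yaw 88.4 248x216
```

View pics/w2.png

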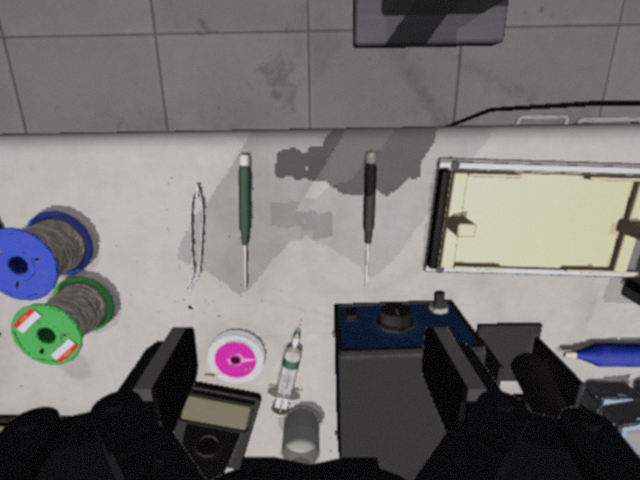

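```bash
python3 - <<'E'
from h import *
go([.4135,-.225,.10],90)
E
```

```text
cm [ 5.52  1.36 16.84] rv [ 0.0006  0.0016 -0.0115]
```

>>> {"op": "arm_command", "data": {"series": [{"x": 5.5,"y": 1.4,"z": 16.8,"rx": 0,"ry": 0.0016,"rz": -0.0115,"hand": 0.5},{"x": 5.5,"y": 1.4,"z": 16.8,"rx": 0,"ry": 0.0016,"rz": -0.0115,"hand": 0.5},{"x": 5.5,"y": 1.4,"z": 16.8,"rx": 0,"ry": 0.0016,"rz": -0.0115,"hand": 0.5},{"x": 5.5,"y": 1.4,"z": 16.8,"rx": 0,"ry": 0.0016,"rz": -0.0115,"hand": 0.5},{"x": 5.5,"y": 1.4,"z": 16.8,"rx": 0,"ry": 0.0016,"rz": -0.0115,"hand": 0.5},{"x": 5.5,"y": 1.4,"z": 16.8,"rx": 0,"ry": 0.0016,"rz": -0.0115,"hand": 0.5},{"x": 5.5,"y": 1.4,"z": 16.8,"rx": 0,"ry": 0.0016,"rz": -0.0115,"hand": 0.5},{"x": 5.5,"y": 1.4,"z": 16.8,"rx": 0,"ry": 0.0016,"rz": -0.0115,"hand": 0.5}]}}

```text
time: 4.02
ee_pos: [0.4158, -0.2265, 0.1027]
tool_rot: [179.7, 0.1, 90.0]
force: [0.6, 0.2, 0.8]
grip_width: 0.0427
```

```bash
python3 - <<'E'
from h import *
im,T=snap("wrist","w3"); st()
for q in ["driver_a"]:
    for d in models.masks_of("wrist",q)[:4]:
        if d['conf']>.25:
            c,a,l,w=blob(d['mask'],0.006,"wrist",T); print(q,'%.2f'%d['conf'],np.round(d['xy']),np.round(c,4),'yaw %.1f %.0fx%.0f'%(a,l,w))
go([.4135,-.225,.004],90)
E
```

```text
t 4.07 pos [ 0.4158 -0.2267  0.1028] rot [1.7969e+02 8.0000e-02 8.9960e+01] F [ 0.  -1.1  0.7] w 0.0429 q [-11.  17.  40. 120. -15.  47. 128.]
driver_a 0.72 [109. 222.] [ 0.4262 -0.3566] yaw 176.4 148x14
driver_a 0.68 [312. 224.] [ 0.4267 -0.2255] yaw 179.5 147x13
driver_a 0.45 [535. 266.] [ 0.4323 -0.0693] yaw 87.3 153x111
 cm [ 0.17 -0.26  9.86] rv [ 0.0052  0.0012 -0.0008]
```

View pics/w3.png

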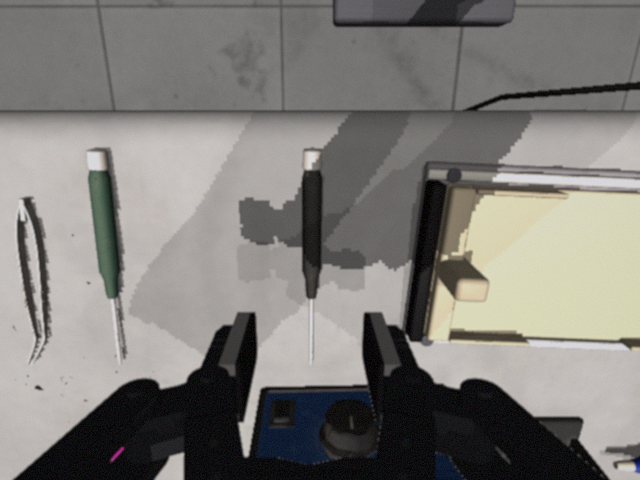

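```bash
python3 - <<'E'
from h import *
print(p2w('side',[[311,268],[311,250],[302,292]],0))
T=np.load('w2T.npy'); print(p2w('wrist',[[336,305],[455,302]],.07,T),p2w('wrist',[[336,305],[455,302]],.1,T),p2w('wrist',[[336,350],[455,302]],.0,T))
go([.414,-.2255,.004],89.7)
E
```

```text
[[ 5.20802988e-01 -1.45044305e-01  0.00000000e+00]
 [ 5.17454380e-01 -2.37791262e-01 -1.11022302e-16]
 [ 5.50039487e-01 -3.68642457e-02  1.11022302e-16]]
[[ 0.4910269  -0.26281813  0.07      ]
 [ 0.48963409 -0.14913305  0.07      ]] [[ 0.47546883 -0.26460941  0.1       ]
 [ 0.47419789 -0.1608719   0.1       ]] [[ 0.58784605 -0.25843494  0.        ]
 [ 0.52565189 -0.1217424   0.        ]]
 cm [ 0.12 -0.21  9.86] rv [0.0052 0.0012 0.0044]
```

>>> {"op": "arm_command", "data": {"series": [{"x": 0.1,"y": -0.2,"z": 9.9,"rx": 0.005,"ry": 0.001,"rz": 0.004,"hand": 0.5},{"x": 0.1,"y": -0.2,"z": 9.9,"rx": 0.005,"ry": 0.001,"rz": 0.004,"hand": 0.5},{"x": 0.1,"y": -0.2,"z": 9.9,"rx": 0.005,"ry": 0.001,"rz": 0.004,"hand": 0.5},{"x": 0.1,"y": -0.2,"z": 9.9,"rx": 0.005,"ry": 0.001,"rz": 0.004,"hand": 0.5},{"x": 0.1,"y": -0.2,"z": 9.9,"rx": 0.005,"ry": 0.001,"rz": 0.004,"hand": 0.5},{"x": 0.1,"y": -0.2,"z": 9.9,"rx": 0.005,"ry": 0.001,"rz": 0.004,"hand": 1},{"x": 0.1,"y": -0.2,"z": 9.9,"rx": 0.005,"ry": 0.001,"rz": 0.004,"hand": 1},{"x": 0.1,"y": -0.2,"z": 9.9,"rx": 0.005,"ry": 0.001,"rz": 0.004,"hand": 1}]}}

```text
time: 4.78
ee_pos: [0.4157, -0.2264, 0.0055]
tool_rot: [179.8, 0.1, 89.7]
force: [-4.1, 1.2, 20.2]
grip_width: 0.0077
```

>>> {"op": "arm_command", "data": {"series": [{"x": 0,"y": 0,"z": 0,"rx": 0,"ry": 0,"rz": 0,"hand": 1},{"x": 0,"y": 0,"z": 0,"rx": 0,"ry": 0,"rz": 0,"hand": 1},{"x": 0,"y": 0,"z": 0,"rx": 0,"ry": 0,"rz": 0,"hand": 1},{"x": 0,"y": 0,"z": 0,"rx": 0,"ry": 0,"rz": 0,"hand": 1},{"x": 0,"y": 0,"z": -4,"rx": 0,"ry": 0,"rz": 0,"hand": 1},{"x": 0,"y": 0,"z": -10,"rx": 0,"ry": 0,"rz": 0,"hand": 1},{"x": 0,"y": 0,"z": -14,"rx": 0,"ry": 0,"rz": 0,"hand": 1},{"x": 0,"y": 0,"z": -14,"rx": 0,"ry": 0,"rz": 0,"hand": 1}]}}

```text
time: 5.45
ee_pos: [0.4172, -0.228, 0.1498]
tool_rot: [179.4, 0.2, 89.7]
force: [0.0, -0.9, -0.5]
grip_width: 0.0073
```

```bash
python3 - <<'E'
from fit import *
T=np.load('w2T.npy')
print('post w2',p2w('wrist',[[467,230]],.052,T))
M=[[0,-231.5,52],[-52.5,-241,22],[52.5,-241,22]];U=[[467,230],[449,170],[440,268]]
p,f=fit(M,U,'wrist',T); print(p,np.degrees(p[2])); print(np.round(f,1).tolist())
go([.425,-.09,.15],177.5)
E
```

```text
post w2 [[ 0.42342581 -0.1384569   0.052     ]]
[0.42154138 0.09116223 0.00715355] 0.40986818136845143
[[-2.0, -0.2], [0.5, -0.6], [0.6, 1.5]]
 cm [13.8   0.7  -0.05] rv [ 0.006   0.0104 -1.5328]
```

>>> {"op": "arm_command", "data": {"series": [{"x": 10.8,"y": 0.7,"z": -1,"rx": 0,"ry": 0,"rz": -1.0,"hand": 1},{"x": 10.8,"y": 0.7,"z": -1,"rx": 0,"ry": 0,"rz": -1.0,"hand": 1},{"x": 10.8,"y": 0.7,"z": -1,"rx": 0,"ry": 0,"rz": -1.0,"hand": 1},{"x": 10.8,"y": 0.7,"z": -1,"rx": 0,"ry": 0,"rz": -1.0,"hand": 1},{"x": 10.8,"y": 0.7,"z": -1,"rx": 0,"ry": 0,"rz": -1.0,"hand": 1},{"x": 10.8,"y": 0.7,"z": -1,"rx": 0,"ry": 0,"rz": -1.0,"hand": 1},{"x": 10.8,"y": 0.7,"z": -1,"rx": 0,"ry": 0,"rz": -1.0,"hand": 1},{"x": 10.8,"y": 0.7,"z": -1,"rx": 0,"ry": 0,"rz": -1.0,"hand": 1}]}}

```text
time: 6.12
ee_pos: [0.4244, -0.1198, 0.1594]
tool_rot: [179.8, 0.6, 147.3]
force: [0.7, -0.1, 0.2]
grip_width: 0.0076
```

>>> {"op": "arm_command", "data": {"series": [{"x": 0,"y": 0,"z": 0,"rx": 0,"ry": 0,"rz": -0.533,"hand": 1},{"x": 0,"y": 0,"z": 0,"rx": 0,"ry": 0,"rz": -0.533,"hand": 1},{"x": 0,"y": 0,"z": 0,"rx": 0,"ry": 0,"rz": -0.533,"hand": 1},{"x": 0,"y": 0,"z": 0,"rx": 0,"ry": 0,"rz": -0.533,"hand": 1},{"x": 0,"y": 0,"z": 0,"rx": 0,"ry": 0,"rz": -0.533,"hand": 1},{"x": 0,"y": 0,"z": 0,"rx": 0,"ry": 0,"rz": -0.533,"hand": 1},{"x": 0,"y": 0,"z": 0,"rx": 0,"ry": 0,"rz": -0.533,"hand": 1}]}}

```text
time: 6.7
ee_pos: [0.4196, -0.1208, 0.149]
tool_rot: [-179.1, -1.5, 163.0]
force: [-0.3, -0.0, -0.4]
grip_width: 0.0075
```

```bash
python3 - <<'E'
from h import *
im,T=snap("wrist","w4"); st(); np.save('w4T.npy',T)
E
```

```text
t 6.75 pos [ 0.4196 -0.1207  0.149 ] rot [-179.21   -1.47  162.98] F [ 0.6  1.5 -0.1] w 0.0078 q [ 35.   8. -27. 120.   5.  55. 168.]
```

View pics/w4.png

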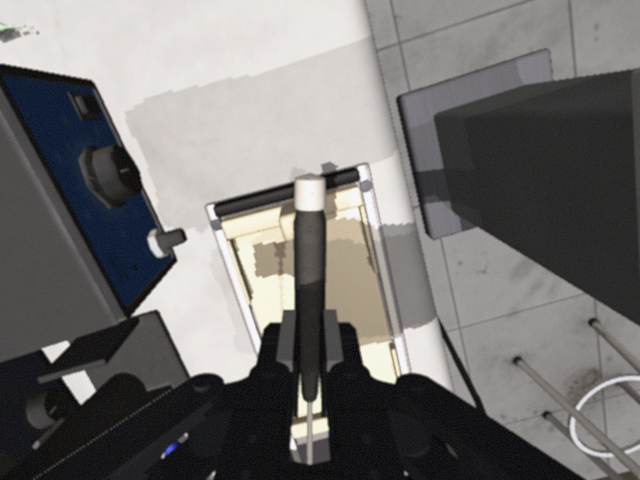

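>>> {"op": "arm_command", "data": {"series": [{"x": 0,"y": 0,"z": -1,"rx": 0,"ry": 0,"rz": 0.99,"hand": 1},{"x": 0,"y": 0,"z": -1,"rx": 0,"ry": 0,"rz": 0.99,"hand": 1},{"x": 0,"y": 0,"z": -1,"rx": 0,"ry": 0,"rz": 0.99,"hand": 1},{"x": 0,"y": 0,"z": -1,"rx": 0,"ry": 0,"rz": 0.99,"hand": 1},{"x": 0,"y": 0,"z": -1,"rx": 0,"ry": 0,"rz": 0.99,"hand": 1},{"x": 0,"y": 0,"z": -1,"rx": 0,"ry": 0,"rz": 0.99,"hand": 1},{"x": 0,"y": 0,"z": -1,"rx": 0,"ry": 0,"rz": 0.99,"hand": 1},{"x": 0,"y": 0,"z": -1,"rx": 0,"ry": 0,"rz": 0.99,"hand": 1}]}}

```text
time: 7.42
ee_pos: [0.4196, -0.1208, 0.1588]
tool_rot: [-178.3, -0.1, 105.9]
force: [0.1, 0.5, -0.3]
grip_width: 0.0075
```

>>> {"op": "arm_command", "data": {"series": [{"x": 0,"y": 0,"z": 0,"rx": 0,"ry": 0,"rz": 0.99,"hand": 1},{"x": 0,"y": 0,"z": 0,"rx": 0,"ry": 0,"rz": 0.99,"hand": 1},{"x": 0,"y": 0,"z": 0,"rx": 0,"ry": 0,"rz": 0.99,"hand": 1},{"x": 0,"y": 0,"z": 0,"rx": 0,"ry": 0,"rz": 0.99,"hand": 1},{"x": 0,"y": 0,"z": 0,"rx": 0,"ry": 0,"rz": 0.99,"hand": 1},{"x": 0,"y": 0,"z": 0,"rx": 0,"ry": 0,"rz": 0.99,"hand": 1},{"x": 0,"y": 0,"z": 0,"rx": 0,"ry": 0,"rz": 0.99,"hand": 1},{"x": 0,"y": 0,"z": 0,"rx": 0,"ry": 0,"rz": 0.99,"hand": 1}]}}

```text
time: 8.08
ee_pos: [0.4193, -0.1209, 0.1586]
tool_rot: [-178.9, 1.4, 48.8]
force: [0.3, 0.6, -0.3]
grip_width: 0.0076
```

```bash
python3 - <<'E'
from h import *
st(); go([.43,-.03,.20],-2.5)
E
```

```text
t 8.08 pos [ 0.4193 -0.1209  0.1586] rot [-178.95    1.37   48.76] F [ 0.3  0.6 -0.3] w 0.0076 q [ 25.   7. -16. 119.   3.  56.  56.]
 cm [ 7.44 -5.26 -4.22] rv [-0.0064  0.0305  0.8944]
```

>>> {"op": "arm_command", "data": {"series": [{"x": 7.4,"y": -5.3,"z": -4.2,"rx": -0.006,"ry": 0.03,"rz": 0.894,"hand": 1},{"x": 7.4,"y": -5.3,"z": -4.2,"rx": -0.006,"ry": 0.03,"rz": 0.894,"hand": 1},{"x": 7.4,"y": -5.3,"z": -4.2,"rx": -0.006,"ry": 0.03,"rz": 0.894,"hand": 1},{"x": 7.4,"y": -5.3,"z": -4.2,"rx": -0.006,"ry": 0.03,"rz": 0.894,"hand": 1},{"x": 7.4,"y": -5.3,"z": -4.2,"rx": -0.006,"ry": 0.03,"rz": 0.894,"hand": 1},{"x": 7.4,"y": -5.3,"z": -4.2,"rx": -0.006,"ry": 0.03,"rz": 0.894,"hand": 1},{"x": 7.4,"y": -5.3,"z": -4.2,"rx": -0.006,"ry": 0.03,"rz": 0.894,"hand": 1},{"x": 7.4,"y": -5.3,"z": -4.2,"rx": -0.006,"ry": 0.03,"rz": 0.894,"hand": 1}]}}

```text
time: 8.75
ee_pos: [0.429, -0.0301, 0.1996]
tool_rot: [-180.0, 0.0, -2.8]
force: [-0.3, -0.6, -0.5]
grip_width: 0.0076
```

```bash
python3 - <<'E'
from h import *
import time
im,T=snap("wrist"); im,T=snap("wrist","w5"); st(); np.save('w5T.npy',T)
E
```

```text
t 8.85 pos [ 0.4291 -0.0301  0.1997] rot [-1.7999e+02  5.0000e-02 -2.4900e+00] F [ 0.2 -0.5  0.4] w 0.0075 q [ 17.   2. -19. 118.   1.  60.  -5.]
```

View pics/w5.png

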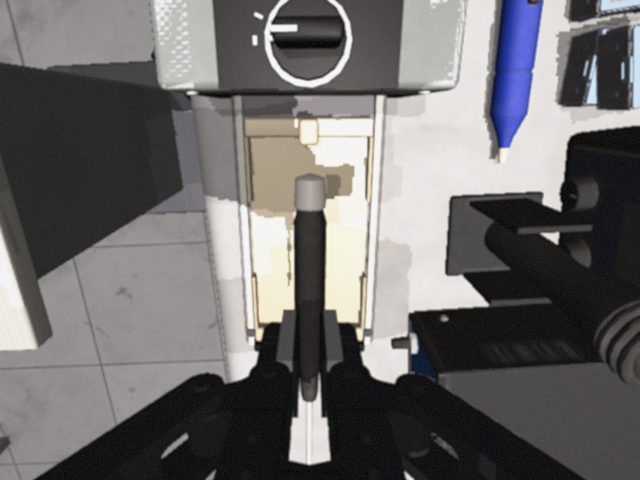

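```bash
python3 - <<'E'
from fit import *
T=np.load('w5T.npy')
print('axis',p2w('wrist',[[310.2,100],[309.3,330]],.011,T))
for nm,uv,z in [('postL',(309,130),.052),('knobbar',(308,32),.1375),('ring',(308.5,40),.1045),('coilL',(158,88),.104),('coilR',(461,88),.104)]:
    print(nm,p2w('wrist',[uv],z,T))
M=[[0,-52.5,52],[0,0,137.5],[0,0,104],[-85,-25,104],[85,-25,104]];U=[[309,130],[308,32],[308.5,40],[158,88],[461,88]]
p,f=fit(M,U,'wrist',T); print(p,np.degrees(p[2])); print(np.round(f,1).tolist())
E
```

```text
axis [[ 0.43422077  0.06193705  0.011     ]
 [ 0.42337549 -0.14301403  0.011     ]]
postL [[0.43233729 0.04130529 0.052     ]]
knobbar [[0.43439338 0.08844741 0.1375    ]]
ring [[0.43459929 0.09007206 0.1045    ]]
coilL [[0.34937957 0.07031312 0.104     ]]
coilR [[0.51844487 0.06192748 0.104     ]]
[ 0.4347243   0.09059998 -0.04735767] -2.7133944534141547
[[0.1, 4.7], [0.5, -5.3], [0.2, -1.0], [-1.1, 1.3], [-0.0, 0.6]]
```

```bash
python3 - <<'E'
from h import *
T=np.load('w5T.npy')
for z in (0,.05,.1): print(z,np.round(p2w('wrist',[[449,195],[447,273],[413,312],[410,345],[487,235]],z,T)[:,:2],3).tolist())
s=[.4277,-.0495]; a=np.radians(-2.8); c,n=np.cos(a),np.sin(a)
f=lambda x,y:[s[0]+c*x-n*y,s[1]+n*x+c*y]
print(f(.034,.0105)); go(f(.034,.0105)+[.07],-2.8); go(f(-.034,.0105)+[.07],-2.8)
E
```

```text
0 [[0.551, -0.021], [0.554, -0.095], [0.524, -0.135], [0.522, -0.171], [0.588, -0.06]]
0.05 [[0.534, -0.01], [0.537, -0.073], [0.511, -0.107], [0.51, -0.139], [0.566, -0.043]]
0.1 [[0.517, 0.001], [0.519, -0.052], [0.498, -0.08], [0.497, -0.106], [0.543, -0.027]]
[np.float64(0.46217233125246276), np.float64(-0.04067342773096579)]
 cm [ 3.36  0.92 12.97] rv [-0.0002  0.0009  0.0054]
 cm [-3.44  0.88 12.97] rv [-0.0002  0.0009  0.0054]
```

>>> {"op": "arm_command", "data": {"series": [{"x": -3.6,"y": 0.9,"z": 13,"rx": 0,"ry": 0,"rz": 0.005,"hand": 1},{"x": -3.6,"y": 0.9,"z": 13,"rx": 0,"ry": 0,"rz": 0.005,"hand": 1},{"x": -3.6,"y": 0.9,"z": 13,"rx": 0,"ry": 0,"rz": 0.005,"hand": 1},{"x": -3.6,"y": 0.9,"z": 13,"rx": 0,"ry": 0,"rz": 0.005,"hand": 1},{"x": -3.6,"y": 0.9,"z": 13,"rx": 0,"ry": 0,"rz": 0.005,"hand": 1},{"x": -3.6,"y": 0.9,"z": 13,"rx": 0,"ry": 0,"rz": 0.005,"hand": 1},{"x": -3.6,"y": 0.9,"z": 13,"rx": 0,"ry": 0,"rz": 0.005,"hand": 1}]}}

```text
time: 9.43
ee_pos: [0.3947, -0.0374, 0.071]
tool_rot: [-180.0, -0.1, -2.7]
force: [0.4, 0.2, -0.2]
grip_width: 0.0074
```

```bash
python3 - <<'E'
from h import *
im,T=snap("wrist","w6"); st(); np.save('w6T.npy',T)
s=[.4277,-.0495]; a=np.radians(-2.8); c,n=np.cos(a),np.sin(a)
f=lambda x,y:[s[0]+c*x-n*y,s[1]+n*x+c*y]
go(f(-.036,.0105)+[.019],-2.8)
E
```

```text
t 9.48 pos [ 0.3949 -0.0374  0.0712] rot [-179.99   -0.18   -2.75] F [-0.5 -0.8 -0.3] w 0.0077 q [ 16.  10. -19. 130.   5.  41.  -8.]
 cm [-0.29  0.    5.22] rv [-0.0001 -0.0032  0.0009]
```

View pics/w6.png

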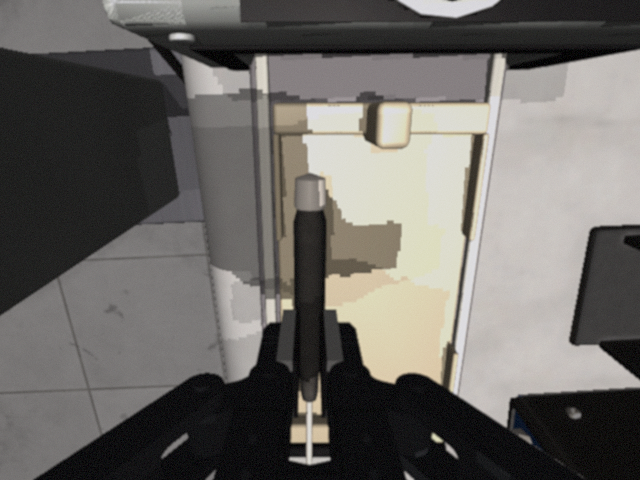

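>>> {"op": "arm_command", "data": {"series": [{"x": -0.3,"y": 0,"z": 3,"rx": 0,"ry": -0.003,"rz": 0,"hand": 1},{"x": -0.3,"y": 0,"z": 5.2,"rx": 0,"ry": -0.003,"rz": 0,"hand": 1},{"x": -0.3,"y": 0,"z": 5.2,"rx": 0,"ry": -0.003,"rz": 0,"hand": 1},{"x": -0.3,"y": 0,"z": 5.2,"rx": 0,"ry": -0.003,"rz": 0,"hand": 1},{"x": -0.3,"y": 0,"z": 5.2,"rx": 0,"ry": -0.003,"rz": 0,"hand": 1}]}}

```text
time: 9.9
ee_pos: [0.3933, -0.0372, 0.0205]
tool_rot: [-180.0, -0.1, -2.7]
force: [-0.9, -0.4, -0.4]
grip_width: 0.0076
```

```bash
python3 - <<'E'
from h import *
T=np.load('w6T.npy'); print('post',p2w('wrist',[[391,122]],.052,T)); st()
E
```

```text
post [[0.43069282 0.0412128  0.052     ]]
t 9.90 pos [ 0.3933 -0.0372  0.0205] rot [-1.80e+02 -1.20e-01 -2.75e+00] F [-0.9 -0.4 -0.4] w 0.0076 q [ 15.  16. -17. 132.   9.  33. -12.]
```

>>> {"op": "arm_command", "data": {"series": [{"x": 0,"y": 0,"z": 0.15,"rx": 0,"ry": 0,"rz": 0,"hand": 1},{"x": 0,"y": 0,"z": 0.15,"rx": 0,"ry": 0,"rz": 0,"hand": 0.72},{"x": 0,"y": 0,"z": 0.15,"rx": 0,"ry": 0,"rz": 0,"hand": 0.72},{"x": 0,"y": 0,"z": 0.15,"rx": 0,"ry": 0,"rz": 0,"hand": 0.72},{"x": 0,"y": 0,"z": -2,"rx": 0,"ry": 0,"rz": 0,"hand": 0.72},{"x": 0,"y": 0,"z": -6,"rx": 0,"ry": 0,"rz": 0,"hand": 0.72},{"x": 0,"y": 0,"z": -10,"rx": 0,"ry": 0,"rz": 0,"hand": 0.72},{"x": 0,"y": 0,"z": -14,"rx": 0,"ry": 0,"rz": 0,"hand": 0.6}]}}

```text
time: 10.57
ee_pos: [0.3922, -0.037, 0.1621]
tool_rot: [-180.0, -0.1, -2.7]
force: [1.7, -0.2, 1.2]
grip_width: 0.0334
```

```bash
python3 - <<'E'
from h import *
snap("wrist"); im,T=snap("wrist","w7"); st(); np.save('w7T.npy',T)
for d in models.masks_of("wrist","driver_a")[:3]:
    if d['conf']>.25:
        c,a,l,w=blob(d['mask'],0.018,"wrist",T); print('%.2f'%d['conf'],np.round(d['xy']),np.round(c,4),'yaw %.1f %.0fx%.0f'%(a,l,w))
s=np.array([.4277,-.0495]); a=np.radians(-2.8); Rm=np.array([[np.cos(a),-np.sin(a)],[np.sin(a),np.cos(a)]])
d=models.masks_of("wrist","driver_a")[0]; c=blob(d['mask'],.018,"wrist",T)[0]; print('in sled',(c-s)@Rm)
E
```

```text
t 10.67 pos [ 0.3979 -0.0374  0.1667] rot [179.94  -0.91  -2.77] F [1.1 0.7 0. ] w 0.0343 q [ 19.   1. -19. 125.   0.  54.  -4.]
0.69 [302. 205.] [ 0.3943 -0.0479] yaw 87.2 147x12
in sled [-3.34012531e-02 -3.13011304e-06]
```

>>> {"op": "arm_command", "data": {"series": [{"x": 3.5,"y": 31.7,"z": 2,"rx": 0,"ry": 0,"rz": -1.0,"hand": 0.55},{"x": 3.5,"y": 31.7,"z": 2,"rx": 0,"ry": 0,"rz": -1.0,"hand": 0.55},{"x": 3.5,"y": 31.7,"z": 2,"rx": 0,"ry": 0,"rz": -1.0,"hand": 0.55},{"x": 3.5,"y": 31.7,"z": 2,"rx": 0,"ry": 0,"rz": -1.0,"hand": 0.55},{"x": 3.5,"y": 31.7,"z": 2,"rx": 0,"ry": 0,"rz": -1.0,"hand": 0.55},{"x": 3.5,"y": 31.7,"z": 2,"rx": 0,"ry": 0,"rz": -1.0,"hand": 0.55},{"x": 3.5,"y": 31.7,"z": 2,"rx": 0,"ry": 0,"rz": -1.0,"hand": 0.55},{"x": 3.5,"y": 31.7,"z": 2,"rx": 0,"ry": 0,"rz": -1.0,"hand": 0.55}]}}

```text
time: 11.43
ee_pos: [0.4108, -0.3321, 0.1412]
tool_rot: [-180.0, -0.1, 48.5]
force: [0.5, 0.5, 0.3]
grip_width: 0.0387
```

>>> {"op": "arm_command", "data": {"series": [{"x": 0,"y": 0,"z": 3,"rx": 0,"ry": 0,"rz": -0.55,"hand": 0.55},{"x": 0,"y": 0,"z": 3,"rx": 0,"ry": 0,"rz": -0.55,"hand": 0.55},{"x": 0,"y": 0,"z": 3,"rx": 0,"ry": 0,"rz": -0.55,"hand": 0.55},{"x": 0,"y": 0,"z": 3,"rx": 0,"ry": 0,"rz": -0.55,"hand": 0.55},{"x": 0,"y": 0,"z": 3,"rx": 0,"ry": 0,"rz": -0.55,"hand": 0.55},{"x": 0,"y": 0,"z": 3,"rx": 0,"ry": 0,"rz": -0.55,"hand": 0.55}]}}

```text
time: 11.93
ee_pos: [0.4094, -0.3311, 0.1089]
tool_rot: [-179.8, -0.3, 80.1]
force: [0.1, 0.3, -0.4]
grip_width: 0.0384
```

```bash
cat > tools.py <<'E'
from h import *
def look(f,qs,z=.006):
    snap("wrist"); im,T=snap("wrist",f); st(); np.save(f+'T.npy',T)
    for q in qs:
        for d in models.masks_of("wrist",q)[:4]:
            if d['conf']>.25:
                c,a,l,w=blob(d['mask'],z,"wrist",T); print(q,'%.2f'%d['conf'],np.round(d['xy']),np.round(c,4),'yaw %.1f %.0fx%.0f'%(a,l,w))
s0=np.array([.4277,-.0495]); d0=np.array([.4345,.0895]); a0=np.radians(-2.8); R0=np.array([[np.cos(a0),-np.sin(a0)],[np.sin(a0),np.cos(a0)]])
def S(x,y): return list(s0+R0@np.array([x,y])/1000)
def D(x,y): return list(d0+R0@np.array([x,y])/1000)
E
python3 - <<'E'
from tools import *
look('w8',["driver_a","tweezers_steel"])
E
```

```text
t 12.03 pos [ 0.4098 -0.3314  0.1097] rot [-179.89   -0.21   79.96] F [ 0.2 -0.2 -0.4] w 0.0384 q [ 46.  18. -14. 112.   5.  51. 109.]
driver_a 0.83 [274. 238.] [ 0.4263 -0.3564] yaw 176.1 147x13
tweezers_steel 0.73 [194. 281.] [ 0.4313 -0.4079] yaw 172.3 101x16
```

```bash
python3 - <<'E'
from tools import *
go([.4143,-.3556,.006],86.1)
E
```

```text
cm [-2.31  0.82 10.43] rv [-0.0004 -0.0029 -0.1066]
```

>>> {"op": "arm_command", "data": {"series": [{"x": -2.3,"y": 0.8,"z": 1,"rx": 0,"ry": -0.003,"rz": -0.107,"hand": 0.55},{"x": -2.3,"y": 0.8,"z": 4,"rx": 0,"ry": -0.003,"rz": -0.107,"hand": 0.55},{"x": -2.3,"y": 0.8,"z": 8,"rx": 0,"ry": -0.003,"rz": -0.107,"hand": 0.55},{"x": -2.3,"y": 0.8,"z": 10.4,"rx": 0,"ry": -0.003,"rz": -0.107,"hand": 0.55},{"x": -2.3,"y": 0.8,"z": 10.4,"rx": 0,"ry": -0.003,"rz": -0.107,"hand": 0.55},{"x": -2.3,"y": 0.8,"z": 10.4,"rx": 0,"ry": -0.003,"rz": -0.107,"hand": 1},{"x": -2.3,"y": 0.8,"z": 10.4,"rx": 0,"ry": -0.003,"rz": -0.107,"hand": 1},{"x": -2.3,"y": 0.8,"z": 10.4,"rx": 0,"ry": -0.003,"rz": -0.107,"hand": 1}]}}

```text
time: 12.8
ee_pos: [0.4157, -0.3564, 0.0084]
tool_rot: [179.8, 0.1, 86.1]
force: [-0.6, -0.4, -0.1]
grip_width: 0.0071
```

>>> {"op": "arm_command", "data": {"series": [{"x": 0,"y": 0,"z": 0,"rx": 0,"ry": 0,"rz": 0,"hand": 1},{"x": 0,"y": 0,"z": 0,"rx": 0,"ry": 0,"rz": 0,"hand": 1},{"x": 0,"y": 0,"z": 0,"rx": 0,"ry": 0,"rz": 0,"hand": 1},{"x": 0,"y": 0,"z": 0,"rx": 0,"ry": 0,"rz": 0,"hand": 1},{"x": 0,"y": 0,"z": -4,"rx": 0,"ry": 0,"rz": 0,"hand": 1},{"x": 0,"y": 0,"z": -8,"rx": 0,"ry": 0,"rz": 0,"hand": 1},{"x": 0,"y": 0,"z": -12,"rx": 0,"ry": 0,"rz": 0,"hand": 1},{"x": 0,"y": 0,"z": -15,"rx": 0,"ry": 0,"rz": 0,"hand": 1}]}}

```text
time: 13.47
ee_pos: [0.416, -0.3565, 0.1617]
tool_rot: [179.7, 0.2, 86.1]
force: [0.6, 0.1, -0.2]
grip_width: 0.007
```

```bash
python3 - <<'E'
from tools import *
st(); print(S(22,11)); T=T_tool(); 
E
```

```text
t 13.47 pos [ 0.416  -0.3565  0.1617] rot [179.69   0.23  86.12] F [ 0.6  0.1 -0.2] w 0.0070 q [ 48.  16. -15. 107.   5.  57. 118.]
[np.float64(0.45021108248926334), np.float64(-0.039587827424747715)]
```

>>> {"op": "arm_command", "data": {"series": [{"x": 31.9,"y": 1.3,"z": 0,"rx": 0,"ry": 0,"rz": 1.0,"hand": 1},{"x": 31.9,"y": 1.3,"z": 0,"rx": 0,"ry": 0,"rz": 1.0,"hand": 1},{"x": 31.9,"y": 1.3,"z": 0,"rx": 0,"ry": 0,"rz": 1.0,"hand": 1},{"x": 31.9,"y": 1.3,"z": 0,"rx": 0,"ry": 0,"rz": 1.0,"hand": 1},{"x": 31.9,"y": 1.3,"z": 0,"rx": 0,"ry": 0,"rz": 1.0,"hand": 1},{"x": 31.9,"y": 1.3,"z": 0,"rx": 0,"ry": 0,"rz": 1.0,"hand": 1},{"x": 31.9,"y": 1.3,"z": 0,"rx": 0,"ry": 0,"rz": 1.0,"hand": 1},{"x": 31.9,"y": 1.3,"z": 0,"rx": 0,"ry": 0,"rz": 1.0,"hand": 1}]}}

```text
time: 14.13
ee_pos: [0.4485, -0.0583, 0.1606]
tool_rot: [179.6, -0.1, 34.7]
force: [0.5, 0.0, -0.6]
grip_width: 0.0071
```

>>> {"op": "arm_command", "data": {"series": [{"x": 0,"y": 0,"z": 0,"rx": 0,"ry": 0,"rz": 0.6,"hand": 1},{"x": 0,"y": 0,"z": 0,"rx": 0,"ry": 0,"rz": 0.6,"hand": 1},{"x": 0,"y": 0,"z": 0,"rx": 0,"ry": 0,"rz": 0.6,"hand": 1},{"x": 0,"y": 0,"z": 0,"rx": 0,"ry": 0,"rz": 0.6,"hand": 1},{"x": 0,"y": 0,"z": 0,"rx": 0,"ry": 0,"rz": 0.6,"hand": 1},{"x": 0,"y": 0,"z": 0,"rx": 0,"ry": 0,"rz": 0.6,"hand": 1}]}}

```text
time: 14.63
ee_pos: [0.4483, -0.0583, 0.1607]
tool_rot: [179.7, -0.3, 0.2]
force: [-0.0, 1.1, 0.2]
grip_width: 0.0072
```

```bash
python3 - <<'E'
from tools import *
st(); go(S(22,10.3)+[.0205],-2.8)
E
```

```text
t 14.63 pos [ 0.4483 -0.0583  0.1607] rot [179.73  -0.31   0.24] F [-0.   1.1  0.2] w 0.0072 q [ 19.   7. -18. 119.   3.  54.  -1.]
 cm [ 0.12 -1.87 14.01] rv [ 0.0045 -0.0055  0.053 ]
```

>>> {"op": "arm_command", "data": {"series": [{"x": 0.1,"y": -1.9,"z": 2,"rx": 0.0045,"ry": -0.0055,"rz": 0.053,"hand": 1},{"x": 0.1,"y": -1.9,"z": 6,"rx": 0.0045,"ry": -0.0055,"rz": 0.053,"hand": 1},{"x": 0.1,"y": -1.9,"z": 10,"rx": 0.0045,"ry": -0.0055,"rz": 0.053,"hand": 1},{"x": 0.1,"y": -1.9,"z": 12.5,"rx": 0.0045,"ry": -0.0055,"rz": 0.053,"hand": 1},{"x": 0.1,"y": -1.9,"z": 14,"rx": 0.0045,"ry": -0.0055,"rz": 0.053,"hand": 1},{"x": 0.1,"y": -1.9,"z": 14.1,"rx": 0.0045,"ry": -0.0055,"rz": 0.053,"hand": 1},{"x": 0.1,"y": -1.9,"z": 14.1,"rx": 0.0045,"ry": -0.0055,"rz": 0.053,"hand": 1}]}}

```text
time: 15.22
ee_pos: [0.4496, -0.0399, 0.0189]
tool_rot: [-180.0, 0.1, -2.7]
force: [0.1, -0.4, -0.3]
grip_width: 0.007
```

>>> {"op": "arm_command", "data": {"series": [{"x": 0,"y": 0,"z": 0.05,"rx": 0,"ry": 0,"rz": 0,"hand": 0.74},{"x": 0,"y": 0,"z": 0.05,"rx": 0,"ry": 0,"rz": 0,"hand": 0.74},{"x": 0,"y": 0,"z": 0.05,"rx": 0,"ry": 0,"rz": 0,"hand": 0.74},{"x": 0,"y": 0,"z": 0.05,"rx": 0,"ry": 0,"rz": 0,"hand": 0.74},{"x": 0,"y": 0,"z": -2,"rx": 0,"ry": 0,"rz": 0,"hand": 0.74},{"x": 0,"y": 0,"z": -6,"rx": 0,"ry": 0,"rz": 0,"hand": 0.74},{"x": 0,"y": 0,"z": -10,"rx": 0,"ry": 0,"rz": 0,"hand": 0.74},{"x": 0,"y": 0,"z": -14,"rx": 0,"ry": 0,"rz": 0,"hand": 0.6}]}}

```text
time: 15.88
ee_pos: [0.4491, -0.0398, 0.1607]
tool_rot: [-180.0, 0.1, -2.6]
force: [1.0, -0.0, -0.6]
grip_width: 0.033
```

```bash
python3 - <<'E'
from tools import *
look('w9',["driver_a"],.018)
d=models.masks_of("wrist","driver_a")
for q in d[:2]: print((blob(q['mask'],.018,"wrist",np.load('w9T.npy'))[0]-s0)@R0)
E
```

```text
t 15.98 pos [ 0.4549 -0.04    0.1657] rot [179.96  -0.73  -2.67] F [-0.2  0.6 -0.1] w 0.0343 q [ 18.   7. -19. 118.   3.  55.  -6.]
driver_a 0.89 [225. 204.] [ 0.3943 -0.0462] yaw 87.3 143x13
driver_a 0.60 [302. 206.] [ 0.4489 -0.0505] yaw 87.8 148x13
[-0.03349291  0.00171472]
[2.12087587e-02 3.43141410e-06]
```

>>> {"op": "arm_command", "data": {"series": [{"x": -2,"y": 35,"z": 1,"rx": 0,"ry": 0,"rz": -1.0,"hand": 0.6},{"x": -2,"y": 35,"z": 1,"rx": 0,"ry": 0,"rz": -1.0,"hand": 0.6},{"x": -2,"y": 35,"z": 1,"rx": 0,"ry": 0,"rz": -1.0,"hand": 0.6},{"x": -2,"y": 35,"z": 1,"rx": 0,"ry": 0,"rz": -1.0,"hand": 0.6},{"x": -2,"y": 35,"z": 1,"rx": 0,"ry": 0,"rz": -1.0,"hand": 0.6},{"x": -2,"y": 35,"z": 1,"rx": 0,"ry": 0,"rz": -1.0,"hand": 0.6},{"x": -2,"y": 35,"z": 1,"rx": 0,"ry": 0,"rz": -1.0,"hand": 0.6},{"x": -2,"y": 35,"z": 1,"rx": 0,"ry": 0,"rz": -1.0,"hand": 0.6}]}}

```text
time: 16.75
ee_pos: [0.4189, -0.3327, 0.1499]
tool_rot: [-179.9, -0.0, 48.3]
force: [1.2, 1.2, -1.4]
grip_width: 0.0343
```

>>> {"op": "arm_command", "data": {"series": [{"x": -2.5,"y": 2,"z": 3,"rx": 0,"ry": 0,"rz": -0.56,"hand": 0.6},{"x": -2.5,"y": 2,"z": 3,"rx": 0,"ry": 0,"rz": -0.56,"hand": 0.6},{"x": -2.5,"y": 2,"z": 3,"rx": 0,"ry": 0,"rz": -0.56,"hand": 0.6},{"x": -2.5,"y": 2,"z": 3,"rx": 0,"ry": 0,"rz": -0.56,"hand": 0.6},{"x": -2.5,"y": 2,"z": 3,"rx": 0,"ry": 0,"rz": -0.56,"hand": 0.6},{"x": -2.5,"y": 2,"z": 3,"rx": 0,"ry": 0,"rz": -0.56,"hand": 0.6}]}}

```text
time: 17.25
ee_pos: [0.4157, -0.3637, 0.1177]
tool_rot: [-179.7, -0.2, 80.4]
force: [-0.0, -0.8, 0.4]
grip_width: 0.0341
```

```bash
python3 - <<'E'
from tools import *
look('w10',["tweezers_steel"],.005)
im=cv2.imread('pics/w10.png'); cv2.imwrite('pics/w10c.png',cv2.resize(im[120:440,180:460],None,fx=2,fy=1.8,interpolation=cv2.INTER_CUBIC))
E
```

```text
t 17.35 pos [ 0.4162 -0.3639  0.1184] rot [-179.74   -0.18   80.25] F [-0.5 -0.4  0.5] w 0.0342 q [ 51.  20. -17. 108.   7.  53. 111.]
tweezers_steel 0.70 [238. 242.] [ 0.4213 -0.4066] yaw 173.4 78x14
```

View pics/w10c.png

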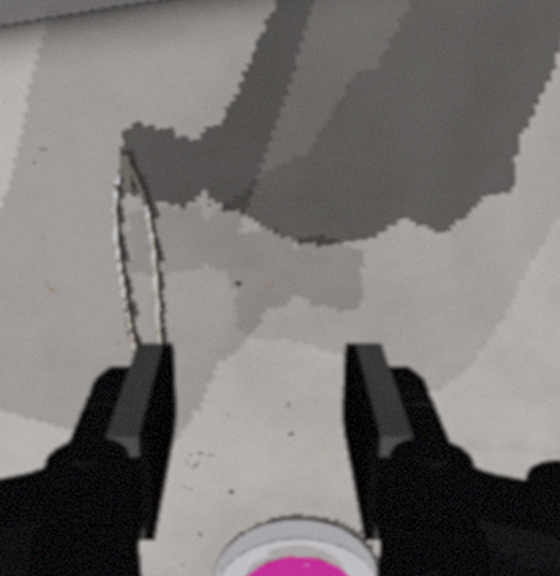

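```bash
python3 - <<'E'
from tools import *
T=np.load('w10T.npy'); P=p2w('wrist',[[242,203],[248,248],[252,287],[254,309]],.005,T)[:,:2]; print(P)
T3=np.eye(4); T3[:3,:3]=R.from_euler('xyz',[179.69,.08,89.96],degrees=True).as_matrix(); T3[:3,3]=[.4158,-.2267,.1028]
print(p2w('wrist',[[24,200],[31,270],[38,340],[38,360]],.005,T3)[:,:2])
go([.42,-.41,.15],83)
E
```

```text
[[ 0.38172179 -0.40216712]
 [ 0.41289189 -0.40514257]
 [ 0.4417685  -0.40874649]
 [ 0.45892264 -0.41107299]]
[[ 0.3840539  -0.40253099]
 [ 0.43070374 -0.40916305]
 [ 0.48364562 -0.41668962]
 [ 0.50010714 -0.42045851]]
 cm [-4.46  1.12 -3.14] rv [-0.004  -0.0028 -0.0478]
```

```bash
python3 - <<'E'
from tools import *
go([.440,-.4088,.006],82.5)
E
```

```text
cm [-4.04  3.13 11.25] rv [-0.004  -0.0028 -0.0391]
```

>>> {"op": "arm_command", "data": {"series": [{"x": -4.0,"y": 3.1,"z": 0,"rx": -0.004,"ry": -0.003,"rz": -0.039,"hand": 0.6},{"x": -4.0,"y": 3.1,"z": 2,"rx": -0.004,"ry": -0.003,"rz": -0.039,"hand": 0.6},{"x": -4.0,"y": 3.1,"z": 6,"rx": -0.004,"ry": -0.003,"rz": -0.039,"hand": 0.6},{"x": -4.0,"y": 3.1,"z": 9,"rx": -0.004,"ry": -0.003,"rz": -0.039,"hand": 0.6},{"x": -4.0,"y": 3.1,"z": 11.2,"rx": -0.004,"ry": -0.003,"rz": -0.039,"hand": 0.6},{"x": -4.0,"y": 3.1,"z": 11.2,"rx": -0.004,"ry": -0.003,"rz": -0.039,"hand": 0.6},{"x": -4.0,"y": 3.1,"z": 11.2,"rx": -0.004,"ry": -0.003,"rz": -0.039,"hand": 1},{"x": -4.0,"y": 3.1,"z": 11.2,"rx": -0.004,"ry": -0.003,"rz": -0.039,"hand": 1}]}}

```text
time: 18.07
ee_pos: [0.4408, -0.4089, 0.0078]
tool_rot: [179.9, 0.1, 82.5]
force: [0.6, -0.9, -0.6]
grip_width: 0.0109
```

>>> {"op": "arm_command", "data": {"series": [{"x": 0,"y": 0,"z": 0,"rx": 0,"ry": 0,"rz": 0,"hand": 1},{"x": 0,"y": 0,"z": 0,"rx": 0,"ry": 0,"rz": 0,"hand": 1},{"x": 0,"y": 0,"z": 0,"rx": 0,"ry": 0,"rz": 0,"hand": 1},{"x": 0,"y": 0,"z": 0,"rx": 0,"ry": 0,"rz": 0,"hand": 1},{"x": 0,"y": 0,"z": -4,"rx": 0,"ry": 0,"rz": 0,"hand": 1},{"x": 0,"y": 0,"z": -8,"rx": 0,"ry": 0,"rz": 0,"hand": 1},{"x": 0,"y": 0,"z": -12,"rx": 0,"ry": 0,"rz": 0,"hand": 1},{"x": 0,"y": 0,"z": -15,"rx": 0,"ry": 0,"rz": 0,"hand": 1}]}}

```text
time: 18.73
ee_pos: [0.4415, -0.4093, 0.1616]
tool_rot: [179.7, 0.2, 82.5]
force: [0.8, 0.8, -0.5]
grip_width: -0.0001
```

```bash
python3 - <<'E'
from tools import *
st(); snap("wrist","w11"); go(S(-6,0)+[.16],82)
E
```

```text
t 18.73 pos [ 0.4415 -0.4093  0.1616] rot [179.7    0.21  82.48] F [ 0.8  0.8 -0.5] w -0.0001 q [ 52.  22. -17.  99.   7.  60. 115.]
 cm [35.64 -7.02  0.33] rv [0.0137 0.0094 0.0081]
```

View pics/w11.png

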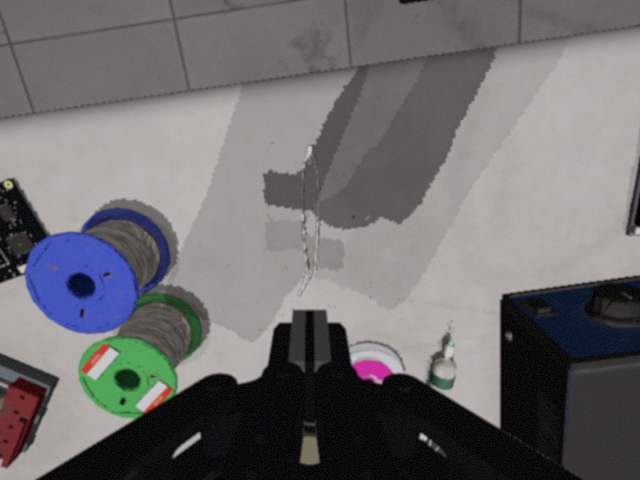

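```bash
python3 - <<'E'
from tools import *
T=T_tool(); print(p2w('wrist',[[312,148],[311,200],[311,225],[311,262],[301,293]],.004,T)[:,:2])
im=cv2.imread('pics/w11.png'); cv2.imwrite('pics/w11c.png',cv2.resize(im[135:310,250:370],None,fx=5,fy=3.4,interpolation=cv2.INTER_CUBIC))
go([.438,-.409,.0035],83)
E
```

```text
[[ 0.38986164 -0.4037463 ]
 [ 0.42915722 -0.40970965]
 [ 0.4493936  -0.41239104]
 [ 0.48105067 -0.41658571]
 [ 0.50818698 -0.42878749]]
 cm [ 0.33 -0.9  16.4 ] rv [ 0.0136  0.0095 -0.0093]
```

View pics/w11c.png

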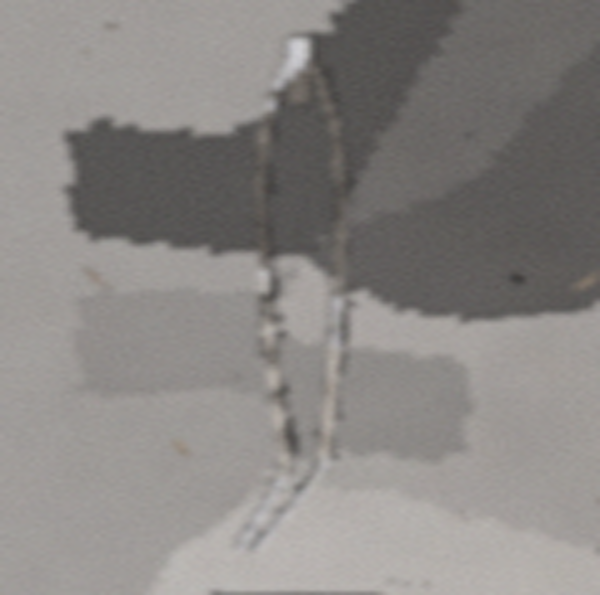

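```bash
python3 - <<'E'
from tools import *
go([.440,-.411,.002],82)
E
```

```text
cm [ 0.16 -0.68 16.56] rv [0.0137 0.0094 0.0081]
```

>>> {"op": "arm_command", "data": {"series": [{"x": 0.2,"y": -0.7,"z": 4,"rx": 0.008,"ry": 0.004,"rz": 0.008,"hand": 0.65},{"x": 0.2,"y": -0.7,"z": 8,"rx": 0.008,"ry": 0.004,"rz": 0.008,"hand": 0.65},{"x": 0.2,"y": -0.7,"z": 12,"rx": 0.008,"ry": 0.004,"rz": 0.008,"hand": 0.65},{"x": 0.2,"y": -0.7,"z": 15,"rx": 0.008,"ry": 0.004,"rz": 0.008,"hand": 0.65},{"x": 0.2,"y": -0.7,"z": 16.5,"rx": 0.008,"ry": 0.004,"rz": 0.008,"hand": 0.65},{"x": 0.2,"y": -0.7,"z": 16.5,"rx": 0.008,"ry": 0.004,"rz": 0.008,"hand": 0.65},{"x": 0.2,"y": -0.7,"z": 16.5,"rx": 0.008,"ry": 0.004,"rz": 0.008,"hand": 0.65}]}}

```text
time: 19.37
ee_pos: [0.4397, -0.4104, 0.0021]
tool_rot: [179.7, 0.3, 82.0]
force: [0.3, 0.3, -0.3]
grip_width: 0.03
```

```bash
python3 - <<'E'
from tools import *
st(); snap("wrist","w12"); go([.440,-.411,.002],82)
E
```

```text
t 19.37 pos [ 0.4397 -0.4104  0.0021] rot [179.7    0.29  82.01] F [ 0.3  0.3 -0.3] w 0.0300 q [ 50.  33. -15. 106.  12.  42. 111.]
 cm [-0.04  0.02  0.04] rv [0.0057 0.0054 0.0002]
```

View pics/w12.png

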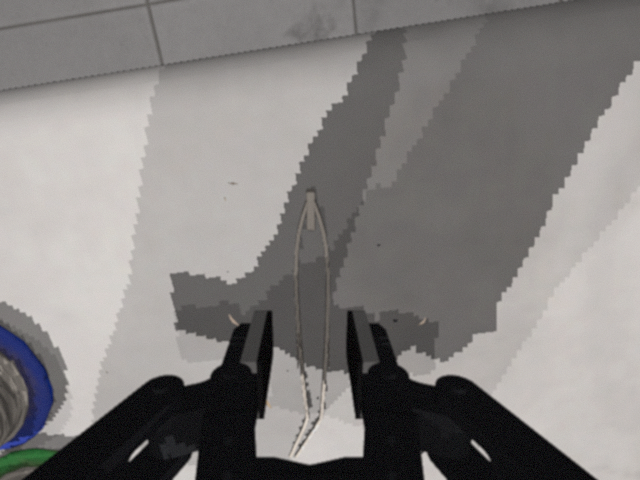

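>>> {"op": "arm_command", "data": {"series": [{"x": 0,"y": 0,"z": 0,"rx": 0,"ry": 0,"rz": 0,"hand": 1},{"x": 0,"y": 0,"z": 0,"rx": 0,"ry": 0,"rz": 0,"hand": 1},{"x": 0,"y": 0,"z": 0,"rx": 0,"ry": 0,"rz": 0,"hand": 1},{"x": 0,"y": 0,"z": 0,"rx": 0,"ry": 0,"rz": 0,"hand": 1},{"x": 0,"y": 0,"z": 0,"rx": 0,"ry": 0,"rz": 0,"hand": 1},{"x": 0,"y": 0,"z": 0,"rx": 0,"ry": 0,"rz": 0,"hand": 1}]}}

```text
time: 19.92
ee_pos: [0.44, -0.4107, 0.0028]
tool_rot: [179.7, 0.3, 82.0]
force: [-0.4, 0.3, 3.1]
grip_width: 0.0064
```

>>> {"op": "arm_command", "data": {"series": [{"x": 0,"y": 0,"z": -1,"rx": 0,"ry": 0,"rz": 0,"hand": 1},{"x": 0,"y": 0,"z": -2,"rx": 0,"ry": 0,"rz": 0,"hand": 1},{"x": 0,"y": 0,"z": -3,"rx": 0,"ry": 0,"rz": 0,"hand": 1},{"x": 0,"y": 0,"z": -3,"rx": 0,"ry": 0,"rz": 0,"hand": 1}]}}

```text
time: 20.25
ee_pos: [0.4414, -0.4119, 0.0357]
tool_rot: [179.4, 0.5, 82.0]
force: [0.1, -0.4, 0.3]
grip_width: 0.0063
```

>>> {"op": "arm_command", "data": {"series": [{"x": 0,"y": 0,"z": -4,"rx": 0,"ry": 0,"rz": 0.1,"hand": 1},{"x": 0,"y": 0,"z": -8,"rx": 0,"ry": 0,"rz": 0.25,"hand": 1},{"x": 4,"y": -0.8,"z": -12,"rx": 0,"ry": 0,"rz": 0.37,"hand": 1},{"x": 8,"y": -1.6,"z": -12.5,"rx": 0,"ry": 0,"rz": 0.5,"hand": 1},{"x": 12,"y": -2.4,"z": -12.5,"rx": 0,"ry": 0,"rz": 0.62,"hand": 1},{"x": 16,"y": -3.2,"z": -12.5,"rx": 0,"ry": 0,"rz": 0.74,"hand": 1},{"x": 20,"y": -4,"z": -12.5,"rx": 0,"ry": 0,"rz": 0.86,"hand": 1},{"x": 24,"y": -4.8,"z": -12.5,"rx": 0,"ry": 0,"rz": 0.98,"hand": 1}]}}

```text
time: 20.92
ee_pos: [0.427, -0.1807, 0.159]
tool_rot: [179.2, -0.2, 27.2]
force: [1.3, 0.6, -0.6]
grip_width: 0.0061
```

```bash
python3 - <<'E'
from tools import *
st(); go(S(-6,0)+[.14],-2.8)
E
```

```text
t 20.92 pos [ 0.427  -0.1807  0.159 ] rot [179.21  -0.25  27.19] F [ 1.3  0.6 -0.6] w 0.0061 q [ 30.   8. -14. 118.   3.  54.  42.]
 cm [  5.53 -11.96   1.76] rv [ 0.0124 -0.0079  0.5234]
```

>>> {"op": "arm_command", "data": {"series": [{"x": 5.5,"y": -12,"z": 1.8,"rx": 0.012,"ry": -0.008,"rz": 0.523,"hand": 1},{"x": 5.5,"y": -12,"z": 1.8,"rx": 0.012,"ry": -0.008,"rz": 0.523,"hand": 1},{"x": 5.5,"y": -12,"z": 1.8,"rx": 0.012,"ry": -0.008,"rz": 0.523,"hand": 1},{"x": 5.5,"y": -12,"z": 1.8,"rx": 0.012,"ry": -0.008,"rz": 0.523,"hand": 1},{"x": 5.5,"y": -12,"z": 1.8,"rx": 0.012,"ry": -0.008,"rz": 0.523,"hand": 1},{"x": 5.5,"y": -12,"z": 1.8,"rx": 0.012,"ry": -0.008,"rz": 0.523,"hand": 1},{"x": 5.5,"y": -12,"z": 1.8,"rx": 0.012,"ry": -0.008,"rz": 0.523,"hand": 1}]}}

```text
time: 21.5
ee_pos: [0.4214, -0.0492, 0.1398]
tool_rot: [179.9, -0.0, -2.6]
force: [1.0, 0.1, -0.1]
grip_width: 0.0064
```

```bash
python3 - <<'E'
from tools import *
look('w13',["driver_a","tweezers_steel","sled"],.018); go(S(-6,0)+[.016],-2.8)
E
```

```text
t 21.60 pos [ 0.4214 -0.05    0.1398] rot [ 1.7996e+02 -3.0000e-02 -2.7800e+00] F [-0.1  0.4 -0.6] w 0.0066 q [ 18.   6. -18. 123.   2.  51.  -4.]
driver_a 0.77 [351. 199.] [ 0.4497 -0.0465] yaw 87.8 141x13
driver_a 0.76 [269. 198.] [ 0.3941 -0.0425] yaw 86.2 138x13
tweezers_steel 0.96 [293. 263.] [ 0.4174 -0.1292] yaw 86.6 229x27
sled 0.96 [320. 200.] [ 0.4276 -0.061 ] yaw 87.3 224x103
 cm [ 0.03 -0.08 12.36] rv [ 0.0005 -0.0002 -0.0007]
```

View pics/w13.png

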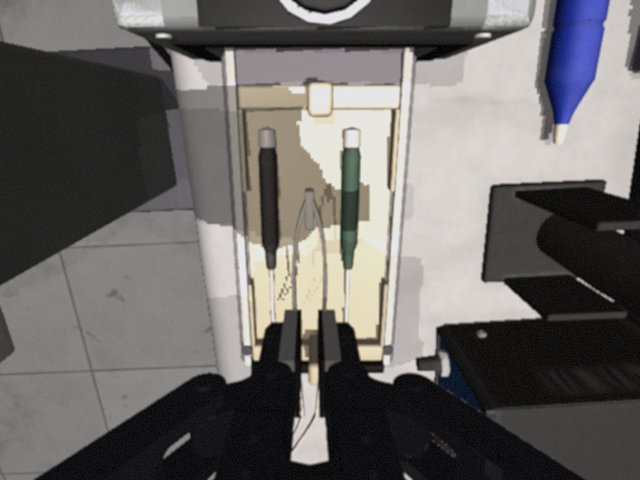

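>>> {"op": "arm_command", "data": {"series": [{"x": 0,"y": -0.1,"z": 4,"rx": 0,"ry": 0,"rz": 0,"hand": 1},{"x": 0,"y": -0.1,"z": 8,"rx": 0,"ry": 0,"rz": 0,"hand": 1},{"x": 0,"y": -0.1,"z": 11,"rx": 0,"ry": 0,"rz": 0,"hand": 1},{"x": 0,"y": -0.1,"z": 12.4,"rx": 0,"ry": 0,"rz": 0,"hand": 1},{"x": 0,"y": -0.1,"z": 12.4,"rx": 0,"ry": 0,"rz": 0,"hand": 1},{"x": 0,"y": -0.1,"z": 12.4,"rx": 0,"ry": 0,"rz": 0,"hand": 1},{"x": 0,"y": -0.1,"z": 12.4,"rx": 0,"ry": 0,"rz": 0,"hand": 1}]}}

```text
time: 22.33
ee_pos: [0.4216, -0.0494, 0.0156]
tool_rot: [180.0, -0.0, -2.9]
force: [0.0, -0.4, -0.5]
grip_width: 0.0062
```

>>> {"op": "arm_command", "data": {"series": [{"x": 0,"y": 0,"z": 0,"rx": 0,"ry": 0,"rz": 0,"hand": 0.86},{"x": 0,"y": 0,"z": 0,"rx": 0,"ry": 0,"rz": 0,"hand": 0.86},{"x": 0,"y": 0,"z": 0,"rx": 0,"ry": 0,"rz": 0,"hand": 0.86},{"x": 0,"y": 0,"z": 0,"rx": 0,"ry": 0,"rz": 0,"hand": 0.86},{"x": 0,"y": 0,"z": -2,"rx": 0,"ry": 0,"rz": 0,"hand": 0.86},{"x": 0,"y": 0,"z": -6,"rx": 0,"ry": 0,"rz": 0,"hand": 0.86},{"x": 0,"y": 0,"z": -10,"rx": 0,"ry": 0,"rz": 0,"hand": 0.86},{"x": 0,"y": 0,"z": -14,"rx": 0,"ry": 0,"rz": 0,"hand": 0.6}]}}

```text
time: 23.0
ee_pos: [0.4208, -0.0491, 0.1572]
tool_rot: [180.0, 0.0, -2.9]
force: [1.4, -0.9, -0.3]
grip_width: 0.0227
```

```bash
python3 - <<'E'
from tools import *
look('w14',["driver_a","tweezers_steel","selector"],.018)
go(D(0,0)+[.18],90-2.8)
E
```

```text
t 23.10 pos [ 0.4266 -0.0495  0.1619] rot [179.9   -0.8   -2.89] F [ 0.2 -0.   0.7] w 0.0338 q [ 19.   4. -19. 121.   2.  54.  -4.]
driver_a 0.91 [264. 193.] [ 0.3946 -0.0442] yaw 87.4 141x13
driver_a 0.68 [341. 192.] [ 0.4488 -0.0495] yaw 86.8 146x13
tweezers_steel 0.91 [296. 163.] [ 0.42   -0.0443] yaw 88.7 103x9
selector 0.61 [306. 205.] [ 0.4271 -0.0598] yaw 87.0 223x103
 cm [  0.64 -13.94  -2.46] rv [ 7.0000e-04 -6.0000e-04  1.5694e+00]
```

>>> {"op": "arm_command", "data": {"series": [{"x": 0.2,"y": -4,"z": -2.5,"rx": 0,"ry": 0,"rz": -0.125,"hand": 0.6},{"x": 0.6,"y": -8,"z": -2.5,"rx": 0,"ry": 0,"rz": -0.25,"hand": 0.6},{"x": 0.6,"y": -13.9,"z": -2.5,"rx": 0,"ry": 0,"rz": -0.375,"hand": 0.6},{"x": 0.6,"y": -13.9,"z": -2.5,"rx": 0,"ry": 0,"rz": -1.0,"hand": 0.6},{"x": 0.6,"y": -13.9,"z": -2.5,"rx": 0,"ry": 0,"rz": -1.0,"hand": 0.6},{"x": 0.6,"y": -13.9,"z": -2.5,"rx": 0,"ry": 0,"rz": -1.0,"hand": 0.6},{"x": 0.6,"y": -13.9,"z": -2.5,"rx": 0,"ry": 0,"rz": -1.0,"hand": 0.6},{"x": 0.6,"y": -13.9,"z": -2.5,"rx": 0,"ry": 0,"rz": -1.0,"hand": 0.6}]}}

```text
time: 23.92
ee_pos: [0.4324, 0.089, 0.1782]
tool_rot: [-179.8, 0.2, 54.8]
force: [0.5, -1.4, 1.1]
grip_width: 0.0341
```

>>> {"op": "arm_command", "data": {"series": [{"x": 0,"y": 0,"z": 0,"rx": 0,"ry": 0,"rz": -0.58,"hand": 0.6},{"x": 0,"y": 0,"z": 0,"rx": 0,"ry": 0,"rz": -0.58,"hand": 0.6},{"x": 0,"y": 0,"z": 0,"rx": 0,"ry": 0,"rz": -0.58,"hand": 0.6},{"x": 0,"y": 0,"z": 0,"rx": 0,"ry": 0,"rz": -0.58,"hand": 0.6},{"x": 0,"y": 0,"z": 0,"rx": 0,"ry": 0,"rz": -0.58,"hand": 0.6},{"x": 0,"y": 0,"z": 0,"rx": 0,"ry": 0,"rz": -0.58,"hand": 0.6}]}}

```text
time: 24.42
ee_pos: [0.431, 0.0887, 0.1763]
tool_rot: [-179.5, 0.1, 88.1]
force: [-0.5, -0.0, 0.9]
grip_width: 0.0343
```

```bash
python3 - <<'E'
from tools import *
look('w15',["selector"],.1375)
go([.4345,.0893,.117],87.2)
E
```

```text
t 24.52 pos [0.4313 0.0888 0.1768] rot [-1.7954e+02  9.0000e-02  8.7930e+01] F [ 0.6 -0.3 -1.1] w 0.0344 q [ 14.   6. -33. 118.   4.  57.  67.]
selector 0.82 [311. 277.] [0.4256 0.0921] yaw 29.6 43x35
 cm [0.07 0.33 6.01] rv [-0.0073  0.0016  0.013 ]
```

>>> {"op": "arm_command", "data": {"series": [{"x": 0.1,"y": 0.3,"z": 3,"rx": -0.007,"ry": 0,"rz": 0.013,"hand": 0.6},{"x": 0.1,"y": 0.3,"z": 5,"rx": -0.007,"ry": 0,"rz": 0.013,"hand": 0.6},{"x": 0.1,"y": 0.3,"z": 6,"rx": -0.007,"ry": 0,"rz": 0.013,"hand": 0.6},{"x": 0.1,"y": 0.3,"z": 6,"rx": -0.007,"ry": 0,"rz": 0.013,"hand": 0.6},{"x": 0.1,"y": 0.3,"z": 6,"rx": -0.007,"ry": 0,"rz": 0.013,"hand": 1},{"x": 0.1,"y": 0.3,"z": 6,"rx": -0.007,"ry": 0,"rz": 0.013,"hand": 1},{"x": 0.1,"y": 0.3,"z": 6,"rx": -0.007,"ry": 0,"rz": 0.013,"hand": 1},{"x": 0.1,"y": 0.3,"z": 6,"rx": -0.007,"ry": 0,"rz": 0.013,"hand": 1}]}}

```text
time: 25.23
ee_pos: [0.4351, 0.0899, 0.1182]
tool_rot: [179.9, 0.1, 87.2]
force: [-0.6, 0.3, 2.6]
grip_width: 0.0095
```

>>> {"op": "arm_command", "data": {"series": [{"x": 0,"y": 0,"z": 0,"rx": 0,"ry": 0,"rz": 0,"hand": 1},{"x": 0,"y": 0,"z": 0,"rx": 0,"ry": 0,"rz": 0,"hand": 1},{"x": 0,"y": 0,"z": 0,"rx": 0,"ry": 0,"rz": 0,"hand": 1}]}}

```text
time: 25.48
ee_pos: [0.435, 0.0899, 0.1182]
tool_rot: [179.9, 0.1, 87.2]
force: [0.2, -0.2, -1.9]
grip_width: 0.0098
```

```bash
python3 - <<'E'
from tools import *
st(); print(sensors.state()['wrist_torque'])
E
```

```text
t 25.48 pos [0.435  0.0899 0.1182] rot [1.7988e+02 7.0000e-02 8.7170e+01] F [ 0.2 -0.2 -1.9] w 0.0098 q [ 12.  11. -33. 122.   8.  49.  62.]
[0.15015157 0.03446907 0.03800155]
```

>>> {"op": "arm_command", "data": {"series": [{"x": 0,"y": 0,"z": 0,"rx": 0,"ry": 0,"rz": 0.1,"hand": 1},{"x": 0,"y": 0,"z": 0,"rx": 0,"ry": 0,"rz": 0.2,"hand": 1},{"x": 0,"y": 0,"z": 0,"rx": 0,"ry": 0,"rz": 0.3,"hand": 1},{"x": 0,"y": 0,"z": 0,"rx": 0,"ry": 0,"rz": 0.4,"hand": 1},{"x": 0,"y": 0,"z": 0,"rx": 0,"ry": 0,"rz": 0.5,"hand": 1},{"x": 0,"y": 0,"z": 0,"rx": 0,"ry": 0,"rz": 0.6,"hand": 1},{"x": 0,"y": 0,"z": 0,"rx": 0,"ry": 0,"rz": 0.7,"hand": 1},{"x": 0,"y": 0,"z": 0,"rx": 0,"ry": 0,"rz": 0.8,"hand": 1}]}}

```text
time: 26.15
ee_pos: [0.4347, 0.0891, 0.1182]
tool_rot: [179.8, 0.0, 41.0]
force: [-1.1, -1.4, -0.8]
grip_width: 0.0096
```

```bash
python3 - <<'E'
from tools import *
st(); print(sensors.state()['wrist_torque']); go([.435,.090,.1182],15.2)
E
```

```text
t 26.15 pos [0.4347 0.0891 0.1182] rot [1.7985e+02 5.0000e-02 4.1040e+01] F [-1.1 -1.4 -0.8] w 0.0096 q [  7.  10. -26. 122.   6.  49.  18.]
[-0.35140072  0.17857915 -0.0180025 ]
 cm [ 0.08 -0.05  0.  ] rv [2.80e-03 2.00e-04 4.51e-01]
```

>>> {"op": "arm_command", "data": {"series": [{"x": 0.05,"y": -0.03,"z": 0,"rx": 0,"ry": 0,"rz": 0.1,"hand": 1},{"x": 0.08,"y": -0.05,"z": 0,"rx": 0,"ry": 0,"rz": 0.2,"hand": 1},{"x": 0.08,"y": -0.05,"z": 0,"rx": 0,"ry": 0,"rz": 0.3,"hand": 1},{"x": 0.08,"y": -0.05,"z": 0,"rx": 0,"ry": 0,"rz": 0.4,"hand": 1},{"x": 0.08,"y": -0.05,"z": 0,"rx": 0,"ry": 0,"rz": 0.46,"hand": 1},{"x": 0.08,"y": -0.05,"z": 0,"rx": 0,"ry": 0,"rz": 0.46,"hand": 1},{"x": 0.08,"y": -0.05,"z": 0,"rx": 0,"ry": 0,"rz": 0.46,"hand": 1}]}}

```text
time: 26.73
ee_pos: [0.4343, 0.0889, 0.1182]
tool_rot: [179.8, 0.1, 14.8]
force: [-2.0, -2.8, 1.0]
grip_width: 0.0094
```

>>> {"op": "arm_command", "data": {"series": [{"x": 0,"y": 0,"z": 0,"rx": 0,"ry": 0,"rz": 0,"hand": 0.6},{"x": 0,"y": 0,"z": 0,"rx": 0,"ry": 0,"rz": 0,"hand": 0.6},{"x": 0,"y": 0,"z": 0,"rx": 0,"ry": 0,"rz": 0,"hand": 0.6},{"x": 0,"y": 0,"z": -3,"rx": 0,"ry": 0,"rz": 0,"hand": 0.6},{"x": 0,"y": 0,"z": -7,"rx": 0,"ry": 0,"rz": 0,"hand": 0.6},{"x": 0,"y": 3,"z": -10,"rx": 0,"ry": 0,"rz": 0,"hand": 0.6},{"x": 0,"y": 6,"z": -12,"rx": 0,"ry": 0,"rz": 0,"hand": 0.6}]}}

```text
time: 27.32
ee_pos: [0.4515, 0.0333, 0.2423]
tool_rot: [179.7, -0.3, 15.1]
force: [1.6, -0.8, -0.2]
grip_width: 0.0342
```

```bash
python3 - <<'E'
from tools import *
look('w16',["selector"],.1375)
im=cv2.imread('pics/w16.png'); uv=w2p('wrist',[.435,.09,.125],np.load('w16T.npy'))[0].astype(int); print(uv)
u,v=uv; cv2.imwrite('pics/w16c.png',cv2.resize(im[max(0,v-90):v+90,max(0,u-120):u+120],None,fx=3,fy=3,interpolation=cv2.INTER_CUBIC))
E
```

```text
t 27.42 pos [0.4538 0.0273 0.2428] rot [179.54  -0.45  14.36] F [-0.2 -0.7  0.7] w 0.0343 q [ 10.   2. -19. 112.   1.  65.   4.]
selector 0.71 [304. 133.] [0.4339 0.0921] yaw 162.3 36x36
[301 135]
```

View pics/w16c.png

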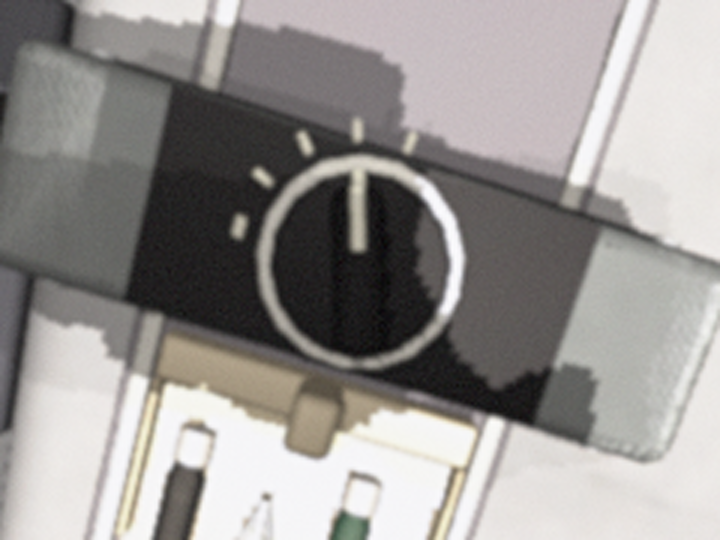

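```bash
python3 - <<'E'
from tools import *
go(S(0,-89.5)+[.13],-2.8)
E
```

```text
cm [-7.03 15.56 11.12] rv [ 0.0047 -0.0046  0.302 ]
```

>>> {"op": "arm_command", "data": {"series": [{"x": -7.0,"y": 15.6,"z": 3,"rx": 0.005,"ry": -0.005,"rz": 0.302,"hand": 0.6},{"x": -7.0,"y": 15.6,"z": 5,"rx": 0.005,"ry": -0.005,"rz": 0.302,"hand": 0.6},{"x": -7.0,"y": 15.6,"z": 11.1,"rx": 0.005,"ry": -0.005,"rz": 0.302,"hand": 0.6},{"x": -7.0,"y": 15.6,"z": 11.1,"rx": 0.005,"ry": -0.005,"rz": 0.302,"hand": 0.6},{"x": -7.0,"y": 15.6,"z": 11.1,"rx": 0.005,"ry": -0.005,"rz": 0.302,"hand": 0.6},{"x": -7.0,"y": 15.6,"z": 11.1,"rx": 0.005,"ry": -0.005,"rz": 0.302,"hand": 0.6},{"x": -7.0,"y": 15.6,"z": 11.1,"rx": 0.005,"ry": -0.005,"rz": 0.302,"hand": 0.6}]}}

```text
time: 28.05
ee_pos: [0.4213, -0.1393, 0.1276]
tool_rot: [-179.9, 0.4, -2.9]
force: [0.3, 1.1, 0.6]
grip_width: 0.0342
```

```bash
python3 - <<'E'
from tools import *
look('w17',["grip_right"],.05)
go(S(0,-89.5)+[.034],-2.8)
E
```

```text
t 28.15 pos [ 0.4243 -0.1376  0.1302] rot [-1.7992e+02  1.0000e-02 -2.6900e+00] F [0.6 0.8 1.1] w 0.0341 q [ 21.   9.  -9. 121.   2.  50.   8.]
grip_right 0.59 [289.  85.] [ 0.4213 -0.0547] yaw 85.6 105x13
grip_right 0.58 [311. 141.] [ 0.4267 -0.0749] yaw 87.3 145x90
 cm [-0.16  0.16  9.68] rv [-0.0009 -0.0012  0.0029]
```

>>> {"op": "arm_command", "data": {"series": [{"x": -0.1,"y": 0.1,"z": 4,"rx": 0,"ry": 0,"rz": 0.003,"hand": 0.6},{"x": -0.1,"y": 0.1,"z": 7,"rx": 0,"ry": 0,"rz": 0.003,"hand": 0.6},{"x": -0.1,"y": 0.1,"z": 9.6,"rx": 0,"ry": 0,"rz": 0.003,"hand": 0.6},{"x": -0.1,"y": 0.1,"z": 9.6,"rx": 0,"ry": 0,"rz": 0.003,"hand": 0.6},{"x": -0.1,"y": 0.1,"z": 9.6,"rx": 0,"ry": 0,"rz": 0.003,"hand": 1},{"x": -0.1,"y": 0.1,"z": 9.6,"rx": 0,"ry": 0,"rz": 0.003,"hand": 1},{"x": -0.1,"y": 0.1,"z": 9.6,"rx": 0,"ry": 0,"rz": 0.003,"hand": 1},{"x": -0.1,"y": 0.1,"z": 9.6,"rx": 0,"ry": 0,"rz": 0.003,"hand": 1}]}}

```text
time: 28.87
ee_pos: [0.4254, -0.1383, 0.0365]
tool_rot: [-180.0, -0.3, -2.8]
force: [0.5, 1.4, 1.6]
grip_width: 0.0123
```

>>> {"op": "arm_command", "data": {"series": [{"x": 0,"y": 0,"z": 0,"rx": 0,"ry": 0,"rz": 0,"hand": 1},{"x": 0,"y": 0,"z": 0,"rx": 0,"ry": 0,"rz": 0,"hand": 1},{"x": 0,"y": 0,"z": 0,"rx": 0,"ry": 0,"rz": 0,"hand": 1}]}}

```text
time: 29.12
ee_pos: [0.4257, -0.1385, 0.0369]
tool_rot: [-180.0, -0.3, -2.8]
force: [-0.6, 0.4, -2.3]
grip_width: 0.0123
```

```bash
python3 - <<'E'
from tools import *
st(); go(D(0,-76)+[.034],-2.8)
E
```

```text
t 29.12 pos [ 0.4257 -0.1385  0.0369] rot [-179.99   -0.31   -2.81] F [-0.6  0.4 -2.3] w 0.0123 q [ 20.  18.  -9. 125.   4.  37.   6.]
 cm [ -0.23 -15.21   0.29] rv [-0.0002 -0.0054 -0.0001]
```

>>> {"op": "arm_command", "data": {"series": [{"x": 0,"y": -0.5,"z": 0,"rx": 0,"ry": 0,"rz": 0,"hand": 1},{"x": 0,"y": -1.5,"z": 0,"rx": 0,"ry": 0,"rz": 0,"hand": 1},{"x": 0,"y": -2.5,"z": 0,"rx": 0,"ry": 0,"rz": 0,"hand": 1},{"x": -0.05,"y": -3.5,"z": 0,"rx": 0,"ry": 0,"rz": 0,"hand": 1},{"x": -0.05,"y": -4.5,"z": 0,"rx": 0,"ry": 0,"rz": 0,"hand": 1},{"x": -0.05,"y": -5.5,"z": 0,"rx": 0,"ry": 0,"rz": 0,"hand": 1},{"x": -0.05,"y": -6.5,"z": 0,"rx": 0,"ry": 0,"rz": 0,"hand": 1},{"x": -0.05,"y": -7.5,"z": 0,"rx": 0,"ry": 0,"rz": 0,"hand": 1}]}}

```text
time: 29.78
ee_pos: [0.4287, -0.0621, 0.0368]
tool_rot: [-180.0, -0.3, -2.7]
force: [0.4, -0.7, -2.3]
grip_width: 0.0123
```

```bash
python3 - <<'E'
from tools import *
st(); go(D(0,-76)+[.036],-2.8)
E
```

```text
t 29.78 pos [ 0.4287 -0.0621  0.0368] rot [-179.99   -0.3    -2.75] F [ 0.4 -0.7 -2.3] w 0.0123 q [ 12.  16. -11. 127.   5.  37.  -5.]
 cm [-0.16 -7.57  0.08] rv [-0.0003 -0.0052  0.0009]
```

>>> {"op": "arm_command", "data": {"series": [{"x": -0.03,"y": -1,"z": 0,"rx": 0,"ry": 0,"rz": 0,"hand": 1},{"x": -0.05,"y": -2,"z": 0,"rx": 0,"ry": 0,"rz": 0,"hand": 1},{"x": -0.05,"y": -3,"z": 0,"rx": 0,"ry": 0,"rz": 0,"hand": 1},{"x": -0.1,"y": -4,"z": 0,"rx": 0,"ry": 0,"rz": 0,"hand": 1},{"x": -0.1,"y": -5,"z": 0,"rx": 0,"ry": 0,"rz": 0,"hand": 1},{"x": -0.1,"y": -6,"z": 0,"rx": 0,"ry": 0,"rz": 0,"hand": 1},{"x": -0.1,"y": -7,"z": 0,"rx": 0,"ry": 0,"rz": 0,"hand": 1},{"x": -0.1,"y": -7.5,"z": 0,"rx": 0,"ry": 0,"rz": 0,"hand": 1}]}}

```text
time: 30.45
ee_pos: [0.4312, 0.0151, 0.0369]
tool_rot: [-179.9, -0.3, -2.6]
force: [1.3, -1.1, -2.4]
grip_width: 0.0124
```

>>> {"op": "arm_command", "data": {"series": [{"x": 0,"y": 0,"z": 0,"rx": 0,"ry": 0,"rz": 0,"hand": 1},{"x": 0,"y": 0,"z": 0,"rx": 0,"ry": 0,"rz": 0,"hand": 0.6},{"x": 0,"y": 0,"z": 0,"rx": 0,"ry": 0,"rz": 0,"hand": 0.6},{"x": 0,"y": 0,"z": 0,"rx": 0,"ry": 0,"rz": 0,"hand": 0.6},{"x": 0,"y": 0,"z": -3,"rx": 0,"ry": 0,"rz": 0,"hand": 0.6},{"x": 0,"y": 0,"z": -7,"rx": 0,"ry": 0,"rz": 0,"hand": 0.6},{"x": 0,"y": 0,"z": -11,"rx": 0,"ry": 0,"rz": 0,"hand": 0.6},{"x": 0,"y": 0,"z": -15,"rx": 0,"ry": 0,"rz": 0,"hand": 0.6}]}}

```text
time: 31.12
ee_pos: [0.43, 0.0145, 0.1887]
tool_rot: [-179.9, -0.3, -2.7]
force: [0.5, -0.6, 0.4]
grip_width: 0.0341
```

```bash
python3 - <<'E'
from tools import *
st(); 
E
```

```text
t 31.12 pos [0.43   0.0145 0.1887] rot [-179.94   -0.29   -2.67] F [ 0.5 -0.6  0.4] w 0.0341 q [  6.   3. -14. 119.   1.  58. -11.]
```

>>> {"op": "arm_command", "data": {"series": [{"x": 0.1,"y": -4,"z": -2,"rx": 0,"ry": 0,"rz": 0,"hand": 0.6},{"x": 0.1,"y": -8,"z": -2,"rx": 0,"ry": 0,"rz": 0,"hand": 0.6},{"x": 0.1,"y": -12,"z": -2,"rx": 0,"ry": 0,"rz": 0,"hand": 0.6},{"x": 0.1,"y": -16,"z": -2,"rx": 0,"ry": 0,"rz": 0,"hand": 0.6},{"x": 0.1,"y": -17.9,"z": -1,"rx": 0,"ry": 0,"rz": 0,"hand": 0.6},{"x": 0.1,"y": -17.9,"z": 3,"rx": 0,"ry": 0,"rz": 0,"hand": 0.6},{"x": 0.1,"y": -17.9,"z": 5,"rx": 0,"ry": 0,"rz": 0,"hand": 0.6},{"x": 0.1,"y": -17.9,"z": 5,"rx": 0,"ry": 0,"rz": 0,"hand": 0.6}]}}

```text
time: 31.78
ee_pos: [0.4363, 0.1914, 0.1349]
tool_rot: [179.8, 0.2, -2.7]
force: [-1.0, 0.4, 0.2]
grip_width: 0.0345
```

```bash
python3 - <<'E'
from tools import *
look('w18',["sled","grip_left"],.02)
print(w2p('wrist',[.440,.194,.052])); go([.440,.1935,.034],-2.8)
im=cv2.imread('pics/w18.png'); hsv=cv2.cvtColor(im,cv2.COLOR_BGR2HSV)
E
```

```text
t 31.88 pos [0.4396 0.1926 0.1389] rot [-179.96   -0.23   -2.73] F [ 0.3  0.6 -0.5] w 0.0341 q [ -8.  12. -23. 116.   6.  53. -37.]
sled 0.60 [320. 279.] [0.4358 0.1442] yaw 87.9 125x102
grip_left 0.74 [319. 275.] [0.4359 0.1443] yaw 87.6 125x102
[[306.33369768 253.75154022]]
 cm [-1.800e-01  1.000e-02  1.065e+01] rv [-0.0023 -0.0078  0.0009]
```

>>> {"op": "arm_command", "data": {"series": [{"x": -0.1,"y": 0,"z": 4,"rx": 0,"ry": -0.005,"rz": 0,"hand": 0.6},{"x": -0.1,"y": 0,"z": 7,"rx": 0,"ry": -0.005,"rz": 0,"hand": 0.6},{"x": -0.1,"y": 0,"z": 10.3,"rx": 0,"ry": -0.005,"rz": 0,"hand": 0.6},{"x": -0.1,"y": 0,"z": 10.3,"rx": 0,"ry": -0.005,"rz": 0,"hand": 0.6},{"x": -0.1,"y": 0,"z": 10.3,"rx": 0,"ry": -0.005,"rz": 0,"hand": 1},{"x": -0.1,"y": 0,"z": 10.3,"rx": 0,"ry": -0.005,"rz": 0,"hand": 1},{"x": -0.1,"y": 0,"z": 10.3,"rx": 0,"ry": -0.005,"rz": 0,"hand": 1},{"x": -0.1,"y": 0,"z": 10.3,"rx": 0,"ry": -0.005,"rz": 0,"hand": 1}]}}

```text
time: 32.65
ee_pos: [0.4413, 0.1941, 0.0394]
tool_rot: [-179.8, -0.3, -2.8]
force: [-4.2, 0.3, 5.0]
grip_width: 0.0118
```

>>> {"op": "arm_command", "data": {"series": [{"x": 0,"y": 0,"z": 0,"rx": 0,"ry": 0,"rz": 0,"hand": 1},{"x": 0,"y": -0.5,"z": 0,"rx": 0,"ry": 0,"rz": 0,"hand": 1},{"x": 0,"y": -1.5,"z": 0,"rx": 0,"ry": 0,"rz": 0,"hand": 1},{"x": 0,"y": -2.5,"z": 0,"rx": 0,"ry": 0,"rz": 0,"hand": 1},{"x": 0,"y": -3.5,"z": 0,"rx": 0,"ry": 0,"rz": 0,"hand": 1},{"x": 0,"y": -4.5,"z": 0,"rx": 0,"ry": 0,"rz": 0,"hand": 1},{"x": 0,"y": -5.5,"z": 0,"rx": 0,"ry": 0,"rz": 0,"hand": 1},{"x": 0,"y": -6.5,"z": 0,"rx": 0,"ry": 0,"rz": 0,"hand": 1}]}}

```text
time: 33.32
ee_pos: [0.4444, 0.2606, 0.0395]
tool_rot: [-179.8, -0.3, -2.7]
force: [-2.5, -0.5, -3.2]
grip_width: 0.0118
```

```bash
python3 - <<'E'
from tools import *
st(); go(D(0,231.5)+[.036],-2.8)
E
```

```text
t 33.32 pos [0.4444 0.2606 0.0395] rot [-179.81   -0.26   -2.72] F [-2.5 -0.5 -3.2] w 0.0118 q [-17.  24. -22. 116.  13.  42. -50.]
 cm [-0.14 -6.01  0.37] rv [-0.0034 -0.0046  0.0015]
```

>>> {"op": "arm_command", "data": {"series": [{"x": 0,"y": -1,"z": 0,"rx": 0,"ry": 0,"rz": 0,"hand": 1},{"x": 0,"y": -2,"z": 0,"rx": 0,"ry": 0,"rz": 0,"hand": 1},{"x": 0,"y": -3,"z": 0,"rx": 0,"ry": 0,"rz": 0,"hand": 1},{"x": 0,"y": -4,"z": 0,"rx": 0,"ry": 0,"rz": 0,"hand": 1},{"x": 0,"y": -4.8,"z": 0,"rx": 0,"ry": 0,"rz": 0,"hand": 1},{"x": 0,"y": -5.3,"z": 0,"rx": 0,"ry": 0,"rz": 0,"hand": 1},{"x": 0,"y": -5.6,"z": 0,"rx": 0,"ry": 0,"rz": 0,"hand": 1},{"x": 0,"y": -5.8,"z": 0,"rx": 0,"ry": 0,"rz": 0,"hand": 1}]}}

```text
time: 33.98
ee_pos: [0.4471, 0.3188, 0.0396]
tool_rot: [-179.8, -0.3, -2.7]
force: [-2.3, 0.7, -3.0]
grip_width: 0.012
```

>>> {"op": "arm_command", "data": {"series": [{"x": 0,"y": -0.1,"z": 0,"rx": 0,"ry": 0,"rz": 0,"hand": 1},{"x": 0,"y": -0.2,"z": 0,"rx": 0,"ry": 0,"rz": 0,"hand": 1},{"x": 0,"y": -0.3,"z": 0,"rx": 0,"ry": 0,"rz": 0,"hand": 1},{"x": 0,"y": -0.4,"z": 0,"rx": 0,"ry": 0,"rz": 0,"hand": 1},{"x": 0,"y": -0.4,"z": 0,"rx": 0,"ry": 0,"rz": 0,"hand": 1}]}}

```text
time: 34.4
ee_pos: [0.4472, 0.3214, 0.0395]
tool_rot: [-179.9, -0.2, -2.7]
force: [-2.2, -4.2, -1.2]
grip_width: 0.012
```

>>> {"op": "arm_command", "data": {"series": [{"x": 0,"y": -0.2,"z": 0,"rx": 0,"ry": 0,"rz": 0,"hand": 1},{"x": 0,"y": -0.4,"z": 0,"rx": 0,"ry": 0,"rz": 0,"hand": 1},{"x": 0,"y": -0.4,"z": 0,"rx": 0,"ry": 0,"rz": 0,"hand": 1},{"x": 0,"y": -0.4,"z": 0,"rx": 0,"ry": 0,"rz": 0,"hand": 1}]}}

```text
time: 34.73
ee_pos: [0.4472, 0.3217, 0.0394]
tool_rot: [179.7, -0.1, -2.8]
force: [-4.2, -9.1, 3.8]
grip_width: 0.0121
```

>>> {"op": "arm_command", "data": {"series": [{"x": 0,"y": 0.1,"z": 0,"rx": 0,"ry": 0,"rz": 0,"hand": 0.6},{"x": 0,"y": 0.1,"z": 0,"rx": 0,"ry": 0,"rz": 0,"hand": 0.6},{"x": 0,"y": 0.1,"z": 0,"rx": 0,"ry": 0,"rz": 0,"hand": 0.6},{"x": 0,"y": 0.1,"z": 0,"rx": 0,"ry": 0,"rz": 0,"hand": 0.6},{"x": 0,"y": 0,"z": -4,"rx": 0,"ry": 0,"rz": 0,"hand": 0.6},{"x": 0,"y": 0,"z": -8,"rx": 0,"ry": 0,"rz": 0,"hand": 0.6},{"x": 0,"y": 0,"z": -12,"rx": 0,"ry": 0,"rz": 0,"hand": 0.6},{"x": 0,"y": 0,"z": -16,"rx": 0,"ry": 0,"rz": 0,"hand": 0.6}]}}

```text
time: 35.4
ee_pos: [0.4468, 0.3234, 0.2016]
tool_rot: [179.8, -0.2, -2.7]
force: [1.5, 0.7, 0.6]
grip_width: 0.0343
```

```bash
python3 - <<'E'
from tools import *
snap("wrist"); look('w19',["driver_a","tweezers_steel"],.018); go([.435,.0899,.20],15.1)
E
```

```text
t 35.55 pos [0.4491 0.3253 0.2038] rot [-179.96   -0.59   -2.76] F [-0.4  0.5 -0.5] w 0.0339 q [-20.  15. -25. 103.   8.  63. -50.]
driver_a 0.95 [290. 294.] [0.4291 0.2266] yaw 94.1 143x12
driver_a 0.72 [262. 285.] [0.4084 0.2336] yaw 93.2 147x13
tweezers_steel 0.88 [270. 326.] [0.4172 0.2374] yaw 95.1 97x12
 cm [-0.06 23.33  0.06] rv [ 0.0057 -0.0023 -0.3117]
```

```bash
python3 - <<'E'
from tools import *
im,T=snap("side"); im=im[:,:,::-1]
a=cv2.imread('pics/w19.png'); b=cv2.imread('pics/w18.png')
L=a[110:480,150:450]; L=cv2.resize(L,(486,600))
s=cv2.resize(im[250:430,230:410],(314,314)); w=cv2.resize(b,(314,286))
cv2.imwrite('pics/comp1.png',np.hstack([L,np.vstack([s,w])]))
E
```

```text
(no output)
```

View pics/comp1.png

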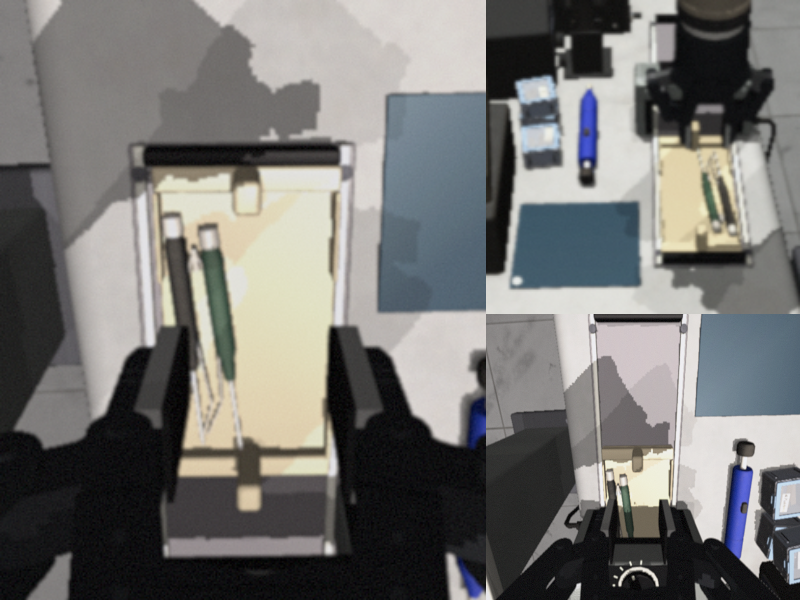

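>>> {"op": "arm_command", "data": {"series": [{"x": 0,"y": 23.3,"z": 0,"rx": 0.005,"ry": -0.002,"rz": -0.31,"hand": 0.6},{"x": 0,"y": 23.3,"z": 0,"rx": 0.005,"ry": -0.002,"rz": -0.31,"hand": 0.6},{"x": 0,"y": 23.3,"z": 0,"rx": 0.005,"ry": -0.002,"rz": -0.31,"hand": 0.6},{"x": 0,"y": 23.3,"z": 0,"rx": 0.005,"ry": -0.002,"rz": -0.31,"hand": 0.6},{"x": 0,"y": 23.3,"z": 0,"rx": 0.005,"ry": -0.002,"rz": -0.31,"hand": 0.6},{"x": 0,"y": 23.3,"z": 0,"rx": 0.005,"ry": -0.002,"rz": -0.31,"hand": 0.6},{"x": 0,"y": 23.3,"z": 0,"rx": 0.005,"ry": -0.002,"rz": -0.31,"hand": 0.6},{"x": 0,"y": 23.3,"z": 0,"rx": 0.005,"ry": -0.002,"rz": -0.31,"hand": 0.6}]}}

```text
time: 36.37
ee_pos: [0.4341, 0.0873, 0.1984]
tool_rot: [179.9, 0.3, 14.7]
force: [-0.7, 0.6, 0.3]
grip_width: 0.0341
```

```bash
python3 - <<'E'
from tools import *
st(); go([.435,.0899,.118],15.1)
E
```

```text
t 36.37 pos [0.4341 0.0873 0.1984] rot [179.92   0.29  14.72] F [-0.7  0.6  0.3] w 0.0341 q [  1.   4. -19. 117.   2.  60.  -4.]
 cm [ 0.19 -0.24  8.04] rv [ 0.0015  0.0051 -0.0066]
```

>>> {"op": "arm_command", "data": {"series": [{"x": 0.2,"y": -0.2,"z": 4,"rx": 0,"ry": 0.004,"rz": -0.006,"hand": 0.6},{"x": 0.2,"y": -0.2,"z": 6.5,"rx": 0,"ry": 0.004,"rz": -0.006,"hand": 0.6},{"x": 0.2,"y": -0.2,"z": 8,"rx": 0,"ry": 0.004,"rz": -0.006,"hand": 0.6},{"x": 0.2,"y": -0.2,"z": 8,"rx": 0,"ry": 0.004,"rz": -0.006,"hand": 0.6},{"x": 0.2,"y": -0.2,"z": 8,"rx": 0,"ry": 0.004,"rz": -0.006,"hand": 1},{"x": 0.2,"y": -0.2,"z": 8,"rx": 0,"ry": 0.004,"rz": -0.006,"hand": 1},{"x": 0.2,"y": -0.2,"z": 8,"rx": 0,"ry": 0.004,"rz": -0.006,"hand": 1},{"x": 0.2,"y": -0.2,"z": 8,"rx": 0,"ry": 0.004,"rz": -0.006,"hand": 1}]}}

```text
time: 37.03
ee_pos: [0.4339, 0.0903, 0.1188]
tool_rot: [180.0, 0.2, 15.1]
force: [-5.5, 1.6, 1.5]
grip_width: 0.0097
```

>>> {"op": "arm_command", "data": {"series": [{"x": 0,"y": 0,"z": 0,"rx": 0,"ry": 0,"rz": -0.05,"hand": 1},{"x": 0,"y": 0,"z": 0,"rx": 0,"ry": 0,"rz": -0.15,"hand": 1},{"x": 0,"y": 0,"z": 0,"rx": 0,"ry": 0,"rz": -0.25,"hand": 1},{"x": 0,"y": 0,"z": 0,"rx": 0,"ry": 0,"rz": -0.35,"hand": 1},{"x": 0,"y": 0,"z": 0,"rx": 0,"ry": 0,"rz": -0.45,"hand": 1},{"x": 0,"y": 0,"z": 0,"rx": 0,"ry": 0,"rz": -0.55,"hand": 1},{"x": 0,"y": 0,"z": 0,"rx": 0,"ry": 0,"rz": -0.65,"hand": 1},{"x": 0,"y": 0,"z": 0,"rx": 0,"ry": 0,"rz": -0.75,"hand": 1}]}}

```text
time: 37.7
ee_pos: [0.4336, 0.0902, 0.1189]
tool_rot: [-179.9, 0.2, 58.4]
force: [-0.8, -0.5, -3.9]
grip_width: 0.0094
```

```bash
python3 - <<'E'
from tools import *
st(); go([.435,.0899,.118],87.2)
E
```

```text
t 37.70 pos [0.4336 0.0902 0.1189] rot [-1.7991e+02  1.7000e-01  5.8350e+01] F [-0.8 -0.5 -3.9] w 0.0094 q [  5.  10. -25. 122.   6.  49.  36.]
 cm [0.05 0.13 0.09] rv [-0.0023  0.0025 -0.5035]
```

>>> {"op": "arm_command", "data": {"series": [{"x": 0.05,"y": 0.05,"z": 0,"rx": 0,"ry": 0,"rz": -0.1,"hand": 1},{"x": 0.05,"y": 0.1,"z": 0,"rx": 0,"ry": 0,"rz": -0.2,"hand": 1},{"x": 0.05,"y": 0.1,"z": 0,"rx": 0,"ry": 0,"rz": -0.3,"hand": 1},{"x": 0.05,"y": 0.1,"z": 0,"rx": 0,"ry": 0,"rz": -0.4,"hand": 1},{"x": 0.05,"y": 0.1,"z": 0,"rx": 0,"ry": 0,"rz": -0.5,"hand": 1},{"x": 0.05,"y": 0.1,"z": 0,"rx": 0,"ry": 0,"rz": -0.5,"hand": 1},{"x": 0.05,"y": 0.1,"z": 0,"rx": 0,"ry": 0,"rz": -0.5,"hand": 1}]}}

```text
time: 38.28
ee_pos: [0.4336, 0.09, 0.1189]
tool_rot: [-179.7, 0.1, 86.9]
force: [-5.4, -1.1, -1.4]
grip_width: 0.0095
```

>>> {"op": "arm_command", "data": {"series": [{"x": 0,"y": 0,"z": 0,"rx": 0,"ry": 0,"rz": 0,"hand": 0.6},{"x": 0,"y": 0,"z": 0,"rx": 0,"ry": 0,"rz": 0,"hand": 0.6},{"x": 0,"y": 0,"z": 0,"rx": 0,"ry": 0,"rz": 0,"hand": 0.6},{"x": 0,"y": 0,"z": -3,"rx": 0,"ry": 0,"rz": 0,"hand": 0.6},{"x": 0,"y": 0,"z": -7,"rx": 0,"ry": 0,"rz": 0,"hand": 0.6},{"x": 2,"y": 0,"z": -9,"rx": 0,"ry": 0,"rz": 0,"hand": 0.6},{"x": 5,"y": 0,"z": -10,"rx": 0,"ry": 0,"rz": 0,"hand": 0.6},{"x": 8,"y": 0,"z": -10,"rx": 0,"ry": 0,"rz": 0,"hand": 0.6}]}}

```text
time: 38.95
ee_pos: [0.4419, 0.1714, 0.2228]
tool_rot: [179.7, -0.0, 86.6]
force: [0.5, 0.3, -0.2]
grip_width: 0.0339
```

```bash
python3 - <<'E'
from tools import *
snap("wrist"); im,T=snap("wrist","w20"); st()
# pointer direction: bright pixels inside the dial, rectified to plane z=.1375
g=cv2.cvtColor(im,cv2.COLOR_RGB2GRAY)
r=np.arange(-.020,.0201,.0005); X=np.array([[.4345+a,.0898+b,.1375] for a in r for b in r])
uv=w2p('wrist',X,T).astype(np.float32); v=cv2.remap(g,uv[:,0].reshape(len(r),-1),uv[:,1].reshape(len(r),-1),cv2.INTER_LINEAR).astype(float)
rr=np.hypot(X[:,0]-.4345,X[:,1]-.0898); m=(rr<.016)&(v.ravel()>130); P=X[m]-[.4345,.0898,.1375]
print(m.sum(),P.mean(0)*1000 if m.sum() else v.max(),np.percentile(v,[5,50,95,99]))
u0=w2p('wrist',[.4345,.0898,.125],T)[0]; print(u0)
if m.sum(): print('angle from -x (deg, ccw from above)',np.degrees(np.arctan2(-P.mean(0)[1],-P.mean(0)[0])))
E
```

```text
t 39.05 pos [0.4397 0.1762 0.2209] rot [ 1.7998e+02 -1.7000e-01  8.7250e+01] F [ 0.1  0.3 -0.3] w 0.0343 q [  4.   7. -33. 111.   4.  63.  57.]
568 [-3.00440141 -8.59947183  0.        ] [  6.  41. 204. 224.]
[167.69285536 246.94750534]
angle from -x (deg, ccw from above) 70.74209382733322
```

```bash
python3 - <<'E'
from tools import *
im=cv2.imread('pics/w20.png',0); c=im[205:275,120:215]
c=cv2.resize(c,(95,50),interpolation=cv2.INTER_AREA)
for r in c: print(''.join(' .:-=+*#%@'[min(9,int(x)//26)] for x in r))
E
```

```text
+++++++++++++++++=-:..................::-=+*##%%%%%%%##%%%%%%##*++=-:::::::::::::::::::::::::..
+++++++++++++++++=-:...............::-=+*#%%%%%%%%%%#**#%%%%%%%%%##*++=-:::::::::::::-=+=-:::..
+++++++++++++++++=-:.............:-=**#%%%%%%%%%%%%#*+=+*#%%%%%%%%#####*+=-:::::::::=*##*-:::..
++++++++++++++++++=:............:=*#%%%%%%####******+-::-=++++++++++#%%%%#+=::::::-=*#%#+-:::..
++++++++++++++++++=:...........-=*%%%%%%#*+===--=*##+-. ...:::::---=+*#%%%#*=-::::=*##*+-:::::.
++++++++++++++++++=-:........:=*#%%%%##+=:.....:=*##*=.        ....:-=+*%%%%#*=-::-=++-:::::::.
++++++++++++++++++=-:.......:=*#%%%%#+=-:.......-=**+-.      ....  ..:-+*#%%%%#+=:::::::::::::.
+++++++++++++++++++-:.....:-+#%%%%#*=::.........:-===:.      .......  .:-+*%%%%%#+-:::::::::::.
+++++++++++++++++++=:.....-+#%%%#+=-:.........  .:--:..         ..:...  .:=*##%%%#*=::::::::::.
+++++++++++++++++++=-....:+#%%#*=-:.........      ...           .::::.....:-=+*%%%%*=:::::::::.
**+++++++++++++++++=-:..:=*%%#+-..........                      ..::::::..  .-=**#%%*=::::.:::.
****+++++++++++++++=-:..:+#%#+-.........    
[... 2999 characters left out ...]
::-=+*#%%#*=-:..............
#######################*##*=:....... ............           .:::--=++*##%#*+=-:................
#*####*#*******************=:........ ...........         .:=++**********+=::..................
###########################+-........ ...........         .-++*+++==---:::.....................
###########################+-........ ...........         .:----::::...........................
###########################*=........  ..........       .......................................
###########################*=:......  ............      .......................................
###########################*=:....... ............     ........................................
```

```bash
python3 - <<'E'
from tools import *
print(p2w('side',[[220,432],[130,455],[245,365],[243,330],[206,350]],0)[:,:2])
go([.44,.20,.24],-2.8)
E
```

```text
[[0.72733274 0.39114743]
 [0.89949908 0.432489  ]
 [0.68984383 0.21738574]
 [0.70411558 0.10198445]
 [0.78934195 0.1647443 ]]
 cm [ 2.38 -0.08 -1.9 ] rv [ 0.0026 -0.002  -1.5699]
```

>>> {"op": "arm_command", "data": {"series": [{"x": 2.4,"y": 0,"z": -1.9,"rx": 0,"ry": 0,"rz": 0.99,"hand": 0.6},{"x": 2.4,"y": 0,"z": -1.9,"rx": 0,"ry": 0,"rz": 0.99,"hand": 0.6},{"x": 2.4,"y": 0,"z": -1.9,"rx": 0,"ry": 0,"rz": 0.99,"hand": 0.6},{"x": 2.4,"y": 0,"z": -1.9,"rx": 0,"ry": 0,"rz": 0.99,"hand": 0.6},{"x": 2.4,"y": 0,"z": -1.9,"rx": 0,"ry": 0,"rz": 0.99,"hand": 0.6},{"x": 2.4,"y": 0,"z": -1.9,"rx": 0,"ry": 0,"rz": 0.99,"hand": 0.6},{"x": 2.4,"y": 0,"z": -1.9,"rx": 0,"ry": 0,"rz": 0.99,"hand": 0.6},{"x": 2.4,"y": 0,"z": -1.9,"rx": 0,"ry": 0,"rz": 0.99,"hand": 0.6}]}}

```text
time: 39.72
ee_pos: [0.4417, 0.1999, 0.2403]
tool_rot: [-179.9, -0.2, 30.1]
force: [-0.3, -1.0, -0.3]
grip_width: 0.0341
```

>>> {"op": "arm_command", "data": {"series": [{"x": 0,"y": 0,"z": 0,"rx": 0,"ry": 0,"rz": 0.58,"hand": 0.6},{"x": 0,"y": 0,"z": 0,"rx": 0,"ry": 0,"rz": 0.58,"hand": 0.6},{"x": 0,"y": 0,"z": 0,"rx": 0,"ry": 0,"rz": 0.58,"hand": 0.6},{"x": 0,"y": 0,"z": 0,"rx": 0,"ry": 0,"rz": 0.58,"hand": 0.6},{"x": 0,"y": 0,"z": 0,"rx": 0,"ry": 0,"rz": 0.58,"hand": 0.6},{"x": 0,"y": 0,"z": 0,"rx": 0,"ry": 0,"rz": 0.58,"hand": 0.6},{"x": 0,"y": 0,"z": 0,"rx": 0,"ry": 0,"rz": 0.58,"hand": 0.6}]}}

```text
time: 40.3
ee_pos: [0.4422, 0.1997, 0.2406]
tool_rot: [-179.8, -0.2, -3.0]
force: [-0.5, 0.2, -0.4]
grip_width: 0.0343
```

```bash
cat > seg.py <<'E'
from tools import *
def rect(f,T,x0,x1,y0,y1,z,mm=1.0):
    im=cv2.imread(f'pics/{f}.png'); xs=np.arange(x0,x1,mm/1000); ys=np.arange(y1,y0,-mm/1000)
    X=np.array([[x,y,z] for y in ys for x in xs]); uv=w2p('wrist',X,T).astype(np.float32)
    return cv2.remap(im,uv[:,0].reshape(len(ys),-1),uv[:,1].reshape(len(ys),-1),cv2.INTER_LINEAR),xs,ys
E
python3 - <<'E'
from seg import *
snap("wrist"); look('w21',["driver_a","tweezers_steel","mat"],.018); T=np.load('w21T.npy')
g,xs,ys=rect('w21',T,.385,.50,.135,.34,.018,1.5)
g=cv2.cvtColor(g,cv2.COLOR_BGR2GRAY)
for i,r in enumerate(g):
    if i%2==0: print('%.3f '%ys[i]+''.join(' .:-=+*#%@'[min(9,int(x)//26)] for x in r))
E
```

```text
t 40.45 pos [0.4419 0.1998 0.2404] rot [-1.798e+02 -1.500e-01 -3.050e+00] F [ 0.2 -0.3 -0.2] w 0.0343 q [ -4.   6. -27. 109.   3.  65. -35.]
driver_a 0.95 [265. 143.] [0.408  0.2376] yaw 92.6 139x14
driver_a 0.61 [294. 151.] [0.4294 0.2267] yaw 94.1 144x13
tweezers_steel 0.85 [274. 127.] [0.4193 0.2247] yaw 90.3 121x12
tweezers_steel 0.56 [483.  83.] [0.5967 0.294 ] yaw 177.9 155x125
mat 0.96 [484.  84.] [0.5965 0.294 ] yaw 178.1 155x126
0.340 %##%@%-::::::::::::::.::::::--------====++++***#########%%%%%%%%%%%%%%%%%%%%%
0.337 %*#@@%-:::::::::::::::::::::::::::::::::::::::::::::::::::::::::::::::::::-*%
0.334 %*%@@%=..::::::::::::::::::::::::::::=*%%%%%%#+--------------::-:::::::::::+@
0.331 %#####*#*%@@@@@@@@@@@@@%%%%%%%%%%%%#+*%@@@@@@@%+==-----::::..::::::::::::::*@
0.328 #+==++=##%@@@@@@@@@@@@@@@@@@@@@@@@@%**%@@@@@@@%#@@@@@@@@@@@@@@@@@@@@%%%%%%#%@
0.325 #+==+==*#%@@@@@@@@@@@@@@@@@@@@@@@@@%*#%@@@@@@@#%@@@@@@@@@@@@@@@@@@@@@@@@@@@#+
0.322 ###%%#*#%@@@@@@@@@@@@@@@@@@@@@@@@@@@##@@@@@@@@#%@@@@@@@@@@@@@@@@@@@@@@@@@@@#+
0.319 ##%@@%+*##==+++******######%%%%%%%%%*#%@@@@@@%#%@@@@@@@@@@@@@@@@
[... 4437 characters left out ...]
@@@@@@@@@@@@@@@@@@*=#%@@#**#
0.157 #*#%#*%@@@@@@@@@@%%@@@@@@@@@@%#*%%***%@@@@@@@@@@@@@@@@@@@@@@@@@@@@@*=#%@@#**#
0.154 #*#%#*@@@@@@@@@@@@@@@@@@@@@@@%*=++=--=+#%%%@@@@@@@@@@@@@@@@@@@@@@@@*+#%@%**##
0.151 #*#%*=+++++=++++++++*#%%%%%%@%+=---::::-+%%@@@%%%%@@@@@@@@@@@@@@@@@*+%%@%**##
0.148 ###%#####****+++++======-------::::::::::--------+*#######****#####++%%@%**##
0.145 *##%@@@@@@@@@@@@@@@@@@@@%%%%%%*=::::::::-*#####******++++++=========*%%@%**##
0.142 *##%@@@@@@@@@@@@@@@@@@@@@@@@@@#=::::::::=%@@@@@@@@@@@@@@@@@@@@@@@@@%%%%@%**##
0.139 *##%@@@@@@@@@@@@@@@@@@@@@@@@%#*========-=%@@@@@@@@@@@@@@@@@@@@@@@@@@@%%@%**##
0.136 *##%%%%%%%@@@@@@@@@@@@@@@@@@@@#*#%%%%%%#*%@@@@@@@@@@@@@@@@@@@@@@@@@@%%@@%**##
```

```bash
python3 - <<'E'
from tools import *
go([.4172,.245,.012],3.5)
E
```

```text
cm [-2.75 -4.3  22.84] rv [-0.0034 -0.0025 -0.1148]
```

>>> {"op": "arm_command", "data": {"series": [{"x": -2.7,"y": -4.3,"z": 4,"rx": -0.003,"ry": -0.002,"rz": -0.115,"hand": 0.46},{"x": -2.7,"y": -4.3,"z": 8,"rx": -0.003,"ry": -0.002,"rz": -0.115,"hand": 0.46},{"x": -2.7,"y": -4.3,"z": 12,"rx": -0.003,"ry": -0.002,"rz": -0.115,"hand": 0.46},{"x": -2.7,"y": -4.3,"z": 16,"rx": -0.003,"ry": -0.002,"rz": -0.115,"hand": 0.46},{"x": -2.7,"y": -4.3,"z": 19,"rx": -0.003,"ry": -0.002,"rz": -0.115,"hand": 0.46},{"x": -2.7,"y": -4.3,"z": 19,"rx": -0.003,"ry": -0.002,"rz": -0.115,"hand": 0.46},{"x": -2.7,"y": -4.3,"z": 19,"rx": -0.003,"ry": -0.002,"rz": -0.115,"hand": 0.46}]}}

```text
time: 41.18
ee_pos: [0.4161, 0.2441, 0.0492]
tool_rot: [179.9, 0.2, 3.5]
force: [0.5, -0.1, 1.3]
grip_width: 0.0459
```

```bash
python3 - <<'E'
from seg import *
snap("wrist"); im,T=snap("wrist","w22"); st(); go([.4172,.245,.012],3.5)
g,xs,ys=rect('w22',T,.385,.455,.23,.33,.018,1.0)
g=cv2.cvtColor(g,cv2.COLOR_BGR2GRAY)
for i,r in enumerate(g):
    if i%4==0: print('%.3f '%ys[i]+''.join(' .:-=+*#%@'[min(9,int(x)//26)] for x in r))
E
```

```text
t 41.28 pos [0.4193 0.246  0.0527] rot [-179.88   -0.23    3.5 ] F [-0.  -0.5 -0.3] w 0.0458 q [-12.  21. -28. 119.  14.  43. -45.]
 cm [-0.23  0.1   4.06] rv [-0.0022 -0.0041  0.    ]
0.330 =--:::::::===#%%%%%%%%%%%%%%%%%%%%%%%%%%%%%%%%%%%%%###+===-::::-=+****
0.326 =-::::::::--=+#%%%%%%%%%%%%%%%%%%%%%%%%%%%%%%%%%%%%%%%#+=:::::-+#%%%%%
0.322 -==+****--===+****%%%%%%%%%%%%%%%%%%%%%%%%%%%%%%%%%%%%#+=:::::-*#%%%%%
0.318 -==***#+-====+=:=****++######****************#########*=-:::::=*%%%%%%
0.314 -==***#+-====+-:+********++*%%%%%%%%%%%%%%%%%%%%%%%%%%%%=:::::=#%%%%%%
0.310 -==***#=-===++--+******++++++++++##%%%%%%%%%%%%%%%%%%%%%%%%%%%#++*****
0.306 -=+**#*=-===++-=+*+=--==+++++++++++++##%%%%%%%%%%%%%%%%%%%%%%%%%%%%%%%
0.302 ==+**#*--===+=:-=+++*+++===++++++++++++++**+++*#%%%%%%%%%%%%%%%%%%%%%%
0.298 ==**##*--=====:-=+++++++==-++++++++++==--===++++++**%%%%%%%%%%%%%%%%%%
0.294 ==**##+:---==-:-==++++++=--=++++++===+++*+++==+++++++++*%%%%%%%%%%%%%%
0.290 =+**#*=----==--=.........  -++++++===+++++++==++++++++++%%%%%%%%%%%%%%
0.286 =+***+=----==:-:.......... .+=---++==+++++++==++++++++#%%%%%%%
[... 309 characters left out ...]
+++++++
0.266 =+**+=:---===+++: ......... -++++++=...:::::::..=+++++++++++++++++++++
0.262 =+**+-:----=++++- ......... :+++++++:..:::::::..-+++++++++++++++++++++
0.258 ++**+------+++++-.......... :+++++++-..:::::::..:--=++++++++++++++++++
0.254 ++**+-----=+++++-............=++=---:....::::....---------------=+++++
0.250 +***=----:=+++++=............--------............:-------------=*%%#=-
0.246 +**+=:::::-------..........  :-------............:--------*%%%#%%%%###
0.242 +*+=-:::::-------. ........  :-------:...........-#%%%%%%%%%%#%%%#%###
0.238 ===-:::::--------.  ........ :--------...........:#%%%%%%%%#%%%#%%%%##
0.234 ===--++++--------: ......... .--===*%*. ......::::+%%%%%%%%%%#%*.  .::
```

>>> {"op": "arm_command", "data": {"series": [{"x": -0.2,"y": 0.1,"z": 2,"rx": -0.002,"ry": -0.004,"rz": 0,"hand": 0.46},{"x": -0.2,"y": 0.1,"z": 3.5,"rx": -0.002,"ry": -0.004,"rz": 0,"hand": 0.46},{"x": -0.2,"y": 0.1,"z": 4.1,"rx": -0.002,"ry": -0.004,"rz": 0,"hand": 0.46},{"x": -0.2,"y": 0.1,"z": 4.1,"rx": -0.002,"ry": -0.004,"rz": 0,"hand": 0.46},{"x": -0.2,"y": 0.1,"z": 4.1,"rx": -0.002,"ry": -0.004,"rz": 0,"hand": 0.46}]}}

```text
time: 41.7
ee_pos: [0.4189, 0.2457, 0.0135]
tool_rot: [-179.9, -0.2, 3.5]
force: [-0.7, 0.7, -0.6]
grip_width: 0.0461
```

>>> {"op": "arm_command", "data": {"series": [{"x": 0,"y": 0,"z": 0,"rx": 0,"ry": 0,"rz": 0,"hand": 0.54},{"x": 0,"y": 0,"z": 0,"rx": 0,"ry": 0,"rz": 0,"hand": 0.58},{"x": 0,"y": 0,"z": 0,"rx": 0,"ry": 0,"rz": 0,"hand": 0.62},{"x": 0,"y": 0,"z": 0,"rx": 0,"ry": 0,"rz": 0,"hand": 0.66},{"x": 0,"y": 0,"z": 0,"rx": 0,"ry": 0,"rz": 0,"hand": 1},{"x": 0,"y": 0,"z": 0,"rx": 0,"ry": 0,"rz": 0,"hand": 1},{"x": 0,"y": 0,"z": 0,"rx": 0,"ry": 0,"rz": 0,"hand": 1},{"x": 0,"y": 0,"z": 0,"rx": 0,"ry": 0,"rz": 0,"hand": 1}]}}

```text
time: 42.37
ee_pos: [0.4193, 0.2459, 0.0147]
tool_rot: [-180.0, -0.2, 3.5]
force: [-1.5, -1.5, 11.8]
grip_width: 0.0269
```

```bash
cat > asc.py <<'E'
import sys
from seg import *
f,x0,x1,y0,y1,z,mm=sys.argv[1],*map(float,sys.argv[2:])
snap("wrist"); im,T=snap("wrist",f); np.save(f+'T.npy',T); st()
g,xs,ys=rect(f,T,x0,x1,y0,y1,z,mm); g=cv2.cvtColor(g,cv2.COLOR_BGR2GRAY)
for i,r in enumerate(g):
    if i%2==0: print('%.3f '%ys[i]+''.join(' .:-=+*#%@'[min(9,int(x)//26)] for x in r))
E
python3 asc.py w23 .385 .455 .24 .33 .018 1.5
```

```text
t 42.47 pos [0.4193 0.2459 0.0147] rot [-179.96   -0.22    3.5 ] F [-3.  -1.9 11.5] w 0.0269 q [-14.  24. -26. 121.  17.  38. -48.]
0.330 +-::-:.#+%%%%%%%%%%%%%%%%%%%%%%%#%%#*++-::::=+*
0.327 +::::::-=%%%%%%%%%%%%%%%%%%%%%%%%%%%#+:::::=%%%
0.324 +=-::::==#%%%%%%%%%%%%%%%%%%%%%%%%%%#+:::::+%%%
0.321 ==+*#+-==***%%%%%%%%%%%%%%%%%%%%%%%%#+:::::+%%%
0.318 ==+*#+===+:+****###*********######%%*=:::::+%%%
0.315 ==**#===+=:+*****+%%%%%%%%%%%%%%%%%%%::::::+%%%
0.312 ==*##===+=:+*****++*##%%%%%%%%%%%%%%%%%*:::*%%%
0.309 -=*##-==+=-***+++++++++#%%%%%%%%%%%%%%%%%%#=*##
0.306 -=*##-==+==**=--=++++++++#%%%%%%%%%%%%%%%%%%%%%
0.303 -=*##:==+--=++*++=-+++++++++#%%%%%%%%%%%%%%%%%%
0.300 -=*##:==+--=++*++=-++++++++++++++++%%%%%%%%%%%%
0.297 -=*#*:==+:-=++*++=-+++++=------+++++#%%%%%%%%%%
0.294 ==*#*:--=:==+++++=-+++++=++*++==+++++++%%%%%%%%
0.291 =+##+:-==:+=...:...+++++=+++++==++++++++%%%%%%%
0.288 =+##+--==:+....... :++++-++++++=+++++++%%%%%%%%
0.285 =+**=--==:+:.......:=--+==++++=-+++++++%%%%%%%%
0.282 =***=--==:+-........=++-:.::::..+++++#%%%%%%%%%
0.279 =+**---=-:+=....... =++=..:::::.-++++#%%%%%%%%%
0.276 -+**---=--++ .......++++:.:::::.-++++*%%%%%%%%%
0.273 -+**:--=--++ ...... +=++-.:::::.:++++++++#%%%%*
0.270 =***:--=--++ ...... =+++-.:::::..++++++++++**#*
0.267 =**+:--=-+++....... =+++=.:::::..++++++++++++++
0.264 =**+:--=++++........-++++.::::::.-=++++++++++++
0.261 =**+:--=++++:........==--..:.:...------===+++++
0.258 =**+---=++++-........----........-----------=++
0.255 +**=---=++--:...... .----.........:::----------
0.252 ====---==-::: ...... ----........ ::::::-------
0.249 ===-:-:.::::. .....  ----:....... .:::.   :----
0.246 ===-.   ::::  ...... ----:.......  ::::    ----
0.243 ===:    ::::   ..... :---- ......  .::::    ###
0.240 ===.   .:::.   ..... :----.......   ::::.   .%%
```

>>> {"op": "arm_command", "data": {"series": [{"x": 0,"y": 0,"z": -0.5,"rx": 0,"ry": 0,"rz": 0,"hand": 1},{"x": 0,"y": 0,"z": -1,"rx": 0,"ry": 0,"rz": 0,"hand": 1},{"x": 0,"y": 0,"z": -1.5,"rx": 0,"ry": 0,"rz": 0,"hand": 1},{"x": 0,"y": 0,"z": -2,"rx": 0,"ry": 0,"rz": 0,"hand": 1},{"x": 0,"y": 0,"z": -2.5,"rx": 0,"ry": 0,"rz": 0,"hand": 1},{"x": 0,"y": 0,"z": -3,"rx": 0,"ry": 0,"rz": 0,"hand": 1},{"x": 0,"y": 0,"z": -3,"rx": 0,"ry": 0,"rz": 0,"hand": 1}]}}

```text
time: 43.05
ee_pos: [0.4198, 0.2463, 0.0458]
tool_rot: [-179.9, -0.3, 3.5]
force: [0.0, 0.9, -0.6]
grip_width: 0.0263
```

```bash
python3 asc.py w24 .385 .455 .24 .33 .048 1.5; python3 - <<'E'
from tools import *
for q in ["driver_a","tweezers_steel","mat"]:
    for d in models.masks_of("wrist",q)[:4]:
        if d['conf']>.25:
            z=.003 if q=='mat' else .048
            c,a,l,w=blob(d['mask'],z,"wrist",np.load('w24T.npy')); print(q,'%.2f'%d['conf'],np.round(d['xy']),np.round(c,4),'yaw %.1f %.0fx%.0f'%(a,l,w))
E
```

```text
t 43.15 pos [0.4193 0.2458 0.0449] rot [-179.95   -0.24    3.49] F [ 0.6  0.8 -1.2] w 0.0261 q [-12.  22. -27. 120.  15.  42. -46.]
0.330 ++++-::::==%%%%%%%%%%%%%%%%%%%%#%+=-::-+***++=-
0.327 ++++-::::-=%%%%%%%%%%%%%%%%%%%%%%%+:::+%%%%%%%%
0.324 ++++=++*:==**#%%%%%%%%%%%%%%%%%%%%=:::*%%%%%%%%
0.321 +++==**#-==--==+##%%%%%%%%%%%%%%%%=:::*%%%%%%%#
0.318 +++==*#*-=+==*****+#%%%%%%%%%%%%%%::::*%%%%%%%#
0.315 +++==*#*==+-=***+++++#%%%%%%%%%%%%%%+:#%%%%%%%#
0.312 +++==*#*==+-+*+++++++++#%%%%%%%%%%%%%%%%%#%%%%%
0.309 +++-=*#+==+-+++++++++++++%%##%%%%%%%%%%%%%%%%%%
0.306 +++-=*#+==+:==----=-++++++++++%%%%%%%%%%%%%%%%%
0.303 +++-=*#==-==+++++=---++++++++++++%%%%%%%%%%%%%%
0.300 +++-=##=--=-+++++=---++++======+++#%%%%%%%%%%%%
0.297 +++-+##---=-+++++==--+++=---=--=++#%%%%%%%%%%%%
0.294 +++=+#*--==-=++++=---+++=+++++==+#%%%%%%%%%%%%%
0.291 +++=+**--==-...... --+++-=++*++=+#%%%%%%%%%%%%%
0.288 ++=-+**--==.........-+=--=+++++=+#%%%%%%%%%%%%*
0.285 ++--+*+--=-:....... -==-=-++++=:+++*##%%%#*++++
0.282 ==--+*+--=--..:.... -++-:.:::::.=++++++++++++++
0.279 ==--+*+--=-+ ...... -=++..:::::.:+++++++++++
[... 238 characters left out ...]
-........----..:::::.-+%#-----=-=%%
0.261 ==-=+=:::++-: .......----..:::::.*%%%%%%##%%%%%
0.258 --:-==:::++-- ...... ----........=%%%%%%%%%%%%%
0.255 --:===:::---:....... ----.........:::%%%%%%%%%%
0.252 -::===-+=-::: ...... ----:....... :::-***%%%%%%
0.249 -=:===--:::::  ..... =%+-:....... .:::.   =%%%%
0.246 *==*#.  .:::.  ..... +%+--.......  ::::    +%%%
0.243 *=+%.   ::::   ..... =%%+-.......  .::::    *%%
0.240 *=++   .::::   ......-%%*-.......   ::::.    %%
driver_a 0.85 [286. 285.] [0.4108 0.2429] yaw 94.1 128x13
driver_a 0.57 [334. 304.] [0.4295 0.2397] yaw 93.5 118x13
tweezers_steel 0.84 [298. 407.] [0.421  0.2324] yaw 92.1 109x11
mat 0.68 [587. 212.] [0.5602 0.2955] yaw 88.6 131x78
```

```bash
python3 - <<'E'
from tools import *
go([.475,.255,.20],2)
E
```

```text
cm [  5.7   -0.6  -15.54] rv [-0.0006 -0.0033  0.0261]
```

>>> {"op": "arm_command", "data": {"series": [{"x": 0,"y": 0,"z": -2,"rx": 0,"ry": 0,"rz": 0,"hand": 1},{"x": 0,"y": 0,"z": -4.5,"rx": 0,"ry": -0.003,"rz": 0,"hand": 1},{"x": 1.5,"y": -0.2,"z": -7,"rx": 0,"ry": -0.003,"rz": 0,"hand": 1},{"x": 3,"y": -0.4,"z": -9.5,"rx": 0,"ry": -0.003,"rz": 0.02,"hand": 1},{"x": 4.5,"y": -0.6,"z": -12,"rx": 0,"ry": -0.003,"rz": 0.026,"hand": 1},{"x": 5.7,"y": -0.6,"z": -14.5,"rx": 0,"ry": -0.003,"rz": 0.026,"hand": 1},{"x": 5.7,"y": -0.6,"z": -15.5,"rx": 0,"ry": -0.003,"rz": 0.026,"hand": 1},{"x": 5.7,"y": -0.6,"z": -15.5,"rx": 0,"ry": -0.003,"rz": 0.026,"hand": 1}]}}

```text
time: 43.97
ee_pos: [0.4762, 0.2559, 0.2017]
tool_rot: [-179.9, -0.2, 2.0]
force: [-0.3, 0.4, -0.9]
grip_width: 0.0263
```

```bash
python3 - <<'E'
from seg import *
snap("wrist"); snap("wrist"); im,T=snap("wrist","w25"); np.save('w25T.npy',T); st()
for d in models.masks_of("wrist","mat")[:1]:
    print('mat',d['conf'],blob(d['mask'],.003,"wrist",T)); v,u=np.nonzero(d['mask']); print(u.min(),u.max(),v.min(),v.max())
# colour segmentation
hsv=cv2.cvtColor(im,cv2.COLOR_RGB2HSV); m=cv2.inRange(hsv,(95,70,40),(112,190,160)); m=cv2.morphologyEx(m,cv2.MORPH_OPEN,np.ones((5,5)))
n,l,s,c=cv2.connectedComponentsWithStats(m); k=1+np.argmax(s[1:,4]); print(s[k],blob(l==k,.003,"wrist",T))
for q in ["driver_a","tweezers_steel"]:
    for d in models.masks_of("wrist",q)[:2]: print(q,d['conf'],blob(d['mask'],T[2,3]+.003,"wrist",T))
g=cv2.resize(cv2.cvtColor(im,cv2.COLOR_RGB2GRAY)[100:470,230:390],(100,62),interpolation=cv2.INTER_AREA)
for r in g: print(''.join(' .:-=+*#%@'[min(9,int(x)//26)] for x in r))
E
```

```text
t 44.12 pos [0.4729 0.2543 0.1977] rot [179.92   0.19   2.05] F [-0.4 -0.2 -1.7] w 0.0264 q [ -8.  15. -29. 105.   8.  62. -38.]
mat 0.9 (array([0.60267712, 0.29457898]), np.float32(178.1267), 160.43922424316406, 129.96212768554688)
362 578 82 249
[543 186  10  15 114] (array([0.67648834, 0.27868292]), np.float32(91.97111), 12.148317337036133, 7.699324607849121)
driver_a 0.88 (array([0.46421973, 0.25199188]), np.float32(92.20858), 127.1815414428711, 12.815746307373047)
driver_a 0.82 (array([0.48302188, 0.24785922]), np.float32(91.50669), 118.73409271240234, 12.52595043182373)
============+++++++++++++++++++++++*#%%%%%%%%%%%%%%%%%%%%%%%%%%%%%%%%%%%%%%%%%%%%%%%%%%%%%%#++***+++
...................:::::::::::--------=++++++****########*****#######%%%%%%%%%%%%%%%%%%%%%%*++**++++
::.......................................::::::::::::::::::::::::::--==+#%%%###%%%%%%%%%%%#+=+++++++
**************++++++++==---:::::::..:::::::::----::::::::::::::::::::::+%@@%%*#%%%%%%%%%%%*+++++++++
#****#***#############*++********+=-=*###******#%%%%%%%%%######*******+*%%%%#*#%%%%%%%%%%%++++++++++
************
[... 4994 characters left out ...]
-::--===--:----:::::::.                    
                  .-++=::.........-#@@*:..:*#+:......-#%*====#%%#==++++++++====-:                   
                   .-+*###*=:.....:#@@*:...=#*-......=%%*+++*#@@#*#%####*******+:                   
                    ..  .-*%%#=:..:*@@#-...:*#+.....:*%#*****#@%#*%%%%#%#######*:                   
                    ..... .:*%%*:.:*%@#-...:*%*:...:=#%******#@%##%%%%#########+:                   
                         .. :*%#-.:*%@#=..-*%+:..:+#*+*******#@%##%%###********=.                   
                             ...   :-==:.-++-..-+*+-:=+++===-==-::::..                              
                                               ...
```

```bash
python3 - <<'E'
from tools import *
T=np.load('w25T.npy'); z=T[2,3]+.003
P=p2w('wrist',[[286,187],[335,206],[288,461],[329,459]],z,T); print((P-T[:3,3])@T[:3,:3]*1000)
M=np.array([.6027,.2946]); ax=np.array([np.cos(np.radians(-1.9)),np.sin(np.radians(-1.9))])
for off in (.015,.018): print(M-ax*off)
c=M-ax*.018; go([c[0],c[1],.2],88.1)
E
```

```text
[[ -7.97495223 -58.81831597  -3.02172888]
 [  9.55371474 -51.91124072  -3.05447307]
 [ -9.68856378  67.65946766  -2.93489708]
 [  9.12017744  66.44527796  -2.97570574]]
[0.58770825 0.29509733]
[0.5847099  0.29519679]
 cm [11.27 -3.67 -0.25] rv [-1.3000e-03  3.1000e-03 -1.5018e+00]
```

>>> {"op": "arm_command", "data": {"series": [{"x": 1.5,"y": -0.5,"z": 0,"rx": 0,"ry": 0,"rz": -0.12,"hand": 1},{"x": 3,"y": -1,"z": 0.2,"rx": 0,"ry": 0,"rz": -0.24,"hand": 1},{"x": 4.5,"y": -1.5,"z": 0.4,"rx": 0,"ry": 0,"rz": -0.36,"hand": 1},{"x": 6,"y": -2,"z": 0.6,"rx": 0,"ry": 0,"rz": -0.48,"hand": 1},{"x": 7.5,"y": -2.5,"z": 0.8,"rx": 0,"ry": 0,"rz": -0.6,"hand": 1},{"x": 9,"y": -3,"z": 0.8,"rx": 0,"ry": 0,"rz": -0.72,"hand": 1},{"x": 10.5,"y": -3.5,"z": 0.8,"rx": 0,"ry": 0,"rz": -0.84,"hand": 1},{"x": 11.1,"y": -3.7,"z": 0.8,"rx": 0,"ry": 0,"rz": -0.94,"hand": 1}]}}

```text
time: 44.93
ee_pos: [0.5841, 0.2955, 0.188]
tool_rot: [-179.8, 0.2, 56.2]
force: [0.5, -0.3, -0.8]
grip_width: 0.0267
```

>>> {"op": "arm_command", "data": {"series": [{"x": 0,"y": 0,"z": 0,"rx": 0,"ry": 0,"rz": -0.12,"hand": 1},{"x": 0,"y": 0,"z": 0,"rx": 0,"ry": 0,"rz": -0.24,"hand": 1},{"x": 0,"y": 0,"z": 0,"rx": 0,"ry": 0,"rz": -0.36,"hand": 1},{"x": 0,"y": 0,"z": 0,"rx": 0,"ry": 0,"rz": -0.48,"hand": 1},{"x": 0,"y": 0,"z": 0,"rx": 0,"ry": 0,"rz": -0.55,"hand": 1},{"x": 0,"y": 0,"z": 0,"rx": 0,"ry": 0,"rz": -0.55,"hand": 1}]}}

```text
time: 45.43
ee_pos: [0.5833, 0.2951, 0.1866]
tool_rot: [-179.6, 0.1, 87.8]
force: [0.1, 0.0, 0.2]
grip_width: 0.026
```

```bash
python3 - <<'E'
from tools import *
st(); go([.583,.2953,.06],88.1)
E
```

```text
t 45.43 pos [0.5833 0.2951 0.1866] rot [-1.7964e+02  1.1000e-01  8.7790e+01] F [0.1 0.  0.2] w 0.0260 q [ -0.  31. -43.  89.  22.  69.  40.]
 cm [ 0.04  0.05 12.66] rv [-0.0062  0.002  -0.0054]
```

>>> {"op": "arm_command", "data": {"series": [{"x": 0,"y": 0,"z": 2.5,"rx": -0.006,"ry": 0.002,"rz": -0.005,"hand": 1},{"x": 0,"y": 0,"z": 5,"rx": -0.006,"ry": 0.002,"rz": -0.005,"hand": 1},{"x": 0,"y": 0,"z": 8,"rx": -0.006,"ry": 0.002,"rz": -0.005,"hand": 1},{"x": 0,"y": 0,"z": 11,"rx": -0.006,"ry": 0.002,"rz": -0.005,"hand": 1},{"x": 0,"y": 0,"z": 13.5,"rx": -0.006,"ry": 0.002,"rz": -0.005,"hand": 1},{"x": 0,"y": 0,"z": 15.5,"rx": -0.006,"ry": 0.002,"rz": -0.005,"hand": 1},{"x": 0,"y": 0,"z": 15.5,"rx": -0.006,"ry": 0.002,"rz": -0.005,"hand": 1},{"x": 0,"y": 0,"z": 15.5,"rx": -0.006,"ry": 0.002,"rz": -0.005,"hand": 1}]}}

```text
time: 46.1
ee_pos: [0.5812, 0.2944, 0.0303]
tool_rot: [-179.8, 0.1, 88.0]
force: [0.7, 0.5, -0.1]
grip_width: 0.0261
```

```bash
python3 - <<'E'
from seg import *
snap("wrist"); im,T=snap("wrist","w26"); np.save('w26T.npy',T); st(); go([.583,.2953,.0065],88.1)
g,xs,ys=rect('w26',T,.51,.59,.265,.33,T[2,3]+.003,1.0)
g=cv2.cvtColor(g,cv2.COLOR_BGR2GRAY)
for i,r in enumerate(g):
    if i%2==0: print('%.3f '%ys[i]+''.join(' .:-=+*#%@'[min(9,int(x)//26)] for x in r))
E
```

```text
t 46.20 pos [0.5831 0.2958 0.033 ] rot [ 1.7991e+02 -8.0000e-02  8.8050e+01] F [-1.7  0.7  0.2] w 0.0265 q [ -3.  40. -39.  96.  29.  54.  35.]
 cm [-0.05 -0.01  2.65] rv [ 0.0016 -0.0015 -0.0009]
0.330 +++++++++=:::::::::::::::::::::::::::::::::::::::::::::::...................:---
0.328 ++++++***=:::::::::::::::::::::::::::::::::::::::::::::::...................----
0.326 +++****+*=::::::::::::::::::::::::::::::::::::::::::::::..................:----:
0.324 +++******=::::::::::::::::::::::::::::::::::::::::::::::................... .  .
0.322 ++++***++-::::::::::::::::::::::::::::::::::::::::::::::................    .. .
0.320 +++++++++-::::::::::::::::::::::::::::::::::::::::::::................      .  .
0.318 ++*++**++:::::::::::::::::::::::::::::::::::::::::::::................ ..:::::-:
0.316 +++++++++:::::::::::::::::::::::::::::::::::::::::::::..........::::-------:::-:
0.314 +++++++++:::::::::::::::::::::::::::::::::::::::::::::..........:----:::-:::-:::
0.312 *+++*++*+::::::::::::::----------::::::...:::::::::::::::::.....-----:::....    
0.310 +*******+:::::::::::::-=***
[... 1262 characters left out ...]
.........
0.280 **++++++::::::::::::::::............-=:.....................::::::..            
0.278 ++++++++::::::::::::::::::::::::::-===-:....................---:-::---::::..    
0.276 +++++++=:::::::::::::::::::::::--=====--.................:-------::-:---::::-:::
0.274 +++++++=::::::::::::::::::::::==========....................:-=-=---:::-:::--:::
0.272 +++++++=::::::::::::::::::::-===========......................-=----.    .::::-:
0.270 +++++++=:::::::::::::::::::=============......................------.        . .
0.268 +++++++=:::::::::--:::::-=============-:....................-==--=----.      .  
0.266 +++++++=::::::::========+=============-:....................:==---------:..
```

>>> {"op": "arm_command", "data": {"series": [{"x": -0.05,"y": -0.3,"z": 1,"rx": 0,"ry": 0,"rz": 0,"hand": 1},{"x": -0.05,"y": -0.3,"z": 1.8,"rx": 0,"ry": 0,"rz": 0,"hand": 1},{"x": -0.05,"y": -0.3,"z": 2.3,"rx": 0,"ry": 0,"rz": 0,"hand": 1},{"x": -0.05,"y": -0.3,"z": 2.6,"rx": 0,"ry": 0,"rz": 0,"hand": 1},{"x": -0.05,"y": -0.3,"z": 2.6,"rx": 0,"ry": 0,"rz": 0,"hand": 1},{"x": -0.05,"y": -0.3,"z": 2.6,"rx": 0,"ry": 0,"rz": 0,"hand": 1}]}}

```text
time: 46.7
ee_pos: [0.5802, 0.2955, 0.0069]
tool_rot: [179.9, -0.1, 88.0]
force: [-0.3, 0.2, -1.6]
grip_width: 0.0262
```

```bash
python3 - <<'E'
from tools import *
st()
E
```

```text
t 46.70 pos [0.5802 0.2955 0.0069] rot [ 1.7991e+02 -9.0000e-02  8.8050e+01] F [-0.3  0.2 -1.6] w 0.0262 q [ -4.  41. -38.  97.  31.  52.  34.]
```

>>> {"op": "arm_command", "data": {"series": [{"x": 0,"y": 0,"z": 0.1,"rx": 0,"ry": 0,"rz": 0,"hand": 1},{"x": 0,"y": 0,"z": 0.1,"rx": 0,"ry": 0,"rz": 0,"hand": 1},{"x": 0,"y": 0,"z": 0.1,"rx": 0,"ry": 0,"rz": 0,"hand": 0.62},{"x": 0,"y": 0,"z": 0.1,"rx": 0,"ry": 0,"rz": 0,"hand": 0.6},{"x": 0,"y": 0,"z": 0.1,"rx": 0,"ry": 0,"rz": 0,"hand": 0.58},{"x": 0,"y": 0,"z": 0.1,"rx": 0,"ry": 0,"rz": 0,"hand": 0.56},{"x": 0,"y": 0,"z": 0,"rx": 0,"ry": 0,"rz": 0,"hand": 0.55}]}}

```text
time: 47.28
ee_pos: [0.58, 0.2954, 0.0067]
tool_rot: [179.9, -0.1, 88.0]
force: [0.2, 0.1, -0.2]
grip_width: 0.0384
```

>>> {"op": "arm_command", "data": {"series": [{"x": 0,"y": 0,"z": -1,"rx": 0,"ry": 0,"rz": 0,"hand": 0.55},{"x": 0,"y": 0,"z": -3,"rx": 0,"ry": 0,"rz": 0,"hand": 0.55},{"x": 0,"y": 0,"z": -7,"rx": 0,"ry": 0,"rz": 0,"hand": 0.55},{"x": 0,"y": -4,"z": -11,"rx": 0,"ry": 0,"rz": 0,"hand": 0.55},{"x": 0,"y": -8,"z": -15,"rx": 0,"ry": 0,"rz": 0,"hand": 1},{"x": 0,"y": -11,"z": -17,"rx": 0,"ry": 0,"rz": 0,"hand": 1},{"x": 0,"y": -11,"z": -17,"rx": 0,"ry": 0,"rz": 0,"hand": 1},{"x": 0,"y": -11,"z": -17,"rx": 0,"ry": 0,"rz": 0,"hand": 1}]}}

```text
time: 47.95
ee_pos: [0.4669, 0.3021, 0.1813]
tool_rot: [179.6, -0.2, 88.4]
force: [0.5, 0.7, 0.0]
grip_width: -0.0001
```

```bash
python3 asc.py w27 .51 .70 .22 .365 .009 1.5; python3 - <<'E'
from tools import *
T=np.load('w27T.npy')
for q in ["driver_a","tweezers_steel","mat"]:
    for d in models.masks_of("wrist",q)[:4]:
        if d['conf']>.25:
            c,a,l,w=blob(d['mask'],.003 if q=='mat' else .009,"wrist",T); print(q,'%.2f'%d['conf'],np.round(c,4),'yaw %.1f %.0fx%.0f'%(a,l,w))
E
```

```text
t 48.05 pos [0.4701 0.2992 0.1781] rot [ 1.7974e+02 -9.0000e-02  8.8110e+01] F [ 0.8  0.2 -0.4] w 0.0001 q [  1.  21. -47. 104.  18.  62.  36.]
0.365 *****************####################################***##***#**##########*##**+=-:.                                           
0.362 ***********************##########################*###**##*##**#########*###**####*=.                                           
0.359 *******=::--:--------------===========+++++++++++++**********************#######*+:                                            
0.356 *******+-::::::-:-:::::::::::------:----:---:--:--::-:--:--:::---:---:-----------:                                             
0.353 *******+::--::::::::::::::::-----------------------:-:-------::-::::::-::::::::::.                                             
0.350 *******+:::---:::::::::::-::------------------:--------:--:---:-::-:::::::::::::.                                              
0.347 *******+::-:::::::::::::::::------------------------------:-:-:::-:::::::::::::.                                               
0.344 *******+::--
[... 5146 characters left out ...]
+++++========:.                                              
0.227 ++****+**+***************+****+********###*************#*******************+==-:.                                              
0.224 +******+*++++**********+++***++*+******#####*******##*###*#**********#***+-.                                                   
0.221 ++****++******+***+********++*+++*+*+****#****##*********##*************=:                                                     
driver_a 0.86 [0.5387 0.2868] yaw 177.8 40x11
driver_a 0.55 [0.5393 0.3066] yaw 4.0 21x12
tweezers_steel 0.70 [0.4451 0.222 ] yaw 87.2 227x107
tweezers_steel 0.48 [0.545  0.2971] yaw 178.1 12x6
mat 0.82 [0.6018 0.2946] yaw 178.5 159x130
```

```bash
python3 - <<'E'
from tools import *
go([.563,.286,.03],88.1)
E
```

```text
cm [-0.87  9.26 14.58] rv [ 0.0003 -0.0008 -0.0027]
```

>>> {"op": "arm_command", "data": {"series": [{"x": -0.9,"y": 4,"z": 2,"rx": 0,"ry": 0,"rz": 0,"hand": 1},{"x": -0.9,"y": 8,"z": 5,"rx": 0,"ry": 0,"rz": 0,"hand": 1},{"x": -0.9,"y": 9.3,"z": 9,"rx": 0,"ry": 0,"rz": 0,"hand": 1},{"x": -0.9,"y": 9.3,"z": 12,"rx": 0,"ry": 0,"rz": 0,"hand": 1},{"x": -0.9,"y": 9.3,"z": 14.3,"rx": 0,"ry": 0,"rz": 0,"hand": 1},{"x": -0.9,"y": 9.3,"z": 14.5,"rx": 0,"ry": 0,"rz": 0,"hand": 1},{"x": -0.9,"y": 9.3,"z": 14.5,"rx": 0,"ry": 0,"rz": 0,"hand": 1}]}}

```text
time: 48.78
ee_pos: [0.5622, 0.2848, 0.0282]
tool_rot: [-179.7, 0.1, 87.9]
force: [0.1, 0.5, 0.5]
grip_width: 0.0003
```

```bash
python3 - <<'E'
from tools import *
vision.snapshot("wrist"); st(); go([.563,.286,.014],88.1)
E
```

```text
t 48.83 pos [0.5634 0.286  0.0305] rot [-1.7996e+02 -6.0000e-02  8.7940e+01] F [ 0.  -0.2  0.3] w -0.0002 q [ -2.  38. -39. 100.  29.  53.  34.]
 cm [-0.01 -0.04  1.65] rv [-0.0007 -0.0011 -0.0028]
```

>>> {"op": "arm_command", "data": {"series": [{"x": 0,"y": 0,"z": 1.2,"rx": 0,"ry": 0,"rz": 0,"hand": 1},{"x": 0,"y": 0,"z": 1.6,"rx": 0,"ry": 0,"rz": 0,"hand": 1},{"x": 0,"y": 0,"z": 1.65,"rx": 0,"ry": 0,"rz": 0,"hand": 1},{"x": 0,"y": 0,"z": 1.65,"rx": 0,"ry": 0,"rz": 0,"hand": 1}]}}

```text
time: 49.17
ee_pos: [0.5643, 0.2869, 0.0156]
tool_rot: [179.9, -0.1, 88.0]
force: [-0.6, 0.3, 3.2]
grip_width: 0.0004
```

>>> {"op": "arm_command", "data": {"series": [{"x": 0,"y": 0.15,"z": 0.05,"rx": 0,"ry": 0,"rz": 0,"hand": 1},{"x": 0,"y": 0.3,"z": 0.05,"rx": 0,"ry": 0,"rz": 0,"hand": 1},{"x": 0,"y": 0.45,"z": 0.05,"rx": 0,"ry": 0,"rz": 0,"hand": 1},{"x": 0,"y": 0.45,"z": 0.05,"rx": 0,"ry": 0,"rz": 0,"hand": 1}]}}

```text
time: 49.5
ee_pos: [0.5687, 0.2868, 0.0155]
tool_rot: [179.9, -0.1, 87.9]
force: [-2.1, -0.5, 5.2]
grip_width: 0.0002
```

>>> {"op": "arm_command", "data": {"series": [{"x": 0,"y": 0,"z": -1.5,"rx": 0,"ry": 0,"rz": 0,"hand": 1},{"x": 1,"y": 0.2,"z": -2,"rx": 0,"ry": 0,"rz": 0,"hand": 1},{"x": 1.9,"y": 0.4,"z": -2,"rx": 0,"ry": 0,"rz": 0,"hand": 1},{"x": 1.9,"y": 0.4,"z": -2,"rx": 0,"ry": 0,"rz": 0,"hand": 1}]}}

```text
time: 49.83
ee_pos: [0.5741, 0.3095, 0.037]
tool_rot: [179.8, -0.4, 88.1]
force: [0.0, 1.2, -0.2]
grip_width: -0.0003
```

```bash
python3 - <<'E'
from seg import *
snap("wrist"); im,T=snap("wrist","w28"); st(); go([.573,.3055,.014],88.1)
g,xs,ys=rect('w28',T,.51,.56,.275,.32,.012,1.0)
g=cv2.cvtColor(g,cv2.COLOR_BGR2GRAY)
for i,r in enumerate(g):
    if i%2==0: print('%.3f '%ys[i]+''.join(' .:-=+*#%@'[min(9,int(x)//26)] for x in r))
E
```

```text
t 49.93 pos [0.5732 0.3066 0.0356] rot [ 1.7992e+02 -1.5000e-01  8.8020e+01] F [ 0.6  0.  -0.5] w -0.0002 q [ -4.  39. -39.  97.  29.  54.  34.]
 cm [-0.11 -0.01  2.16] rv [ 0.0013 -0.0026 -0.0015]
0.320 ++++++++++++:::::::::::::::::::::::::::::::::::::::
0.318 +++++++++++=:::::::::::::::::::::::::::::::::::::::
0.316 +++++++++++=:::::::::::::::::::::::::::::::::::::::
0.314 +++++++++++=:::::::::::::::::::::::::::::::::::::::
0.312 +++++++++++=::::::::--========--...................
0.310 +++++++++++=:::::::-==++++++++++-::::::::::::::::::
0.308 +++++++++++=:::::::-==**********=::::::::::::::::::
0.306 +++++++++++-.::::::-=+**********=:::::::::::::::::.
0.304 ++++++++===-.:::::.-==++++++++++-::::::::::::::::..
0.302 +++++++++==-::::::::---========-.............::....
0.300 ++++++=====-.::::::::::::.....:::...::-=====-......
0.298 +++++======:.:::::::::::::::::-=+++++++=====-......
0.296 +++========::::::::::::::::::::=+++++++++++==:.....
0.294 +++========:::::::::::::::.........::-=++=::.......
0.292 +=================+===:. ............. . ..        
0.290 =========--=++++++++++=............................
0.288 =========-==**********+:::::::.:::::..:............
0.286 =========--=+++*******+:....:..::::...:............
0.284 ============++++++++++-.........:......:-:.........
0.282 ==========-::::::::--:::....................  .  ..
0.280 ==========-.::::::::::::.::-========-:.............
0.278 ==========-.:::::::::::::-==========::.............
0.276 ==========-.:::::::::::-============-:.............
```

>>> {"op": "arm_command", "data": {"series": [{"x": 0,"y": 0,"z": -4,"rx": 0,"ry": 0,"rz": 0,"hand": 1},{"x": 0,"y": -2,"z": -8,"rx": 0,"ry": 0,"rz": 0.1,"hand": 0.6},{"x": 0.5,"y": -5,"z": -11,"rx": 0,"ry": 0,"rz": 0.22,"hand": 0.6},{"x": 1,"y": -8,"z": -11,"rx": 0,"ry": 0,"rz": 0.34,"hand": 0.6},{"x": 1.3,"y": -11,"z": -11,"rx": 0,"ry": 0,"rz": 0.46,"hand": 0.6},{"x": 1.3,"y": -12.5,"z": -11,"rx": 0,"ry": 0,"rz": 0.58,"hand": 0.6},{"x": 1.3,"y": -12.5,"z": -11,"rx": 0,"ry": 0,"rz": 0.7,"hand": 0.6},{"x": 1.3,"y": -12.5,"z": -11,"rx": 0,"ry": 0,"rz": 0.82,"hand": 0.6}]}}

```text
time: 50.6
ee_pos: [0.4469, 0.3234, 0.1452]
tool_rot: [-180.0, -0.1, 40.8]
force: [0.5, -0.3, -0.2]
grip_width: 0.0344
```

>>> {"op": "arm_command", "data": {"series": [{"x": 0,"y": 0,"z": 0,"rx": 0,"ry": 0,"rz": 0.12,"hand": 0.6},{"x": 0,"y": 0,"z": 0,"rx": 0,"ry": 0,"rz": 0.24,"hand": 0.6},{"x": 0,"y": 0,"z": 0,"rx": 0,"ry": 0,"rz": 0.36,"hand": 0.6},{"x": 0,"y": 0,"z": 0,"rx": 0,"ry": 0,"rz": 0.48,"hand": 0.6},{"x": 0,"y": 0,"z": 0,"rx": 0,"ry": 0,"rz": 0.6,"hand": 0.6},{"x": 0,"y": 0,"z": 0,"rx": 0,"ry": 0,"rz": 0.72,"hand": 0.6},{"x": 0,"y": 0,"z": 0,"rx": 0,"ry": 0,"rz": 0.77,"hand": 0.6}]}}

```text
time: 51.18
ee_pos: [0.4466, 0.3228, 0.1447]
tool_rot: [180.0, -0.0, -3.6]
force: [0.4, 0.3, 0.5]
grip_width: 0.0336
```

```bash
python3 - <<'E'
from tools import *
snap("wrist"); im,T=snap("wrist","w29"); st(); go([.4472,.3217,.0375],-2.8)
for q in ["driver_a","tweezers_steel","mat","sled"]:
    for d in models.masks_of("wrist",q)[:3]:
        if d['conf']>.25:
            c,a,l,w=blob(d['mask'],.003 if q=='mat' else .009,"wrist",T); print(q,'%.2f'%d['conf'],np.round(c,4),'yaw %.1f %.0fx%.0f'%(a,l,w))
E
```

```text
t 51.28 pos [0.4466 0.3229 0.1448] rot [-1.80e+02 -3.00e-02 -3.29e+00] F [-0.   0.  -0.4] w 0.0343 q [-17.  19. -28. 107.  11.  57. -53.]
 cm [ 0.06  0.11 10.73] rv [-0.     -0.0004 -0.0085]
driver_a 0.96 [0.602  0.3047] yaw 178.2 145x14
driver_a 0.62 [0.5943 0.2846] yaw 177.4 150x14
tweezers_steel 0.57 [0.5905 0.2941] yaw 179.3 101x11
tweezers_steel 0.36 [0.4132 0.2142] yaw 83.0 268x169
mat 0.70 [0.6024 0.2943] yaw 178.1 161x132
mat 0.31 [0.4419 0.2116] yaw 87.3 229x108
sled 0.92 [0.4416 0.2151] yaw 86.8 225x105
```

>>> {"op": "arm_command", "data": {"series": [{"x": 1.7,"y": 0.3,"z": 0,"rx": 0,"ry": 0,"rz": -0.12,"hand": 0.55},{"x": 3.4,"y": 0.5,"z": 0,"rx": 0,"ry": 0,"rz": -0.24,"hand": 0.55},{"x": 5.1,"y": 0.8,"z": 0,"rx": 0,"ry": 0,"rz": -0.36,"hand": 0.55},{"x": 6.8,"y": 1,"z": 0,"rx": 0,"ry": 0,"rz": -0.48,"hand": 0.55},{"x": 8.5,"y": 1.3,"z": 0,"rx": 0,"ry": 0,"rz": -0.6,"hand": 0.55},{"x": 10.2,"y": 1.6,"z": 0,"rx": 0,"ry": 0,"rz": -0.72,"hand": 0.55},{"x": 12,"y": 1.8,"z": 0,"rx": 0,"ry": 0,"rz": -0.84,"hand": 0.55},{"x": 13.1,"y": 2,"z": 0,"rx": 0,"ry": 0,"rz": -0.96,"hand": 0.55}]}}

```text
time: 52.15
ee_pos: [0.5786, 0.2946, 0.1448]
tool_rot: [180.0, -0.1, 52.0]
force: [-0.9, -0.2, -0.0]
grip_width: 0.0383
```

>>> {"op": "arm_command", "data": {"series": [{"x": 0,"y": 0,"z": 1,"rx": 0,"ry": 0,"rz": -0.12,"hand": 0.55},{"x": 0,"y": 0,"z": 3,"rx": 0,"ry": 0,"rz": -0.24,"hand": 0.55},{"x": 0,"y": 0,"z": 5,"rx": 0,"ry": 0,"rz": -0.36,"hand": 0.55},{"x": 0,"y": 0,"z": 7,"rx": 0,"ry": 0,"rz": -0.48,"hand": 0.55},{"x": 0,"y": 0,"z": 8.5,"rx": 0,"ry": 0,"rz": -0.6,"hand": 0.55},{"x": 0,"y": 0,"z": 8.5,"rx": 0,"ry": 0,"rz": -0.64,"hand": 0.55},{"x": 0,"y": 0,"z": 8.5,"rx": 0,"ry": 0,"rz": -0.64,"hand": 0.55},{"x": 0,"y": 0,"z": 8.5,"rx": 0,"ry": 0,"rz": -0.64,"hand": 0.55}]}}

```text
time: 52.82
ee_pos: [0.5789, 0.2946, 0.0598]
tool_rot: [179.9, -0.1, 88.6]
force: [1.0, -0.1, 0.2]
grip_width: 0.0387
```

```bash
python3 - <<'E'
from tools import *
snap("wrist"); st(); go([.576,.2954,.007],88.1)
E
```

```text
t 52.87 pos [0.5791 0.2949 0.0603] rot [ 1.7988e+02 -8.0000e-02  8.8620e+01] F [-0.4  0.  -0.9] w 0.0387 q [ -2.  38. -41.  96.  29.  57.  36.]
 cm [ 0.04 -0.33  5.33] rv [ 0.0021 -0.0015  0.0091]
```

>>> {"op": "arm_command", "data": {"series": [{"x": 0,"y": -0.3,"z": 2,"rx": 0.002,"ry": -0.001,"rz": 0.009,"hand": 0.55},{"x": 0,"y": -0.3,"z": 4,"rx": 0.002,"ry": -0.001,"rz": 0.009,"hand": 0.55},{"x": 0,"y": -0.3,"z": 5,"rx": 0.002,"ry": -0.001,"rz": 0.009,"hand": 0.55},{"x": 0,"y": -0.3,"z": 5.3,"rx": 0.002,"ry": -0.001,"rz": 0.009,"hand": 0.55},{"x": 0,"y": -0.3,"z": 5.3,"rx": 0.002,"ry": -0.001,"rz": 0.009,"hand": 0.55},{"x": 0,"y": -0.3,"z": 5.3,"rx": 0.002,"ry": -0.001,"rz": 0.009,"hand": 0.62},{"x": 0,"y": -0.3,"z": 5.3,"rx": 0.002,"ry": -0.001,"rz": 0.009,"hand": 0.66},{"x": 0,"y": -0.3,"z": 5.3,"rx": 0.002,"ry": -0.001,"rz": 0.009,"hand": 1}]}}

```text
time: 53.53
ee_pos: [0.5771, 0.2958, 0.0108]
tool_rot: [179.9, -0.0, 88.1]
force: [-7.1, -5.6, 28.4]
grip_width: 0.0247
```

>>> {"op": "arm_command", "data": {"series": [{"x": 0,"y": 0,"z": 0,"rx": 0,"ry": 0,"rz": 0,"hand": 1},{"x": 0,"y": 0,"z": 0,"rx": 0,"ry": 0,"rz": 0,"hand": 1},{"x": 0,"y": 0,"z": 0,"rx": 0,"ry": 0,"rz": 0,"hand": 1},{"x": 0,"y": 0.15,"z": 0,"rx": 0,"ry": 0,"rz": 0,"hand": 1},{"x": 0,"y": 0.3,"z": 0,"rx": 0,"ry": 0,"rz": 0,"hand": 1},{"x": 0,"y": 0.42,"z": 0,"rx": 0,"ry": 0,"rz": 0,"hand": 1},{"x": 0,"y": 0.42,"z": 0,"rx": 0,"ry": 0,"rz": 0,"hand": 1},{"x": 0,"y": 0.42,"z": 0,"rx": 0,"ry": 0,"rz": 0,"hand": 1}]}}

```text
time: 54.2
ee_pos: [0.5816, 0.3047, 0.0178]
tool_rot: [179.6, -0.7, 88.3]
force: [-6.5, 5.4, 23.0]
grip_width: -0.0001
```

>>> {"op": "arm_command", "data": {"series": [{"x": 0,"y": 0,"z": 0,"rx": 0,"ry": 0,"rz": 0,"hand": 0.62},{"x": 0,"y": 0,"z": 0,"rx": 0,"ry": 0,"rz": 0,"hand": 0.58},{"x": 0,"y": 0,"z": 0,"rx": 0,"ry": 0,"rz": 0,"hand": 0.55},{"x": 0,"y": 0,"z": 0,"rx": 0,"ry": 0,"rz": 0,"hand": 0.55},{"x": 0,"y": 0,"z": -1,"rx": 0,"ry": 0,"rz": 0,"hand": 0.55},{"x": 0,"y": 0,"z": -4,"rx": 0,"ry": 0,"rz": 0,"hand": 0.55},{"x": 0,"y": 0,"z": -8,"rx": 0,"ry": 0,"rz": 0,"hand": 0.55},{"x": 0,"y": 0,"z": -10,"rx": 0,"ry": 0,"rz": 0,"hand": 0.55}]}}

```text
time: 54.87
ee_pos: [0.5822, 0.3041, 0.1218]
tool_rot: [179.4, -0.9, 88.2]
force: [1.2, 1.5, 1.0]
grip_width: 0.0385
```

>>> {"op": "arm_command", "data": {"series": [{"x": 0.3,"y": -2,"z": -2,"rx": 0,"ry": 0,"rz": 0.12,"hand": 0.6},{"x": 0.6,"y": -4,"z": -4,"rx": 0,"ry": 0,"rz": 0.24,"hand": 0.6},{"x": 0.9,"y": -6,"z": -4.5,"rx": 0,"ry": 0,"rz": 0.36,"hand": 0.6},{"x": 1.2,"y": -8,"z": -4.5,"rx": 0,"ry": 0,"rz": 0.48,"hand": 0.6},{"x": 1.5,"y": -10,"z": -4.5,"rx": 0,"ry": 0,"rz": 0.6,"hand": 0.6},{"x": 1.8,"y": -12,"z": -4.5,"rx": 0,"ry": 0,"rz": 0.72,"hand": 0.6},{"x": 2.2,"y": -13.4,"z": -4.5,"rx": 0,"ry": 0,"rz": 0.84,"hand": 0.6},{"x": 2.2,"y": -13.4,"z": -4.5,"rx": 0,"ry": 0,"rz": 0.96,"hand": 0.6}]}}

```text
time: 55.53
ee_pos: [0.4449, 0.3306, 0.1661]
tool_rot: [-179.6, -0.9, 33.1]
force: [0.1, 0.4, -0.6]
grip_width: 0.0344
```

>>> {"op": "arm_command", "data": {"series": [{"x": 0,"y": 0,"z": 0,"rx": 0,"ry": 0,"rz": 0.12,"hand": 0.6},{"x": 0,"y": 0,"z": 0,"rx": 0,"ry": 0,"rz": 0.24,"hand": 0.6},{"x": 0,"y": 0,"z": 0,"rx": 0,"ry": 0,"rz": 0.36,"hand": 0.6},{"x": 0,"y": 0,"z": 0,"rx": 0,"ry": 0,"rz": 0.48,"hand": 0.6},{"x": 0,"y": 0,"z": 0,"rx": 0,"ry": 0,"rz": 0.6,"hand": 0.6},{"x": 0,"y": 0,"z": 0,"rx": 0,"ry": 0,"rz": 0.63,"hand": 0.6},{"x": 0,"y": 0,"z": 0,"rx": 0,"ry": 0,"rz": 0.63,"hand": 0.6}]}}

```text
time: 56.12
ee_pos: [0.4449, 0.3301, 0.1662]
tool_rot: [-179.2, -0.4, -3.0]
force: [0.0, -0.4, -0.3]
grip_width: 0.0344
```

```bash
python3 - <<'E'
from tools import *
snap("wrist"); im,T=snap("wrist","w30"); st(); go([.4472,.3217,.0375],-2.8)
for q in ["driver_a","tweezers_steel","mat"]:
    for d in models.masks_of("wrist",q)[:3]:
        if d['conf']>.25:
            c,a,l,w=blob(d['mask'],.003 if q=='mat' else .009,"wrist",T); print(q,'%.2f'%d['conf'],np.round(c,4),'yaw %.1f %.0fx%.0f'%(a,l,w))
E
```

```text
t 56.22 pos [0.4449 0.3303 0.1661] rot [-179.18   -0.45   -2.97] F [-0.3  0.4  1.2] w 0.0338 q [-15.  18. -31. 106.  10.  58. -53.]
 cm [ 0.18  1.03 12.85] rv [-0.0143 -0.0078 -0.0028]
driver_a 0.94 [0.5943 0.2735] yaw 176.8 148x13
driver_a 0.83 [0.6063 0.3039] yaw 177.7 149x14
tweezers_steel 0.72 [0.5932 0.2934] yaw 179.3 105x13
mat 0.94 [0.6023 0.2949] yaw 178.3 161x131
mat 0.32 [0.4111 0.2133] yaw 85.1 262x178
```

>>> {"op": "arm_command", "data": {"series": [{"x": 0.2,"y": 1.0,"z": 2,"rx": -0.014,"ry": -0.008,"rz": -0.003,"hand": 0.6},{"x": 0.2,"y": 1.0,"z": 5,"rx": -0.014,"ry": -0.008,"rz": -0.003,"hand": 0.6},{"x": 0.2,"y": 1.0,"z": 9,"rx": -0.014,"ry": -0.008,"rz": -0.003,"hand": 0.6},{"x": 0.2,"y": 1.0,"z": 12,"rx": -0.014,"ry": -0.008,"rz": -0.003,"hand": 0.6},{"x": 0.2,"y": 1.0,"z": 12.8,"rx": -0.014,"ry": -0.008,"rz": -0.003,"hand": 0.6},{"x": 0.2,"y": 1.0,"z": 12.8,"rx": -0.014,"ry": -0.008,"rz": -0.003,"hand": 0.6},{"x": 0.2,"y": 1.0,"z": 12.8,"rx": -0.014,"ry": -0.008,"rz": -0.003,"hand": 1},{"x": 0.2,"y": 1.0,"z": 12.8,"rx": -0.014,"ry": -0.008,"rz": -0.003,"hand": 1}]}}

```text
time: 57.03
ee_pos: [0.4471, 0.3232, 0.0396]
tool_rot: [-179.9, 0.0, -2.8]
force: [-0.8, -1.2, -1.8]
grip_width: 0.0118
```

>>> {"op": "arm_command", "data": {"series": [{"x": 0,"y": 0,"z": 0,"rx": 0,"ry": 0,"rz": 0,"hand": 1},{"x": 0,"y": 0,"z": 0,"rx": 0,"ry": 0,"rz": 0,"hand": 1},{"x": 0,"y": 0,"z": 0,"rx": 0,"ry": 0,"rz": 0,"hand": 1},{"x": 0,"y": 0,"z": 0,"rx": 0,"ry": 0,"rz": 0,"hand": 1}]}}

```text
time: 57.37
ee_pos: [0.4473, 0.323, 0.0402]
tool_rot: [-179.9, 0.0, -2.8]
force: [-0.7, -1.7, -1.8]
grip_width: 0.0121
```

>>> {"op": "arm_command", "data": {"series": [{"x": 0,"y": 0.5,"z": 0,"rx": 0,"ry": 0,"rz": 0,"hand": 1},{"x": 0,"y": 1.5,"z": 0,"rx": 0,"ry": 0,"rz": 0,"hand": 1},{"x": 0,"y": 2.5,"z": 0,"rx": 0,"ry": 0,"rz": 0,"hand": 1},{"x": 0,"y": 3.5,"z": 0,"rx": 0,"ry": 0,"rz": 0,"hand": 1},{"x": 0,"y": 4.5,"z": 0,"rx": 0,"ry": 0,"rz": 0,"hand": 1},{"x": 0,"y": 5.5,"z": 0,"rx": 0,"ry": 0,"rz": 0,"hand": 1},{"x": 0,"y": 6.5,"z": 0,"rx": 0,"ry": 0,"rz": 0,"hand": 1},{"x": 0,"y": 7.5,"z": 0,"rx": 0,"ry": 0,"rz": 0,"hand": 1}]}}

```text
time: 58.03
ee_pos: [0.4437, 0.2468, 0.0401]
tool_rot: [-179.9, -0.0, -2.9]
force: [0.5, 0.7, -2.3]
grip_width: 0.0119
```

```bash
python3 - <<'E'
from tools import *
st(); go(D(0,76)+[.0375],-2.8)
E
```

```text
t 58.03 pos [0.4437 0.2468 0.0401] rot [-1.7991e+02 -2.0000e-02 -2.8600e+00] F [ 0.5  0.7 -2.3] w 0.0119 q [-11.  24. -27. 117.  16.  43. -51.]
 cm [-0.15  8.16  0.25] rv [-0.0015 -0.0003 -0.001 ]
```

>>> {"op": "arm_command", "data": {"series": [{"x": 0,"y": 1,"z": 0,"rx": 0,"ry": 0,"rz": 0,"hand": 1},{"x": -0.05,"y": 2,"z": 0,"rx": 0,"ry": 0,"rz": 0,"hand": 1},{"x": -0.05,"y": 3,"z": 0,"rx": 0,"ry": 0,"rz": 0,"hand": 1},{"x": -0.05,"y": 4,"z": 0,"rx": 0,"ry": 0,"rz": 0,"hand": 1},{"x": -0.05,"y": 5,"z": 0,"rx": 0,"ry": 0,"rz": 0,"hand": 1},{"x": -0.05,"y": 6,"z": 0,"rx": 0,"ry": 0,"rz": 0,"hand": 1},{"x": -0.05,"y": 7,"z": 0,"rx": 0,"ry": 0,"rz": 0,"hand": 1},{"x": -0.05,"y": 8,"z": 0,"rx": 0,"ry": 0,"rz": 0,"hand": 1}]}}

```text
time: 58.7
ee_pos: [0.4393, 0.166, 0.04]
tool_rot: [-179.9, -0.0, -2.9]
force: [1.1, 0.5, -2.7]
grip_width: 0.0124
```

>>> {"op": "arm_command", "data": {"series": [{"x": 0,"y": 0,"z": 0,"rx": 0,"ry": 0,"rz": 0,"hand": 1},{"x": 0,"y": 0,"z": 0,"rx": 0,"ry": 0,"rz": 0,"hand": 0.6},{"x": 0,"y": 0,"z": 0,"rx": 0,"ry": 0,"rz": 0,"hand": 0.6},{"x": 0,"y": 0,"z": 0,"rx": 0,"ry": 0,"rz": 0,"hand": 0.6},{"x": 0,"y": 0,"z": -3,"rx": 0,"ry": 0,"rz": 0,"hand": 0.6},{"x": 0,"y": 0,"z": -7,"rx": 0,"ry": 0,"rz": 0,"hand": 0.6},{"x": 0,"y": 0,"z": -11,"rx": 0,"ry": 0,"rz": 0,"hand": 0.6},{"x": 0,"y": 0,"z": -15,"rx": 0,"ry": 0,"rz": 0,"hand": 0.6}]}}

```text
time: 59.37
ee_pos: [0.4386, 0.1666, 0.1919]
tool_rot: [-179.9, -0.0, -2.7]
force: [1.8, -0.9, -0.1]
grip_width: 0.0338
```

>>> {"op": "arm_command", "data": {"series": [{"x": 0,"y": 4,"z": -2,"rx": 0,"ry": 0,"rz": 0,"hand": 0.6},{"x": 0,"y": 8,"z": -2,"rx": 0,"ry": 0,"rz": 0,"hand": 0.6},{"x": 0,"y": 12,"z": -2,"rx": 0,"ry": 0,"rz": 0,"hand": 0.6},{"x": 0,"y": 16,"z": -2,"rx": 0,"ry": 0,"rz": 0,"hand": 0.6},{"x": 0,"y": 17.9,"z": -1,"rx": 0,"ry": 0,"rz": 0,"hand": 0.6},{"x": 0,"y": 17.9,"z": 3,"rx": 0,"ry": 0,"rz": 0,"hand": 0.6},{"x": 0,"y": 17.9,"z": 5,"rx": 0,"ry": 0,"rz": 0,"hand": 0.6},{"x": 0,"y": 17.9,"z": 5,"rx": 0,"ry": 0,"rz": 0,"hand": 0.6}]}}

```text
time: 60.03
ee_pos: [0.4267, -0.012, 0.1381]
tool_rot: [-179.9, 0.5, -2.7]
force: [-0.1, 0.3, -0.7]
grip_width: 0.0343
```

```bash
python3 - <<'E'
from tools import *
snap("wrist"); st(); go(D(0,76.5-179)+[.0365],-2.8)
E
```

```text
t 60.08 pos [ 0.4285 -0.0116  0.1401] rot [-179.86    0.24   -2.68] F [-0.4  0.2  0.2] w 0.0341 q [ 16.   7. -21. 122.   3.  52. -10.]
 cm [ 0.15  0.15 10.36] rv [-0.0024  0.0042  0.0022]
```

>>> {"op": "arm_command", "data": {"series": [{"x": 0.2,"y": 0.1,"z": 3,"rx": -0.002,"ry": 0.004,"rz": 0.002,"hand": 0.6},{"x": 0.2,"y": 0.1,"z": 6,"rx": -0.002,"ry": 0.004,"rz": 0.002,"hand": 0.6},{"x": 0.2,"y": 0.1,"z": 9,"rx": -0.002,"ry": 0.004,"rz": 0.002,"hand": 0.6},{"x": 0.2,"y": 0.1,"z": 10.3,"rx": -0.002,"ry": 0.004,"rz": 0.002,"hand": 0.6},{"x": 0.2,"y": 0.1,"z": 10.3,"rx": -0.002,"ry": 0.004,"rz": 0.002,"hand": 0.6},{"x": 0.2,"y": 0.1,"z": 10.3,"rx": -0.002,"ry": 0.004,"rz": 0.002,"hand": 1},{"x": 0.2,"y": 0.1,"z": 10.3,"rx": -0.002,"ry": 0.004,"rz": 0.002,"hand": 1},{"x": 0.2,"y": 0.1,"z": 10.3,"rx": -0.002,"ry": 0.004,"rz": 0.002,"hand": 1}]}}

```text
time: 60.75
ee_pos: [0.4317, -0.0119, 0.0391]
tool_rot: [-180.0, -0.2, -2.8]
force: [-1.2, 2.0, 5.8]
grip_width: 0.0121
```

>>> {"op": "arm_command", "data": {"series": [{"x": 0,"y": 0,"z": 0,"rx": 0,"ry": 0,"rz": 0,"hand": 1},{"x": 0,"y": 0,"z": 0,"rx": 0,"ry": 0,"rz": 0,"hand": 1},{"x": 0,"y": 0,"z": 0,"rx": 0,"ry": 0,"rz": 0,"hand": 1}]}}

```text
time: 61.0
ee_pos: [0.4318, -0.012, 0.0395]
tool_rot: [-180.0, -0.2, -2.8]
force: [-0.6, 0.3, -1.8]
grip_width: 0.0119
```

>>> {"op": "arm_command", "data": {"series": [{"x": 0,"y": 0.5,"z": 0,"rx": 0,"ry": 0,"rz": 0,"hand": 1},{"x": 0,"y": 1.5,"z": 0,"rx": 0,"ry": 0,"rz": 0,"hand": 1},{"x": 0,"y": 2.5,"z": 0,"rx": 0,"ry": 0,"rz": 0,"hand": 1},{"x": 0,"y": 3.5,"z": 0,"rx": 0,"ry": 0,"rz": 0,"hand": 1},{"x": 0,"y": 4.5,"z": 0,"rx": 0,"ry": 0,"rz": 0,"hand": 1},{"x": 0,"y": 5.5,"z": 0,"rx": 0,"ry": 0,"rz": 0,"hand": 1},{"x": 0,"y": 6.5,"z": 0,"rx": 0,"ry": 0,"rz": 0,"hand": 1},{"x": 0,"y": 7.5,"z": 0,"rx": 0,"ry": 0,"rz": 0,"hand": 1}]}}

```text
time: 61.67
ee_pos: [0.4283, -0.0879, 0.0395]
tool_rot: [-180.0, -0.2, -2.8]
force: [-0.6, 0.6, -3.1]
grip_width: 0.0122
```

```bash
python3 - <<'E'
from tools import *
st(); go([.4253,-.1385,.037],-2.8)
E
```

```text
t 61.67 pos [ 0.4283 -0.0879  0.0395] rot [-179.98   -0.25   -2.78] F [-0.6  0.6 -3.1] w 0.0122 q [ 22.  17. -18. 126.   8.  38.  -5.]
 cm [-0.05  5.07  0.25] rv [-0.0003 -0.0044  0.0004]
```

>>> {"op": "arm_command", "data": {"series": [{"x": 0,"y": 1,"z": 0,"rx": 0,"ry": 0,"rz": 0,"hand": 1},{"x": 0,"y": 2,"z": 0,"rx": 0,"ry": 0,"rz": 0,"hand": 1},{"x": 0,"y": 3,"z": 0,"rx": 0,"ry": 0,"rz": 0,"hand": 1},{"x": 0,"y": 4,"z": 0,"rx": 0,"ry": 0,"rz": 0,"hand": 1},{"x": 0,"y": 4.6,"z": 0,"rx": 0,"ry": 0,"rz": 0,"hand": 1},{"x": 0,"y": 5.0,"z": 0,"rx": 0,"ry": 0,"rz": 0,"hand": 1},{"x": 0,"y": 5.2,"z": 0,"rx": 0,"ry": 0,"rz": 0,"hand": 1},{"x": 0,"y": 5.3,"z": 0,"rx": 0,"ry": 0,"rz": 0,"hand": 1}]}}

```text
time: 62.33
ee_pos: [0.426, -0.137, 0.0392]
tool_rot: [-179.7, -0.2, -2.7]
force: [0.3, 12.4, -1.3]
grip_width: 0.012
```

>>> {"op": "arm_command", "data": {"series": [{"x": 0,"y": 0.2,"z": 0,"rx": 0,"ry": 0,"rz": 0,"hand": 1},{"x": 0,"y": 0.35,"z": 0,"rx": 0,"ry": 0,"rz": 0,"hand": 1},{"x": 0,"y": 0.45,"z": 0,"rx": 0,"ry": 0,"rz": 0,"hand": 1},{"x": 0,"y": 0.45,"z": 0,"rx": 0,"ry": 0,"rz": 0,"hand": 1},{"x": 0,"y": 0.45,"z": 0,"rx": 0,"ry": 0,"rz": 0,"hand": 1}]}}

```text
time: 62.75
ee_pos: [0.426, -0.137, 0.0391]
tool_rot: [-179.4, -0.2, -2.6]
force: [0.3, 11.6, 1.8]
grip_width: 0.0119
```

```bash
python3 - <<'E'
from tools import *
st()
E
```

```text
t 62.75 pos [ 0.426  -0.137   0.0391] rot [-1.7939e+02 -1.6000e-01 -2.5900e+00] F [ 0.3 11.6  1.8] w 0.0119 q [ 27.  18. -17. 125.   7.  38.   3.]
```

>>> {"op": "arm_command", "data": {"series": [{"x": 0,"y": -0.05,"z": 0,"rx": 0,"ry": 0,"rz": 0,"hand": 0.6},{"x": 0,"y": -0.05,"z": 0,"rx": 0,"ry": 0,"rz": 0,"hand": 0.6},{"x": 0,"y": -0.05,"z": 0,"rx": 0,"ry": 0,"rz": 0,"hand": 0.6},{"x": 0,"y": -0.05,"z": 0,"rx": 0,"ry": 0,"rz": 0,"hand": 0.6},{"x": 0,"y": 0,"z": -4,"rx": 0,"ry": 0,"rz": 0,"hand": 0.6},{"x": 0,"y": 0,"z": -8,"rx": 0,"ry": 0,"rz": 0,"hand": 0.6},{"x": 0,"y": 0,"z": -12,"rx": 0,"ry": 0,"rz": 0,"hand": 0.6},{"x": 0,"y": 0,"z": -16,"rx": 0,"ry": 0,"rz": 0,"hand": 0.6}]}}

```text
time: 63.42
ee_pos: [0.4251, -0.1393, 0.2011]
tool_rot: [-179.4, -0.2, -2.6]
force: [0.7, 0.5, 0.2]
grip_width: 0.0342
```

```bash
python3 - <<'E'
from tools import *
snap("wrist","w31"); st()
im,T=snap("side","side31")
for q,z in [("driver_a",.009),("tweezers_steel",.007),("mat",.003),("sled",.02),("solder_sucker",.015),("parts_box",.03),("solder_reel",.03)]:
    for d in models.masks_of("side",q)[:3]:
        if d['conf']>.3:
            c,a,l,w=blob(d['mask'],z,"side",T); print(q,'%.2f'%d['conf'],np.round(d['xy']),np.round(c,4),'yaw %.1f %.0fx%.0f'%(a,l,w))
g=cv2.imread('pics/side31.png',0)[362:418,238:330]
for r in g[::2]: print(''.join(' .:-=+*#%@'[min(9,int(x)//26)] for x in r))
E
```

```text
t 63.47 pos [ 0.4304 -0.1408  0.2091] rot [-179.67   -0.99   -2.66] F [ 2.5 -0.8  4.2] w 0.0344 q [ 31.   4. -18. 115.   1.  60.   9.]
driver_a 0.64 [295. 380.] [0.5686 0.2738] yaw 176.8 93x20
driver_a 0.63 [293. 390.] [0.5809 0.3018] yaw 176.8 93x16
driver_a 0.53 [322. 194.] [ 0.4508 -0.6187] yaw 85.8 192x55
mat 0.86 [277. 394.] [0.6026 0.2932] yaw 177.7 159x131
sled 0.89 [345. 272.] [ 0.4248 -0.1163] yaw 86.3 153x99
solder_sucker 0.75 [290. 326.] [0.5902 0.1086] yaw 89.7 195x30
parts_box 0.69 [262. 334.] [0.6541 0.1441] yaw 94.0 81x52
solder_reel 0.64 [325. 196.] [ 0.4529 -0.5796] yaw 85.8 187x54
      :*#%%%%%%%%%%%%%%%%%%%%%%%%%%%%%%%%%%%%%%%%%%%%%%%%%%%%%%%%%%%%%%%%%%%%%%%%%%%%%#**%%#
      :*#%%%%%%%%%%%%%%%%%%%%%%%%%%%%%%%%%%%%%%%%%%%%%%%%%%%%%%#################%%%%%%#**%%#
      :*#%%##**+++*******+++++++++++++++++++++++++==============------=====----+##%%%%#**%%#
      -*#%#*=---------------------:---:--------:-------------------:---:---:---=#%%%%%%**%%#
     .=*###+----------:-:-:----------::---------:::-----::-----:-------:-------=*%%%%%%**%%#
     :*#%%*=--:-----:--------
[... 1409 characters left out ...]
------------------------------------=+#%%%%%#+==-
 .-*##*=------------------------------------------------------------------------+#%%%%%%####
-=*###*=-----------------------------------------------------------------------=+#%%%%%%%%%%
###%##+=+++=--------------------------------------------------------------------+#%%%%%%%%%%
##%%#*+#%%%%*=------------------------------------------------------------------=*%%%%%%%%%%
%%%%#*+*%%%#+-------------------------------------------------------------------=*%%%%%%%%%%
%%%%#*=--=-------------=============+++++====+++++======++===++++++++++++++++++*##%%%%%%%%%%
%%%%%##################%%#%%%%%%%%%%%%%%%%%%%%%%%%%%%%%%%%%%%%%%%%%%%%%%%%%%%%%%%%%%%%%%%%%%
```

```bash
python3 - <<'E'
from tools import *
st(); print(env.close_job())
E
```

```text
t 63.87 pos [ 0.4244 -0.1385  0.1976] rot [-1.7934e+02  2.0000e-02 -2.5900e+00] F [0. 0. 0.] w 0.0341 q [ 30.   4. -18. 116.   1.  60.   9.]
the job is handed in; nothing more can be done
None
```

I carried out the whole job in the order asked and handed it in at about 64 s of the 210 s allowed; the hand-in returns no verdict.

- **Demagnetising:** I laid the green driver, black driver and steel tweezers flat in the sled. I turned the selector three clicks; the picture showed the pointer on the fourth mark. I then ran the sled through the coil to the left-hand stop (about 9 N contact) and turned the selector back; a later picture showed the pointer at off.
- **Unloading and return:** I carried the three tools to the mat as one bundle, then ran the empty sled back to the right-hand stop (about 12 N contact) and left the arm clear.

What the last checks showed, including the less tidy parts:

- **Mat placing:** all three tools lie flat and within about 2° of its long side. The black driver sits about 8 mm off centre, so its cap overhangs the near edge by about 1–3 mm. The green driver's tip ends right at the far edge.
- **Failed corrections:** two tries to centre the tools did not work. Dragging the black driver by pressing on it slipped. Re-gripping the bundle made a finger land on a handle (28 N peak) and pushed the black driver about 1 cm sideways, still on the mat.
- **Shift in the sled:** by the time the sled came out of the coil, the tools had moved together to one side and turned about 7°. They were still flat and lengthwise. I don't know the cause; it may have been the expected knock.
- **Tweezers:** the first grasp missed because it was too high; the second held.
- **Other things:** I did not touch the solder sucker, parts box or reel. I compared none of them with a measured start position; the side view found the sucker and box behind the coil, but its fix on the reel was poor.

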